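# Load mortar prisms into the guarded test carriage

### The job

Get the guarded carriage ready for the testing machine: first take the white spacer bar off its black bed and put it in the green tray, then lay every grey prism that stands on the bench down flat on the bed, side by side with their lengths running straight in from the door side and fully inside so that the door clears them, and last push the blue door shut until it seats on its catch. A prism is heavy to turn in the hand but goes over easily when it is stood against the low edge of the bed and pushed near its top. Leave the yellow case, the jar and the white flange where they are.

Things in the scene. Friction and masses are not known exactly. Their poses are not given: they have to be found in the camera images.
- carriage: fixed aluminium carriage; origin on the bench under the centre of its black rubber bed, z up. Bed 270 mm (x) by 140 mm (y), top 12 mm above the bench. Walls 60 mm high: back wall's inner face at y = +74 mm, side walls' inner faces at x = -140 and +140 mm (y from -75 to +75). Open on the -y side, where the door shuts. Prisms fit side by side at x about -75, 0 and +75 mm
- bed_edge (a point): middle of the bed's yellow-faced edge on the door side, at its top: carriage x = 0, y = -70 mm, z = 12 mm; axes as the carriage's. The edge is a 12 mm step up from the bench along x: the low stop. A prism standing against it (centre at carriage y about -95 mm) and pushed near its top towards +y tips onto the bed; it may slide back a little as it falls, its foot overhanging the edge by up to 35 mm, and then needs pushing in
- catch_post (a point): top of the catch post, 72 mm above the bench, at carriage x = +163, y = -103 mm, 16 x 30 mm; a hinge post 100 mm high stands at x = -152, y = -103 mm
- door (a joint): door angle about its upright hinge (rad): 0 = shut on its catch, lying along the carriage's +x from the hinge; grows as it swings out towards the carriage's -y (1.57 = pointing along -y). It stays where it is left. A spring roller catch at the free end resists from about 0.05 rad, taking 5 to 10 N there to push past, then holds the door at 0; otherwise it rests at 0.04 or more
- door_hinge (a point): point on the hinge axis, 50 mm above the bench (carriage x = -150, y = -103 mm); x runs along the door to its free end, y is square to the panel, pointing the way the door moves when it is pushed shut. Blue panel 10 mm thick centred on this x line, 10 to 100 mm above the bench, 11 to 286 mm from the hinge, yellow top edge
- door_push (a point): point in the middle of the panel's thickness 240 mm from the hinge, 60 mm above the bench: a good place to push; axes as those of door_hinge
- spacer_mid (a point): white plastic spacer bar 150 (x) by 40 (y) by 35 mm (z), 0.2 kg, at first lying on the bed; this point is its centre
- tray: green open tray fixed on the bench, 240 (x) by 120 (y) by 30 mm high outside, walls and floor 4 mm thick; origin under its centre, on the bench
- prism1_mid (a point): a grey mortar test prism with red dots, a square bar 50 x 50 x 120 mm, about 0.65 kg, at first standing on end on the bench; this point is its centre (60 mm above the bench while it stands); z runs along its 120 mm length, x and y are square to its 50 mm faces. Stands at some yaw. May be absent.
- prism2_mid (a point): a grey mortar test prism with red dots, a square bar 50 x 50 x 120 mm, about 0.65 kg, at first standing on end on the bench; this point is its centre (60 mm above the bench while it stands); z runs along its 120 mm length, x and y are square to its 50 mm faces. Stands at some yaw. May be absent.
- prism3_mid (a point): a grey mortar test prism with red dots, a square bar 50 x 50 x 120 mm, about 0.65 kg, at first standing on end on the bench; this point is its centre (60 mm above the bench while it stands); z runs along its 120 mm length, x and y are square to its 50 mm faces. Stands at some yaw. May be absent.
- case: bystander: closed yellow instrument case 160 x 110 x 45 mm; origin under its centre
- jar: bystander: jar 70 mm across, 90 mm high, black cap; origin under its centre
- flange: bystander: white plastic flange 120 mm across, 40 mm high; origin under its centre
There are look-alikes about, which are no part of the job. Leave any purple or turquoise look-alike of the part that bears spacer_mid alone.

How it is judged:
By the outcome, as a careful person would: the job done as asked, in the order asked, and still so for the second after the job is handed in, with the robot touching nothing.
Of prism1, prism2, prism3 only 2 to 3 are there at a start; the rules pass over those that are not, and their reading is None.
At some moment in a run one of prism1, prism2, prism3 may be knocked a few centimetres aside while the robot is not near it.
Once in a run the grip may slacken for a moment while it holds something.
It also fails if it takes over 210 s, if anything falls off the work surface, if the arm or the gripper's body presses on something with over 40 N, if the wrist force passes 120 N, or if a joint passes its speed limit or range.

### The arm

A 6-joint arm with a two-finger parallel gripper is mounted at the origin on the work surface. World frame = base frame: x ahead of the robot, y to its left, z up, the work surface at z = 0. Lengths are in mm, angles in rad, forces in N, time in s.
With the tool pointing down it reaches from about 375 to 750 mm from the base axis. Payload 9 kg.
Tool frame: the origin (TCP) lies at the very end of the fingers, on their centre line; the grasp point (between the pads) lies bot.tcp_to_grasp behind it (bot.tcp_to_grasp is the distance from the TCP to the grasp point, in mm); y points along the fingers, z is the direction in which the jaws open and shut, and the axes are right-handed (so a half turn about y gives the same grasp; the last joint's range is limited). The gripper opens to 85 mm and grips with 20 to 120 N. Pads are 22 mm wide; open, the fingers measure 114 mm over their backs; the gripper's body (76 mm by 85 mm) begins 54 mm behind the grasp point. The pads swing forward as they close: fully open they stand 13 mm farther back than shut.
Start: joints at [-1.441, 0.104, 0.097, 1.564, 0, 1.353], TCP at [204.509, -564.103, 231.331] pointing down, gripper open.
Joint ranges: [-2.99, 2.99], [-0.84, 1.86], [-1.1, 1.16], [-1.84, 2.11], [-1.51, 1.56], [-3.14, 3.14]. Speed limits (rad/s): [2.22, 2.22, 2.57, 3.14, 3.14, 3.14].

### API

Orientations are given as a 3x3 rotation matrix whose columns are the frame's x, y, z axes.
In Python, from station import bot gives the robot as it stands.
- The arm moves only by the tool play_rows, never from a script. Its arguments are lists of equal length, an entry for each row: "hand": the gripper command: -1 is fully open, 1 is shut, values between are in proportion; "translation": the shift along the tool's x, y, z in cm, a list of three; "turn": the turn about the tool's y in rad. A call has exactly 8 rows; each row shifts and turns the commanded pose from where the row before left it, along the tool's axes as they then stand; what a row does not reach is not made up. A row lasts 1/12 s, in which the tool goes at most 41.7 mm and 7.16 degrees, less where a joint would pass 70% of its speed; a pose out of reach is approached as far as the arm can. A call with a gripper value outside its range is refused whole. The fingers move at their own pace and stop on an object; the grip force is fixed at half the most. Time passes only in rows, so rows that do not move let the fingers close, or fill a call up. It gives the time, the measured TCP pose, the force and the opening at its end, in the units of the state.
- bot.sense(): the state, without advancing time (a new reading comes with each control period).
- bot.snapshot(name): name is "side" or "top"; returns a dict with "img" (384x512x3 uint8, red, green, blue), "fx", "fy", "cx", "cy" (pixels), "k1" (the pictures are not rectified: a ray, as slopes to the right and down, at radius r is drawn at 1 + k1 r^2 times it, then the intrinsics apply), "rvec" (rotation vector, rad) and "tvec" (3), from world to camera coordinates, as OpenCV has them. Camera axes: x right, y down, z forward; pixel columns grow to the right and rows downward; lengths in mm; the calibration is good to about 2 mm. A picture is of the moment at which its call begins. There is no depth.
- bot.job_done(): hands the job in, once; it reports no verdict.
The state is a dict: "clock": time; "joints": joint angles; "dq": joint speeds; "joint_efforts": joint torques, N m; "position": TCP position; "tool_rot": TCP orientation; "force": force on the tool from outside, world axes, zero at the start; "ft_torque": the same for the moment, N m; "opening": finger opening in mm.
Only numpy, scipy, OpenCV 4.12 (cv2) and the standard library are available. Lean on these libraries where they do the work, as an engineer would, in place of code of your own. Each camera call takes 0.05 s, during which the arm holds its last target.

## Working session

There is one attempt and no reset: what is moved stays moved. The work goes in short steps, Python scripts to look and compute and a tool call to move; the robot and the scene stay as the last step left them, time stands still between calls to the robot, and variables do not carry over. Pictures are saved under pics/ and viewed, and the job is handed in when it is done.

Besides the shell and the picture viewer there is one more tool, called after "Request:" as name(argument=value, ...) on one line, values as JSON. play_rows: Moves the arm, as the interface text tells. Its arguments: {"type":"object","properties":{"hand":{"type":"array"},"translation":{"type":"array"},"turn":{"type":"array"}},"required":["hand","translation","turn"]}

```bash
ls; mkdir -p pics; cat > h.py <<'E'
import numpy as np, cv2
from station import bot
def snap(n):
    s=bot.snapshot(n); s['n']=n; return s
def save(s,f): cv2.imwrite('pics/'+f, cv2.cvtColor(s['img'],cv2.COLOR_RGB2BGR))
def ray(s,u,v):
    R,_=cv2.Rodrigues(np.array(s['rvec'],float)); t=np.array(s['tvec'],float).reshape(3)
    x=(u-s['cx'])/s['fx']; y=(v-s['cy'])/s['fy']
    a,b=x,y
    for _ in range(30):
        f=1+s['k1']*(a*a+b*b); a,b=x/f,y/f
    d=R.T@np.array([a,b,1.]); return -R.T@t, d/np.linalg.norm(d)
def onz(s,u,v,z):
    o,d=ray(s,u,v); return o+d*(z-o[2])/d[2]
def proj(s,p):
    R,_=cv2.Rodrigues(np.array(s['rvec'],float)); t=np.array(s['tvec'],float).reshape(3)
    c=R@np.array(p,float)+t; a,b=c[0]/c[2],c[1]/c[2]; f=1+s['k1']*(a*a+b*b)
    return np.array([a*f*s['fx']+s['cx'],b*f*s['fy']+s['cy']])
def tri(s1,p1,s2,p2):
    o1,d1=ray(s1,*p1);o2,d2=ray(s2,*p2)
    A=np.stack([d1,-d2],1); k=np.linalg.lstsq(A,o2-o1,rcond=None)[0]
    a=o1+k[0]*d1;b=o2+k[1]*d2; return (a+b)/2,np.linalg.norm(a-b)
E
python3 - <<'E'
from h import *
for n in('top','side'):
    s=snap(n); save(s,n+'0.png'); print({k:v for k,v in s.items() if k!='img'})
    o,d=ray(s,256,192);print(o,d)
print(bot.sense(), bot.tcp_to_grasp)
E
```

```text
pics
{'fx': 408.50334841418675, 'fy': 408.50334841418675, 'cx': 252.9993301432859, 'cy': 187.3106442235639, 'k1': -0.12364820534428451, 'rvec': array([ 2.19675302, -2.16584671,  0.10989643]), 'tvec': array([ -47.21202978,  506.22097404, 1371.35568651]), 'n': 'top'}
[ 382.7322298   -24.71488248 1411.38594442] [ 0.07767764 -0.01849971 -0.99680687]
{'fx': 465.9733130586655, 'fy': 465.9733130586655, 'cx': 261.132600380545, 'cy': 203.553606932942, 'k1': -0.13446111356837587, 'rvec': array([ 2.34021332, -0.64800824,  0.27408289]), 'tvec': array([-452.81695357,  221.31132041, 1336.04822928]), 'n': 'side'}
[ -11.29621713 -845.67154752 1150.54717162] [ 0.35991045  0.58430769 -0.72735754]
{'clock': 0.1, 'joints': array([-1.44068048e+00,  1.04675643e-01,  9.65389306e-02,  1.56384171e+00,
       -9.71908191e-06,  1.35310593e+00]), 'dq': array([ 6.60970057e-04, -1.75682670e-03,  2.41349660e-03, -4.28729577e-04,
        1.12746178e-03,  3.70983486e-05]), 'joint_efforts': array([ 7.76306464e-03, -5.58209145e+01,  5.04717243e+01,  1.32270562e-02,
       -2.13473377e-04, -3.74048355e-06]), 'position': array([ 204.47615681, -563.78574363,  230.57448022]), 'tool_rot': array([[-9.40122706e-01, -1.63012593e-04,  3.40836136e-01],
       [-3.40836086e-01,  1.17084166e-03, -9.40122009e-01],
       [-2.45813422e-04, -9.99999301e-01, -1.15629541e-03]]), 'force': array([-0.12809848,  0.20888246, -0.63250333]), 'ft_torque': array([ 0.04679119, -0.0161949 , -0.00857688]), 'opening': 85.40660443632139} 18.700000000000003
```

View pics/top0.png

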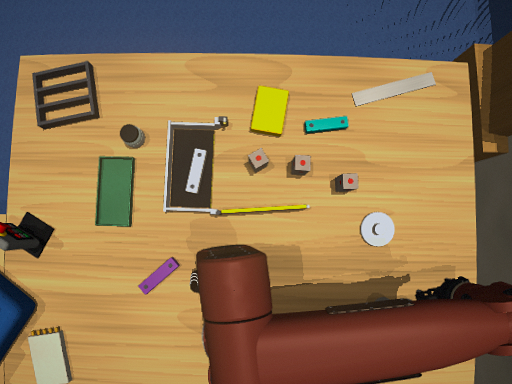

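View pics/side0.png

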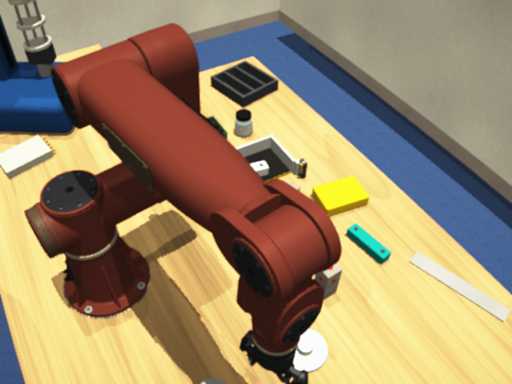

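The top view shows the carriage with its bed at about (190,167), opening to the right, and the door standing open from (214,212) to (310,207). The white spacer is at (197,171) and the tray at (115,191). Three prisms stand at (258,159), (302,164) and (348,182). The arm blocks most of the side view.

```bash
python3 - <<'E'
from h import *
s=snap('top'); im=cv2.resize(s['img'][80:270,80:400],None,fx=2.5,fy=2.5,interpolation=cv2.INTER_CUBIC)
cv2.imwrite('pics/z0.png',im[:,:,::-1])
h=cv2.cvtColor(s['img'],cv2.COLOR_RGB2HSV)
def blobs(lo,hi,mn,name,z):
    m=cv2.inRange(h,np.array(lo),np.array(hi))
    n,l,st,c=cv2.connectedComponentsWithStats(m)
    for i in range(1,n):
        if st[i,4]>=mn:
            cn=cv2.findContours((l==i).astype(np.uint8),0,2)[0][0]
            r=cv2.minAreaRect(cn); print(name,st[i],c[i].round(1),onz(s,*c[i],z).round(1),[onz(s,*p,z)[:2].round(0).tolist() for p in cv2.boxPoints(r)])
blobs((0,130,120),(6,255,255),6,'red',120)
blobs((172,130,120),(180,255,255),6,'red2',120)
blobs((25,180,150),(34,255,255),30,'yel',100)
blobs((55,80,40),(85,255,255),100,'green',4)
blobs((0,0,205),(180,40,255),60,'white',47)
blobs((0,0,30),(180,120,75),300,'dark',12)
E
```

```text
red [256 155   5   6  25] [258.  157.6] [593.8 -53.8 120. ] [[602.0, -47.0], [602.0, -60.0], [586.0, -60.0], [586.0, -47.0]]
red [300 160   6   6  26] [302.4 162.2] [ 581.4 -196.2  120. ] [[582.0, -185.0], [593.0, -196.0], [582.0, -208.0], [571.0, -196.0]]
red [348 178   5   6  25] [350.  180.6] [ 524.4 -350.   120. ] [[533.0, -344.0], [533.0, -357.0], [517.0, -357.0], [517.0, -344.0]]
red [  0 225   5   8  23] [  1.2 228.1] [351.  789.4 120. ] [[345.0, 804.0], [362.0, 793.0], [355.0, 779.0], [338.0, 790.0]]
red [222 262  25  57 769] [235.  293.1] [165.2  12.7 120. ] [[260.0, 57.0], [266.0, -11.0], [90.0, -27.0], [84.0, 40.0]]
red [232 323  18  58 563] [242.1 347.8] [ -6.  -11.6 120. ] [[68.0, 22.0], [74.0, -23.0], [-105.0, -47.0], [-111.0, -3.0]]
red [ 256  323  208   49 4904] [343.6 343.6] [   7.3 -331.6  120. ] [[26.0, -51.0], [77.0, -728.0], [-37.0, -742.0], [-82.0, -62.0]]
yel [ 251   86   38   48 1374] [269.6 109.1] [759.5 -90.3 100. ] [[695.0, -28.0], [842.0, -51.0], [826.0, -154.0], [679.0, -130.0]]
yel [221 205  85   8 276] [263.6 208.6] [431.8 -74.  100. ] [[427.0, 63.0], [
[... 656 characters left out ...]
], [316.0, -516.0], [315.0, -409.0]]
dark [  33   62   66   67 1813] [62.6 92.8] [841.7 654.5  12. ] [[919.0, 800.0], [963.0, 557.0], [752.0, 499.0], [706.0, 735.0]]
dark [ 171  129   43   79 2410] [190.6 167.4] [573.9 176.6  12. ] [[441.0, 244.0], [711.0, 241.0], [706.0, 101.0], [437.0, 108.0]]
dark [ 475  135   37  151 4607] [494.1 218.1] [ 409.  -913.5   12. ] [[712.0, -850.0], [718.0, -999.0], [166.0, -980.0], [170.0, -835.0]]
dark [  0 235  39  15 335] [ 19.3 242.9] [298.3 784.   12. ] [[324.0, 861.0], [328.0, 714.0], [279.0, 712.0], [274.0, 859.0]]
dark [ 475  353   37   31 1048] [493.1 369.3] [-138.6 -915.4   12. ] [[-184.0, -845.0], [-74.0, -840.0], [-83.0, -987.0], [-197.0, -994.0]]
```

View pics/z0.png

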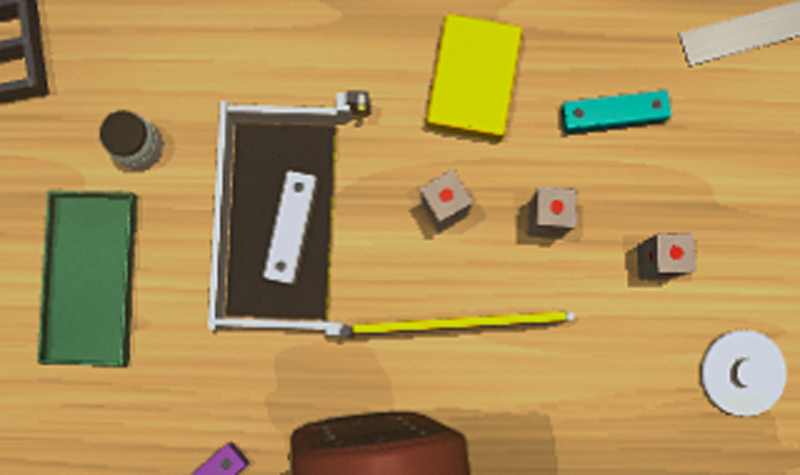

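```bash
cat >> h.py <<'E'
import json
def plan(wps, p=None, j=None, hand=-1, step=40, dt=0.12):
    """wps: list of (x,y,z,jaw angle or None). prints rows in tool axes (cm), rounded, padded to 8"""
    st=bot.sense(); R=np.array(st['tool_rot'])
    if p is None: p=np.array(st['position'],float)
    if j is None: j=np.arctan2(R[1,2],R[0,2])
    p=np.array(p,float); rows=[];turns=[]
    for w in wps:
        q=np.array(w[:3],float); tj=j if len(w)<4 or w[3] is None else w[3]
        n=max(1,int(np.ceil(np.linalg.norm(q-p)/step-1e-6)),int(np.ceil(abs(tj-j)/dt-1e-6)))
        for k in range(n):
            goal=p+(q-p)/(n-k); tt=-(tj-j)/(n-k)
            z=np.array([np.cos(j),np.sin(j),0]); y=np.array([0,0,-1.]); x=np.cross(y,z)
            d=goal-p; r=np.round(np.array([d@x,d@y,d@z])/10,2); tt=round(tt,3)
            rows.append(r.tolist());turns.append(tt)
            p=p+10*(r[0]*x+r[1]*y+r[2]*z); j=j-tt
    while len(rows)%8: rows.append([0,0,0]);turns.append(0)
    for i in range(0,len(rows),8): print(json.dumps(rows[i:i+8]),json.dumps(turns[i:i+8]))
    print('end',p.round(1),round(j,3))
def st():
    s=bot.sense(); R=np.array(s['tool_rot']); print('t',round(s['clock'],2),'p',np.round(s['position'],1),'jaw',round(float(np.arctan2(R[1,2],R[0,2])),3),'F',np.round(s['force'],1),'op',round(s['opening'],1),'j6',round(s['joints'][5],2))
E
python3 - <<'E'
from h import *
plan([(480,-250,260,0),(480,400,260,1.38)])
E
```

```text
[[-3.33, -0.27, -1.83], [-3.51, -0.27, -1.45], [-3.65, -0.27, -1.05], [-3.74, -0.27, -0.64], [-3.79, -0.26, -0.22], [-3.79, -0.27, 0.2], [-3.74, -0.26, 0.62], [-3.65, -0.27, 1.03]] [-0.111, -0.111, -0.111, -0.111, -0.111, -0.111, -0.111, -0.111]
[[-3.52, -0.26, 1.43], [-3.34, -0.27, 1.81], [-3.12, -0.26, 2.17], [-3.82, -0.0, -0.0], [-3.81, -0.0, 0.31], [-3.77, -0.0, 0.62], [-3.71, -0.0, 0.92], [-3.63, -0.0, 1.22]] [-0.112, -0.111, -0.112, -0.081, -0.081, -0.081, -0.081, -0.081]
[[-3.51, -0.0, 1.51], [-3.38, -0.0, 1.78], [-3.23, -0.0, 2.05], [-3.05, -0.0, 2.31], [-2.85, -0.0, 2.55], [-2.64, -0.0, 2.77], [-2.4, -0.0, 2.97], [-2.16, -0.0, 3.16]] [-0.081, -0.081, -0.081, -0.081, -0.081, -0.081, -0.081, -0.082]
[[-1.89, -0.0, 3.32], [-1.61, -0.0, 3.47], [-1.33, -0.0, 3.59], [-1.03, -0.0, 3.68], [0, 0, 0], [0, 0, 0], [0, 0, 0], [0, 0, 0]] [-0.081, -0.082, -0.081, -0.082, 0, 0, 0, 0]
end [480. 400. 260.] 1.38
```

Request:
play_rows(hand=[-1,-1,-1,-1,-1,-1,-1,-1], translation=[[-3.3,-0.3,-1.8],[-3.5,-0.3,-1.5],[-3.7,-0.3,-1.1],[-3.7,-0.3,-0.6],[-3.8,-0.3,-0.2],[-3.8,-0.3,0.2],[-3.7,-0.3,0.6],[-3.7,-0.3,1.0]], turn=[-0.11,-0.11,-0.11,-0.11,-0.11,-0.11,-0.11,-0.11])

```text
clock: 0.82
position: [405.9, -334.6, 255.3]
tool_rot: [[-0.331, -0.0, 0.943], [-0.943, -0.0, -0.331], [0.0, -1.0, -0.0]]
force: [0.6, -0.4, 0.4]
opening: 85.5
```

Request:
play_rows(hand=[-1,-1,-1,-1,-1,-1,-1,-1], translation=[[-3.5,-0.3,1.4],[-3.3,-0.3,1.8],[-3.1,-0.3,2.2],[-3.8,0,0],[-3.8,0,0.3],[-3.8,0,0.6],[-3.7,0,0.9],[-3.6,0,1.2]], turn=[-0.11,-0.11,-0.11,-0.08,-0.08,-0.08,-0.08,-0.08])

```text
clock: 1.48
position: [482.8, -59.4, 264.1]
tool_rot: [[0.381, -0.0, 0.925], [-0.925, 0.0, 0.381], [-0.0, -1.0, -0.0]]
force: [0.7, 0.2, 0.2]
opening: 85.5
```

Request:
play_rows(hand=[-1,-1,-1,-1,-1,-1,-1,-1], translation=[[-3.5,0,1.5],[-3.4,0,1.8],[-3.2,0,2.1],[-3.1,0,2.3],[-2.9,0,2.6],[-2.6,0,2.8],[-2.4,0,3.0],[-2.2,0,3.2]], turn=[-0.08,-0.08,-0.08,-0.08,-0.08,-0.08,-0.08,-0.08])

```text
clock: 2.15
position: [490.2, 248.4, 264.1]
tool_rot: [[0.858, 0.0, 0.514], [-0.514, -0.0, 0.858], [0.0, -1.0, -0.0]]
force: [1.1, -1.4, -0.1]
opening: 85.7
```

```bash
python3 - <<'E'
from h import *
st()
for n in('top','side'):
    s=snap(n); save(s,n+'1.png')
    c={'top':(80,80,400,270),'side':(200,100,500,350)}[n]
    im=cv2.resize(s['img'][c[1]:c[3],c[0]:c[2]],None,fx=2.4,fy=2.4,interpolation=cv2.INTER_CUBIC); cv2.imwrite('pics/z1%s.png'%n,im[:,:,::-1])
    np.savez('s1%s.npz'%n,**s)
E
```

```text
t 2.15 p [490.2 248.4 264.1] jaw 1.031 F [ 1.1 -1.4 -0.1] op 85.7 j6 0.77
```

View pics/z1top.png

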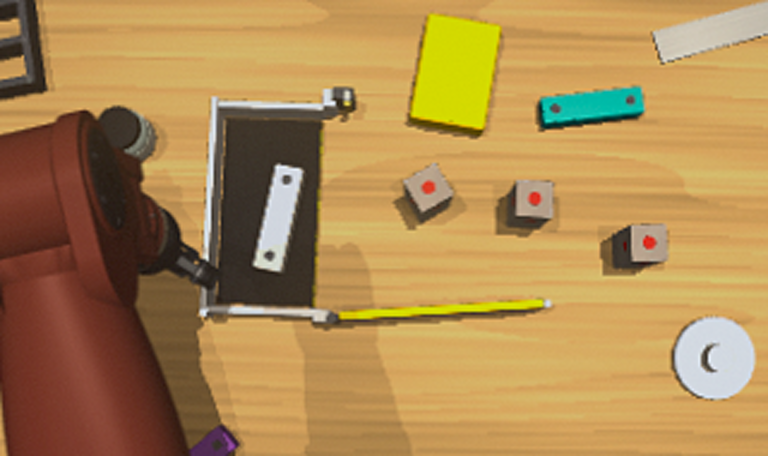

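View pics/z1side.png

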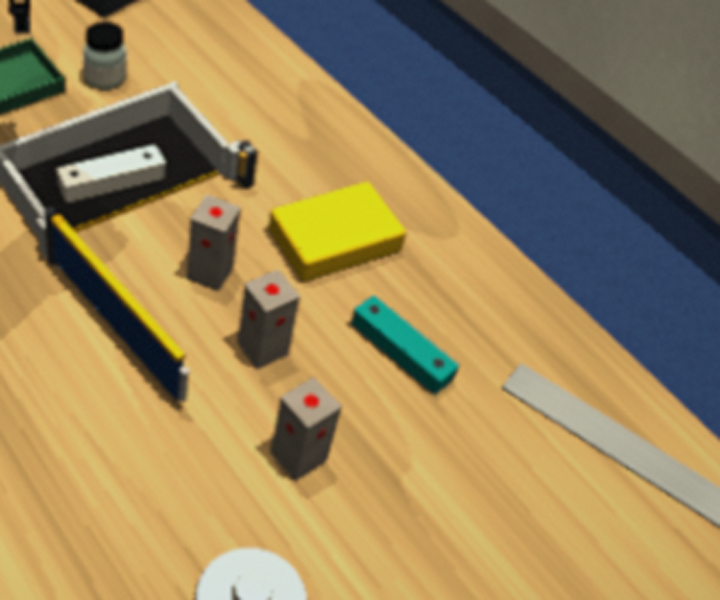

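Both views are clear now. The side view shows three standing prisms, with top dots at about full-frame (290,188), (313,221) and (330,267). The spacer's dark dots are at about (231,172) and (261,165).

```bash
cat >> h.py <<'E'
def dots(s,lo,hi,mn=5,mx=80,box=None):
    h=cv2.cvtColor(s['img'],cv2.COLOR_RGB2HSV); m=np.zeros(h.shape[:2],np.uint8)
    for a,b in zip(lo,hi): m|=cv2.inRange(h,np.array(a),np.array(b))
    n,l,sta,c=cv2.connectedComponentsWithStats(m); out=[]
    for i in range(1,n):
        if mn<=sta[i,4]<=mx and (box is None or (box[0]<c[i][0]<box[2] and box[1]<c[i][1]<box[3])): out.append(c[i])
    return out
RED=([(0,130,110),(172,130,110)],[(6,255,255),(180,255,255)])
def matchpts(t,s,A,B,zr,tol=6):
    out=[]
    for a in A:
        for b in B:
            p,e=tri(t,a,s,b)
            if e<tol and zr[0]<p[2]<zr[1]: out.append((p,e)); print(np.round(p,1),round(e,1),np.round(a,1),np.round(b,1))
    return out
def topsquare(s,c,z=120,r=14):
    """grey top face near dot c in the top view: bright-threshold, returns centre, yaw mod 90"""
    x0,y0=int(c[0])-r,int(c[1])-r
    im=cv2.resize(s['img'][y0:y0+2*r,x0:x0+2*r],None,fx=8,fy=8,interpolation=cv2.INTER_CUBIC)
    h=cv2.cvtColor(im,cv2.COLOR_RGB2HSV)
    m=((h[...,1]<75)&(h[...,2]>115)).astype(np.uint8)|(cv2.inRange(h,np.array((0,100,110)),np.array((8,255,255)))>0).astype(np.uint8)
    m=cv2.morphologyEx(m,cv2.MORPH_CLOSE,np.ones((9,9)));m=cv2.morphologyEx(m,cv2.MORPH_OPEN,np.ones((25,25)))
    cn=max(cv2.findContours(m,0,2)[0],key=cv2.contourArea)
    P=np.array([onz(s,x0+(q[0][0]+.5)/8-.5,y0+(q[0][1]+.5)/8-.5,z)[:2] for q in cn],np.float32)
    return cv2.minAreaRect(P)
E
python3 - <<'E'
from h import *
t=dict(np.load('s1top.npz'));s=dict(np.load('s1side.npz'))
print('red');M=matchpts(t,s,dots(t,*RED,box=(220,100,400,250)),dots(s,*RED,mn=3,box=(260,150,380,300)),(60,150))
for p,e in M:
    if p[2]>100: print(topsquare(t,proj(t,p),p[2]))
D=([(0,0,0)],[(180,255,110)])
print('spacer'); 
a=dots(t,[(0,0,0)],[(180,120,150)],2,30,(180,140,215,200)); b=dots(s,[(0,0,0)],[(180,120,150)],2,30,(215,155,275,190)); print(a,b)
matchpts(t,s,a,b,(20,70),10)
E
```

```text
red
[594.7 -54.3 120.3] 2.2 [258.  157.6] [289.3 187.8]
[ 582.4 -196.4  120. ] 2.1 [302.3 162.1] [313.  220.1]
[ 525.5 -350.7  119.6] 2.4 [350.  180.6] [329.2 266.6]
((592.6961669921875, -53.33338165283203), (50.85310363769531, 49.93120193481445), 32.03254318237305)
((580.3359375, -195.06976318359375), (48.28694534301758, 49.47160720825195), 89.9667739868164)
((523.32958984375, -349.51531982421875), (48.47292709350586, 47.89152145385742), 0.9908578991889954)
spacer
[array([198.90909091, 154.36363636]), array([191.57142857, 186.        ])] [array([261. , 164.5]), array([230.5, 172. ])]
[615.1 144.   47.4] 2.8 [198.9 154.4] [261.  164.5]
[507.4 166.1  45.8] 2.8 [191.6 186. ] [230.5 172. ]
```

```bash
python3 - <<'E'
from h import *
t=dict(np.load('s1top.npz'));s=dict(np.load('s1side.npz'))
for nm,im,box in (('top',t,(205,125,220,212)),('side',s,(225,165,300,198))):
    h=cv2.cvtColor(im['img'],cv2.COLOR_RGB2HSV)
    x0,y0,x1,y1=box
    m=cv2.inRange(h[y0:y1,x0:x1],np.array((20,150,60)),np.array((32,255,255)))
    ys,xs=np.nonzero(m); P=np.array([onz(im,x+x0,y+y0,8 if nm=='side' else 11)[:2] for x,y in zip(xs,ys)],np.float32)
    print(nm,len(P),P.min(0),P.max(0))
    l=cv2.fitLine(P,cv2.DIST_HUBER,0,.01,.01).ravel(); 
    if l[0]<0:l[:2]*=-1
    print('yaw',np.arctan2(l[1],l[0]),'y at x=574',l[3]+(574-l[2])*l[1]/l[0])
# corners of walls by triangulation: view crops
im=cv2.resize(t['img'][110:225,155:235],None,fx=7,fy=5.2,interpolation=cv2.INTER_CUBIC)
E
python3 - <<'E'
from h import *
t=dict(np.load('s1top.npz'));s=dict(np.load('s1side.npz'))
cv2.imwrite('pics/c1.png',cv2.resize(t['img'][110:225,155:235],None,fx=5,fy=5,interpolation=cv2.INTER_CUBIC)[:,:,::-1])
cv2.imwrite('pics/c2.png',cv2.resize(s['img'][120:270,195:310],None,fx=4,fy=4,interpolation=cv2.INTER_CUBIC)[:,:,::-1])
E
```

```text
top 114 [437.95996  97.16093] [692.66077 106.93249]
yaw -0.017622266 y at x=574 101.72824
side 172 [455.23935  92.96497] [709.9291  137.22653]
yaw -0.031717904 y at x=574 101.18187
```

View pics/c1.png

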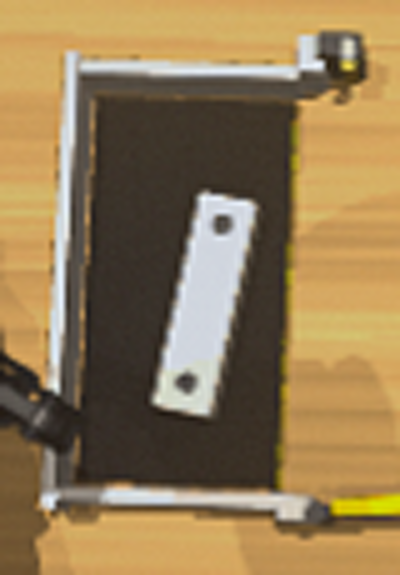

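View pics/c2.png

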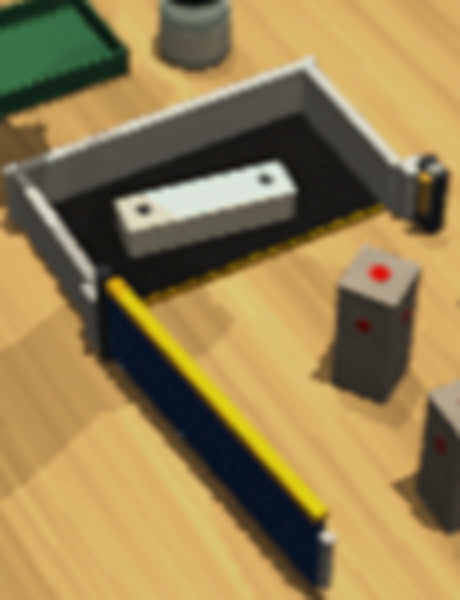

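```bash
python3 - <<'E'
from h import *
plan([(561,155,120,1.369),(561,155,17,1.369)])
E
```

```text
[[2.21, 2.87, -0.92], [2.14, 2.87, -1.07], [2.07, 2.87, -1.21], [1.98, 2.87, -1.34], [1.88, 2.87, -1.47], [0.0, 3.43, -0.0], [0.0, 3.44, -0.0], [0.0, 3.43, -0.0]] [-0.067, -0.067, -0.067, -0.066, -0.067, 0.0, 0.0, 0.0]
end [561. 155.  17.] 1.369
```

Request:
play_rows(hand=[-1,-1,-1,-1,-1,-1,-1,-1], translation=[[2.2,2.9,-0.9],[2.1,2.9,-1.1],[2.1,2.9,-1.2],[2.0,2.9,-1.3],[1.9,2.9,-1.5],[0,3,0],[0,0,0],[0,0,0]], turn=[-0.067,-0.067,-0.067,-0.067,-0.067,0,0,0])

```text
clock: 2.92
position: [560.0, 149.5, 88.1]
tool_rot: [[0.978, -0.004, 0.209], [-0.209, -0.0, 0.978], [-0.004, -1.0, -0.001]]
force: [-1.0, -0.2, 0.4]
opening: 84.9
```

```bash
python3 - <<'E'
from h import *
st();plan([(561,155,17,1.369)])
E
```

```text
t 2.92 p [560.  149.5  88.1] jaw 1.36 F [-1.  -0.2  0.4] op 84.9 j6 0.25
[[-0.01, 3.55, 0.28], [-0.0, 3.56, 0.28], [0, 0, 0], [0, 0, 0], [0, 0, 0], [0, 0, 0], [0, 0, 0], [0, 0, 0]] [-0.004, -0.005, 0, 0, 0, 0, 0, 0]
end [561. 155.  17.] 1.369
```

Request:
play_rows(hand=[-1,-1,-1,-1,-1,1,1,1], translation=[[0,2,0.3],[0,2,0.2],[0,2,0],[0,1.1,0],[0,0,0],[0,0,0],[0,0,0],[0,0,0]], turn=[-0.009,0,0,0,0,0,0,0])

```text
clock: 3.58
position: [563.8, 155.0, 20.3]
tool_rot: [[0.98, 0.003, 0.198], [-0.198, 0.0, 0.98], [0.003, -1.0, 0.001]]
force: [-1.0, -0.3, 0.3]
opening: 51.5
```

Request:
play_rows(hand=[1,1,1,1,1,1,1,1], translation=[[0,0,0],[0,0,0],[0,0,0],[0,0,0],[0,-2,0],[0,-3,0],[0,-3,0],[0,0,0]], turn=[0,0,0,0,0,0,0,0])

```text
clock: 4.25
position: [565.9, 155.1, 105.1]
tool_rot: [[0.98, 0.009, 0.198], [-0.198, 0.0, 0.98], [0.008, -1.0, 0.002]]
force: [0.9, -0.2, -1.5]
opening: 39.2
```

```bash
python3 - <<'E'
from h import *
st();save(snap('side'),'s2.png')
# tray from view 0 top: rim corners
plan([(520,300,150),(488,441,150,1.52)])
E
```

```text
t 4.25 p [565.9 155.1 105.1] jaw 1.371 F [ 0.9 -0.2 -1.5] op 39.2 j6 0.24
[[-1.82, -1.19, 3.33], [-1.82, -1.19, 3.33], [-1.83, -1.19, 3.33], [-1.82, -1.2, 3.33], [-1.48, 0.0, 3.3], [-1.36, 0.0, 3.35], [-1.24, 0.0, 3.39], [-1.11, 0.0, 3.44]] [-0.0, -0.0, -0.0, -0.0, -0.037, -0.037, -0.038, -0.037]
end [488. 441. 150.] 1.52
```

View pics/s2.png

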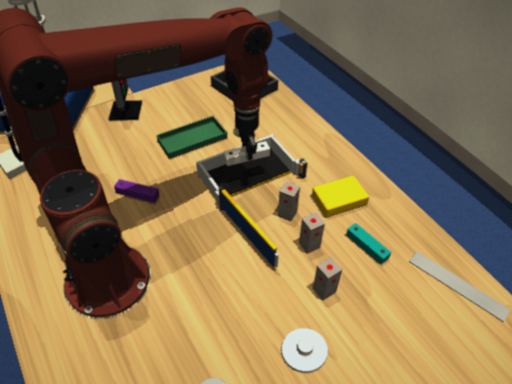

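Request:
play_rows(hand=[1,1,1,1,1,1,1,1], translation=[[-1.8,-1.2,3.3],[-1.8,-1.2,3.3],[-1.8,-1.2,3.3],[-1.8,-1.2,3.3],[-1.5,0,3.2],[-1.4,0,3.2],[-1.2,0,3.2],[-1.1,0,3.2]], turn=[0,0,0,0,-0.037,-0.037,-0.037,-0.037])

```text
clock: 4.97
position: [484.0, 434.3, 145.0]
tool_rot: [[0.999, -0.001, 0.05], [-0.05, -0.001, 0.999], [-0.001, -1.0, -0.001]]
force: [0.8, 0.0, -0.9]
opening: 39.1
```

Request:
play_rows(hand=[1,1,1,1,1,1,1,1], translation=[[0,0,0],[0,3,0],[0,3,0],[0,2,0],[0,0,0],[0,0,0],[0,0,0],[0,0,0]], turn=[0,0,0,0,0,0,0,0])

```text
clock: 5.63
position: [486.3, 433.4, 68.4]
tool_rot: [[0.999, 0.002, 0.052], [-0.052, 0.001, 0.999], [0.002, -1.0, 0.001]]
force: [0.3, 1.0, -1.6]
opening: 39.2
```

```bash
python3 - <<'E'
from h import *
st();s=snap('side');save(s,'s3.png');t=snap('top');save(t,'t3.png')
h=cv2.cvtColor(s['img'],cv2.COLOR_RGB2HSV); m=cv2.inRange(h,np.array((55,80,40)),np.array((85,255,255)))
cn=max(cv2.findContours(m,0,2)[0],key=cv2.contourArea); print(cv2.convexHull(cn).reshape(-1,2).tolist())
E
```

```text
t 5.63 p [486.3 433.4  68.4] jaw 1.519 F [ 0.3  1.  -1.6] op 39.2 j6 0.58
[[224, 131], [225, 132], [225, 135], [223, 138], [212, 142], [206, 144], [175, 152], [171, 153], [167, 153], [162, 144], [160, 140], [160, 139], [211, 119]]
```

View pics/s3.png

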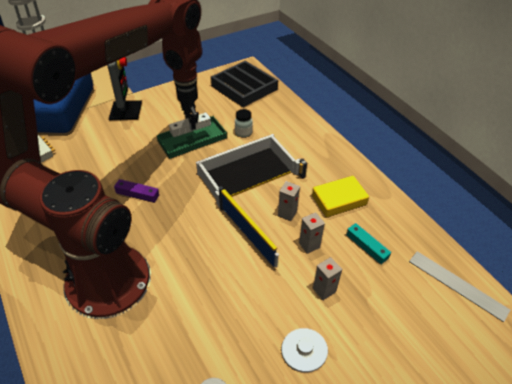

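View pics/t3.png

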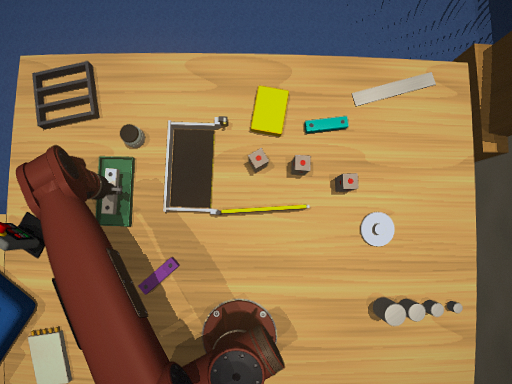

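Request:
play_rows(hand=[1,1,1,1,1,-0.25,-0.25,-0.25], translation=[[0,2,0],[0,2,0],[0,1.2,0],[0,0.2,0],[0,0,0],[0,0,0],[0,0,0],[0,0,0]], turn=[0,0,0,0,0,0,0,0])

```text
clock: 6.4
position: [485.7, 433.1, 13.2]
tool_rot: [[0.999, 0.001, 0.052], [-0.052, 0.001, 0.999], [0.001, -1.0, 0.001]]
force: [-0.3, 0.5, 0.4]
opening: 53.4
```

Request:
play_rows(hand=[-0.25,-0.25,-0.25,-0.25,-0.25,-0.25,-1,-1], translation=[[0,0,0],[0,-2,0],[0,-4,0],[0,-4,0],[0,-4,0],[0,-4,0],[0,0,0],[0,0,0]], turn=[0,0,0,0,0,0,0,0])

```text
clock: 7.07
position: [486.8, 433.8, 196.1]
tool_rot: [[0.999, 0.005, 0.052], [-0.052, 0.003, 0.999], [0.005, -1.0, 0.003]]
force: [0.1, 0.5, -0.6]
opening: 75.5
```

```bash
python3 - <<'E'
from h import *
st();s=snap('side');save(s,'s4.png')
t=snap('top')
M=matchpts(t,s,dots(t,*RED,box=(200,100,400,250)),dots(s,*RED,mn=3,box=(260,150,380,300)),(100,150))
for p,e in M: print(topsquare(t,proj(t,p),p[2]))
E
```

```text
t 7.07 p [486.8 433.8 196.1] jaw 1.519 F [ 0.1  0.5 -0.6] op 75.5 j6 0.58
[594.7 -54.3 120.3] 2.2 [258.  157.6] [289.3 187.8]
[ 582.2 -196.7  120.4] 2.1 [302.4 162.2] [313.  220.1]
[ 525.6 -350.8  119.7] 2.7 [350.  180.6] [329.3 266.6]
((592.7776489257812, -53.55049133300781), (50.86143493652344, 49.58186340332031), 31.346908569335938)
((580.3081665039062, -195.3075408935547), (48.41307830810547, 49.140419006347656), 89.05766296386719)
((523.5262451171875, -349.5398864746094), (48.07524108886719, 47.824337005615234), 0.9910891056060791)
```

View pics/s4.png

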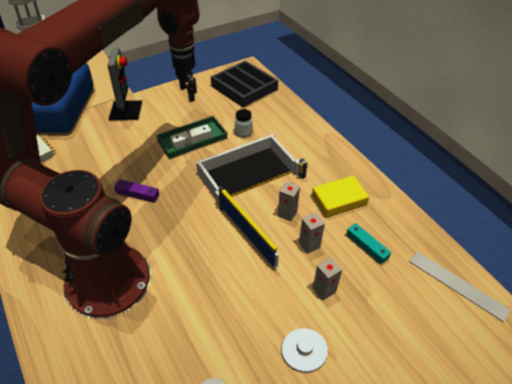

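```bash
python3 - <<'E'
from h import *
plan([(593.8,-54,196,.555)])
E
```

```text
[[1.03, -0.03, -3.7], [1.3, -0.03, -3.61], [1.56, -0.03, -3.5], [1.82, -0.03, -3.38], [2.06, -0.03, -3.23], [2.3, -0.03, -3.07], [2.52, -0.04, -2.9], [2.72, -0.03, -2.7]] [0.074, 0.074, 0.074, 0.074, 0.074, 0.074, 0.074, 0.074]
[[2.92, -0.04, -2.49], [3.09, -0.03, -2.27], [3.25, -0.04, -2.04], [3.4, -0.03, -1.79], [3.51, -0.04, -1.53], [0, 0, 0], [0, 0, 0], [0, 0, 0]] [0.074, 0.074, 0.075, 0.074, 0.075, 0, 0, 0]
end [593.8 -54.  196. ] 0.555
```

Request:
play_rows(hand=[-1,-1,-1,-1,-1,-1,-1,-1], translation=[[1.0,0,-3.7],[1.3,0,-3.6],[1.6,0,-3.5],[1.8,0,-3.4],[2.1,0,-3.2],[2.3,0,-3.1],[2.5,0,-2.9],[2.7,0,-2.7]], turn=[0.074,0.074,0.074,0.074,0.074,0.074,0.074,0.074])

```text
clock: 7.83
position: [551.1, 131.5, 190.3]
tool_rot: [[0.798, -0.003, 0.603], [-0.603, -0.0, 0.798], [-0.002, -1.0, -0.002]]
force: [1.9, 0.5, 0.3]
opening: 85.4
```

Request:
play_rows(hand=[-1,-1,-1,-1,-1,-1,-1,-1], translation=[[2.9,0,-2.5],[3.1,0,-2.3],[3.3,0,-2.0],[3.4,0,-1.8],[3.5,0,-1.5],[0,0,0],[0,0,0],[0,0,0]], turn=[0.074,0.074,0.074,0.074,0.076,0,0,0])

```text
clock: 8.5
position: [593.4, -53.7, 190.7]
tool_rot: [[0.527, -0.003, 0.85], [-0.85, 0.001, 0.527], [-0.002, -1.0, -0.002]]
force: [0.4, 0.8, -0.1]
opening: 85.4
```

```bash
python3 - <<'E'
from h import *
st()
s=snap('side');save(s,'s5.png');print(dots(s,*RED,mn=3,box=(260,150,380,300)))
plan([(593.8,-54,72,.555)])
E
```

```text
t 8.5 p [593.4 -53.7 190.7] jaw 0.555 F [ 0.4  0.8 -0.1] op 85.4 j6 0.71
[array([290.13333333, 188.06666667]), array([312.95652174, 220.08695652]), array([329.36666667, 266.63333333])]
[[0.03, 3.97, -0.01], [0.03, 3.97, -0.01], [0.03, 3.97, -0.0], [0, 0, 0], [0, 0, 0], [0, 0, 0], [0, 0, 0], [0, 0, 0]] [0.0, 0.001, 0.0, 0, 0, 0, 0, 0]
end [593.8 -54.   72. ] 0.555
```

View pics/s5.png

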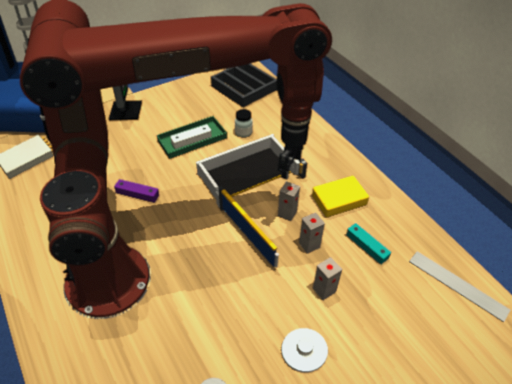

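Request:
play_rows(hand=[-1,-1,-1,-1,-1,-1,-1,-1], translation=[[0,3,0],[0,3,0],[0,3,0],[0,2,0],[0,0.9,0],[0,0,0],[0,0,0],[0,0,0]], turn=[0,0,0,0,0,0,0,0])

```text
clock: 9.22
position: [595.3, -53.9, 75.2]
tool_rot: [[0.528, 0.002, 0.849], [-0.849, -0.001, 0.528], [0.002, -1.0, 0.002]]
force: [0.4, -0.1, 0.4]
opening: 85.4
```

Request:
play_rows(hand=[1,1,1,1,1,1,1,1], translation=[[0,0,0],[0,0,0],[0,0,0],[0,0,0],[0,0,0],[0,0,0],[0,-1,0],[0,-0.8,0]], turn=[0,0,0,0,0,0,0,0])

```text
clock: 9.88
position: [593.1, -53.7, 90.7]
tool_rot: [[0.527, -0.003, 0.85], [-0.85, 0.001, 0.527], [-0.002, -1.0, -0.002]]
force: [-0.7, -0.7, -7.6]
opening: 49.2
```

```bash
cat >> h.py <<'E'
C=np.array([574.5,172.]); A=-0.02
def cw(X,Y): return C+np.array([np.cos(A)*X-np.sin(A)*Y,np.sin(A)*X+np.cos(A)*Y])
def wc(x,y): d=np.array([x,y])-C; return np.array([np.cos(A)*d[0]+np.sin(A)*d[1],-np.sin(A)*d[0]+np.cos(A)*d[1]])
E
python3 - <<'E'
from h import *
st(); x,y=cw(75,-99);print(x,y)
plan([(x,y,92,-0.02)],p=(593.4,-53.7,90))
s=snap('side');save(s,'s6.png')
E
```

```text
t 9.88 p [593.1 -53.7  90.7] jaw 0.555 F [-0.7 -0.7 -7.6] op 49.2 j6 0.71
647.5051324973533 71.51989933800883
[[-1.56, -0.04, 2.24], [-1.8, -0.04, 2.05], [-2.03, -0.04, 1.82], [-2.22, -0.04, 1.58], [-2.39, -0.04, 1.31], [0, 0, 0], [0, 0, 0], [0, 0, 0]] [0.115, 0.115, 0.115, 0.115, 0.115, 0, 0, 0]
end [647.5  71.5  92. ] -0.02
```

View pics/s6.png

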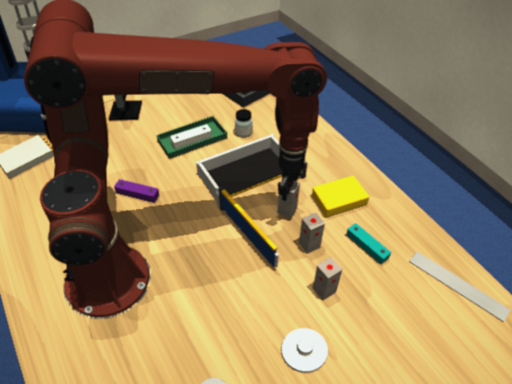

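```bash
python3 - <<'E'
from h import *
x,y=cw(75,-99)
plan([(x,y,90.5,-0.02)],p=(593.1,-53.7,90.5),step=20,dt=.09)
E
```

```text
[[-1.11, 0.0, 1.6], [-1.24, 0.0, 1.51], [-1.36, 0.0, 1.4], [-1.47, 0.0, 1.28], [-1.57, 0.0, 1.16], [-1.65, 0.0, 1.03], [-1.74, 0.0, 0.89], [0, 0, 0]] [0.082, 0.082, 0.082, 0.082, 0.082, 0.082, 0.083, 0]
end [647.5  71.5  90.5] -0.02
```

Request:
play_rows(hand=[1,1,1,1,1,1,1,1], translation=[[-1.1,0,1.6],[-1.2,0,1.5],[-1.4,0,1.4],[-1.5,0,1.3],[-1.6,0,1.2],[-1.6,0,1.0],[-1.7,0,0.9],[0,0,0]], turn=[0.082,0.082,0.082,0.082,0.082,0.082,0.082,0])

```text
clock: 10.6
position: [649.4, 74.1, 90.8]
tool_rot: [[-0.021, -0.0, 1.0], [-1.0, 0.002, -0.021], [-0.001, -1.0, -0.0]]
force: [-0.5, 0.1, -7.3]
opening: 49.2
```

Request:
play_rows(hand=[1,1,1,1,1,1,1,1], translation=[[0,0,0],[0,0,0],[0,0,0],[0,0,0],[0,0,0],[0,0,0],[0,0,0],[0,0,0]], turn=[0,0,0,0,0,0,0,0])

```text
clock: 11.27
position: [649.0, 70.7, 91.4]
tool_rot: [[-0.019, 0.0, 1.0], [-1.0, -0.0, -0.019], [0.0, -1.0, 0.0]]
force: [0.7, -0.2, -7.2]
opening: 49.4
```

```bash
python3 - <<'E'
from h import *
st(); print(wc(*bot.sense()['position'][:2]))
s=snap('side');cv2.imwrite('pics/s7.png',cv2.resize(s['img'][100:290,180:400],None,fx=3,fy=3)[:,:,::-1])
E
```

```text
t 11.27 p [649.   70.7  91.4] jaw -0.019 F [ 0.7 -0.2 -7.2] op 49.4 j6 1.5
[ 76.46479863 -99.793262  ]
```

View pics/s7.png

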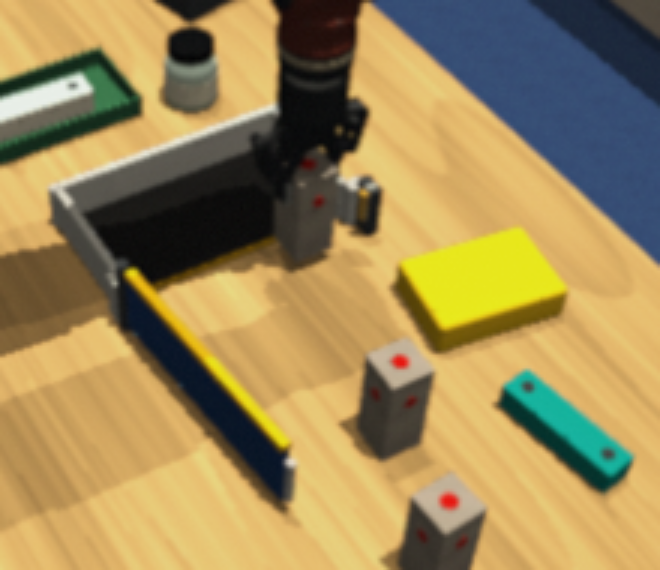

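Request:
play_rows(hand=[1,1,1,1,1,1,1,1], translation=[[0,0.8,0],[0,0.5,0],[0,0.3,0],[0,0,0],[0,0,0],[0,0,0],[0,0,0],[0,0,0]], turn=[0,0,0,0,0,0,0,0])

```text
clock: 11.98
position: [648.9, 70.9, 75.1]
tool_rot: [[-0.019, -0.0, 1.0], [-1.0, -0.0, -0.019], [0.0, -1.0, -0.0]]
force: [0.0, 0.4, -7.3]
opening: 49.6
```

Request:
play_rows(hand=[1,1,1,1,1,1,1,1], translation=[[0,0.1,0],[0,0.1,0],[0,0.1,0],[0,0,0],[0,0,0],[0,0,0],[0,0,0],[0,0,0]], turn=[0,0,0,0,0,0,0,0])

```text
clock: 12.65
position: [649.1, 70.9, 74.4]
tool_rot: [[-0.019, 0.001, 1.0], [-1.0, -0.0, -0.019], [0.0, -1.0, 0.001]]
force: [-7.2, 0.3, 9.4]
opening: 49.0
```

Request:
play_rows(hand=[-0.7,-0.7,-0.7,-0.7,-0.7,-0.7,-0.7,-0.7], translation=[[0,0,0],[0,0,0],[0,0,0],[0,0,0],[0,-1,0],[0,-2,0],[0,-3,0],[0,-2,0]], turn=[0,0,0,0,0,0,0,0])

```text
clock: 13.32
position: [649.3, 70.8, 155.2]
tool_rot: [[-0.019, 0.002, 1.0], [-1.0, -0.0, -0.019], [0.0, -1.0, 0.002]]
force: [0.6, -0.5, 0.8]
opening: 72.7
```

Request:
play_rows(hand=[1,1,1,1,1,1,1,1], translation=[[2,0,0],[2,0,0],[1.5,0,0],[0,0,0],[0,0,0],[0,0,0],[0,0,0],[0,0,0]], turn=[0,0,0,0,0,0,0,0])

```text
clock: 13.98
position: [647.8, 16.7, 152.2]
tool_rot: [[-0.018, -0.0, 1.0], [-1.0, 0.0, -0.018], [-0.0, -1.0, -0.0]]
force: [0.5, 0.6, 0.3]
opening: 0.2
```

```bash
python3 - <<'E'
from h import *
st(); print(wc(*bot.sense()['position'][:2]))
s=snap('side');cv2.imwrite('pics/s8.png',cv2.resize(s['img'][100:290,180:400],None,fx=3,fy=3)[:,:,::-1])
E
```

```text
t 13.98 p [647.8  16.7 152.2] jaw -0.018 F [0.5 0.6 0.3] op 0.2 j6 1.41
[  76.41987492 -153.82368111]
```

View pics/s8.png

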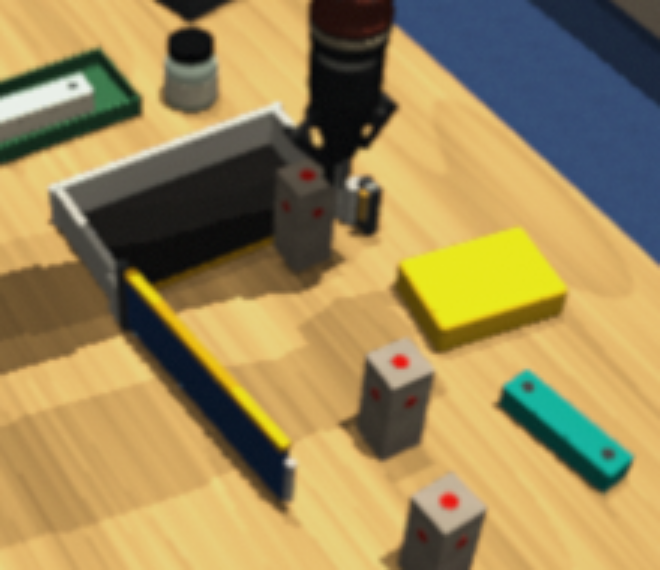

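Request:
play_rows(hand=[1,1,1,1,1,1,1,1], translation=[[0,2,0],[0,2,0],[0,1.4,0],[0,0,0],[-0.8,0,0],[-0.8,0,0],[-0.8,0,0],[-0.8,0,0]], turn=[0,0,0,0,0,0,0,0])

```text
clock: 14.7
position: [649.5, 48.6, 100.0]
tool_rot: [[-0.019, 0.002, 1.0], [-1.0, -0.001, -0.019], [0.001, -1.0, 0.002]]
force: [-0.3, -1.7, 3.0]
opening: -0.4
```

Request:
play_rows(hand=[1,1,1,1,1,1,1,1], translation=[[-0.8,0,0],[-0.8,0,0],[-0.8,0,0],[-0.8,0,0],[-0.8,0,0],[-0.8,0,0],[0,0,0],[0,0,0]], turn=[0,0,0,0,0,0,0,0])

```text
clock: 15.37
position: [649.3, 96.4, 98.1]
tool_rot: [[-0.018, -0.0, 1.0], [-1.0, -0.0, -0.018], [0.0, -1.0, -0.0]]
force: [-0.6, -0.2, 0.3]
opening: -0.0
```

```bash
python3 - <<'E'
from h import *
st(); print(wc(*bot.sense()['position'][:2]))
s=snap('side');cv2.imwrite('pics/s9.png',cv2.resize(s['img'][100:290,180:400],None,fx=3,fy=3)[:,:,::-1])
E
```

```text
t 15.37 p [649.3  96.4  98.1] jaw -0.018 F [-0.6 -0.2  0.3] op -0.0 j6 1.54
[ 76.25729819 -74.09042668]
```

View pics/s9.png

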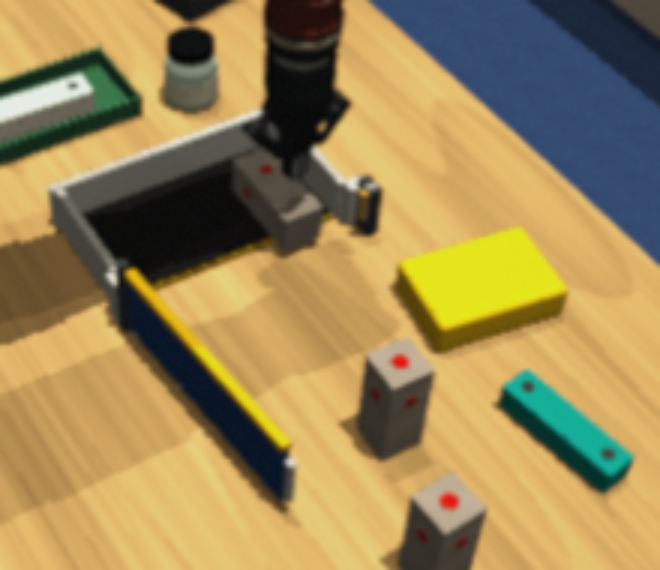

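Request:
play_rows(hand=[1,1,1,1,1,1,1,1], translation=[[3,0,0],[3,0,0],[2,0,0],[0,2,0],[0,3,0],[0,1.5,0],[0,0,0],[0,0,0]], turn=[0,0,0,0,0,0,0,0])

```text
clock: 16.08
position: [647.1, 15.6, 32.8]
tool_rot: [[-0.02, -0.002, 1.0], [-1.0, 0.0, -0.02], [-0.0, -1.0, -0.002]]
force: [0.3, -0.2, 0.7]
opening: -0.2
```

Request:
play_rows(hand=[1,1,1,1,1,1,1,1], translation=[[-1,0,0],[-1,0,0],[-1,0,0],[-1,0,0],[-0.8,0,0],[-0.8,0,0],[-0.8,0,0],[0,0,0]], turn=[0,0,0,0,0,0,0,0])

```text
clock: 16.75
position: [649.7, 81.4, 34.1]
tool_rot: [[-0.018, 0.001, 1.0], [-1.0, -0.001, -0.018], [0.001, -1.0, 0.001]]
force: [0.2, -0.4, 0.0]
opening: 0.0
```

```bash
python3 - <<'E'
from h import *
st(); print(wc(*bot.sense()['position'][:2]))
s=snap('side');cv2.imwrite('pics/s10.png',cv2.resize(s['img'][100:290,180:400],None,fx=3,fy=3)[:,:,::-1])
E
```

```text
t 16.75 p [649.7  81.4  34.1] jaw -0.018 F [ 0.2 -0.4  0. ] op 0.0 j6 1.51
[ 76.9577429  -89.06183332]
```

View pics/s10.png

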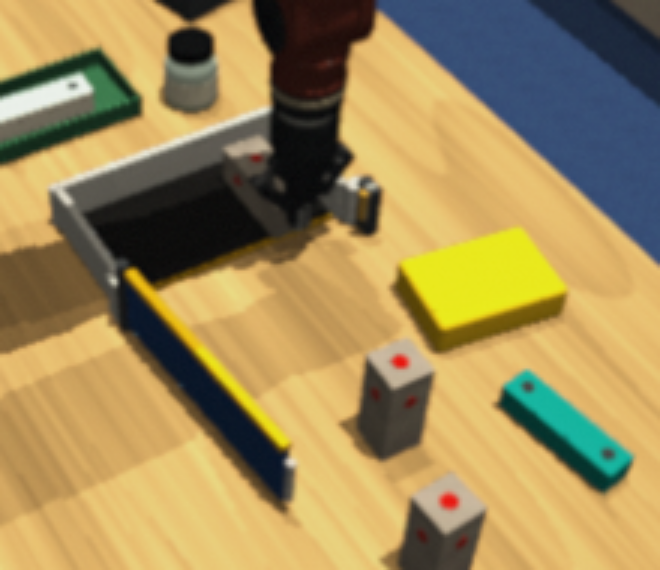

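Request:
play_rows(hand=[1,1,1,1,1,1,1,1], translation=[[-0.7,0,0],[-0.6,0,0],[0,0,0],[0,0,0],[2,0,0],[3,-2,0],[3,-3,0],[0,-3.5,0]], turn=[0,0,0,0,0,0,0,0])

```text
clock: 17.47
position: [646.2, 9.3, 116.2]
tool_rot: [[-0.022, -0.004, 1.0], [-1.0, -0.0, -0.022], [0.0, -1.0, -0.004]]
force: [0.4, 0.3, 1.0]
opening: -0.1
```

Request:
play_rows(hand=[-1,-1,-1,-1,-1,-1,-1,-1], translation=[[0,-4,0],[0,-3.5,0],[3,0,-1],[4,0,-1],[3,0,-1],[0,0,0],[0,0,0],[0,0,0]], turn=[0,0,0,0,0,0,0,0])

```text
clock: 18.13
position: [615.8, -85.7, 192.6]
tool_rot: [[-0.019, -0.0, 1.0], [-1.0, 0.001, -0.019], [-0.001, -1.0, -0.0]]
force: [-0.1, 0.4, -0.6]
opening: 85.8
```

```bash
python3 - <<'E'
from h import *
st()
s=snap('side');t=snap('top');save(t,'t11.png')
M=matchpts(t,s,dots(t,*RED,box=(160,100,400,250)),dots(s,*RED,mn=3,box=(230,130,380,300)),(40,150))
for p,e in M:
  if p[2]>100: print(topsquare(t,proj(t,p),p[2]))
  else: print(wc(*p[:2]))
cv2.imwrite('pics/s11.png',cv2.resize(s['img'][100:290,180:400],None,fx=3,fy=3)[:,:,::-1])
cv2.imwrite('pics/t11.png',cv2.resize(t['img'][100:240,150:380],None,fx=3.4,fy=3.4)[:,:,::-1])
E
```

```text
t 18.13 p [615.8 -85.7 192.6] jaw -0.019 F [-0.1  0.4 -0.6] op 85.8 j6 1.24
[651.4 188.8  63.5] 2.1 [185.4 142.6] [263.2 150. ]
[ 582.2 -196.7  120.4] 2.1 [302.4 162.2] [313.  220.1]
[ 525.7 -350.9  119.6] 3.0 [350.  180.6] [329.4 266.6]
[76.59288171 18.3463268 ]
((580.4810180664062, -195.0218963623047), (47.467124938964844, 49.05752944946289), 89.95494079589844)
((523.3377685546875, -349.4086608886719), (48.4738655090332, 48.12849426269531), 0.9905287623405457)
```

View pics/s11.png

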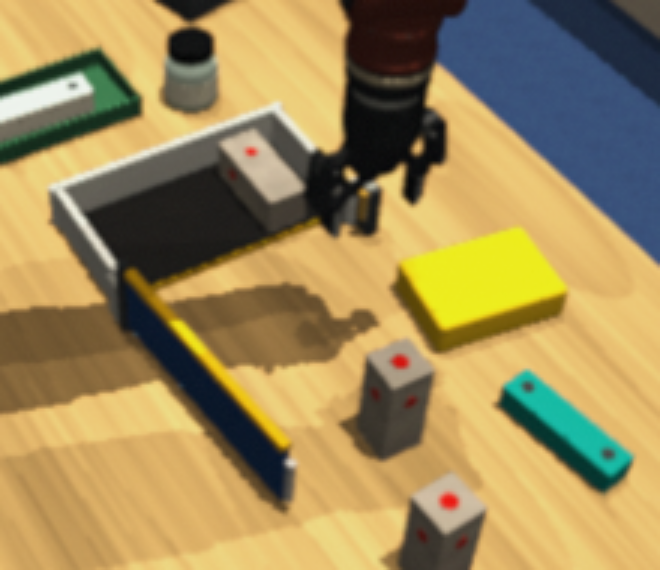

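View pics/t11.png

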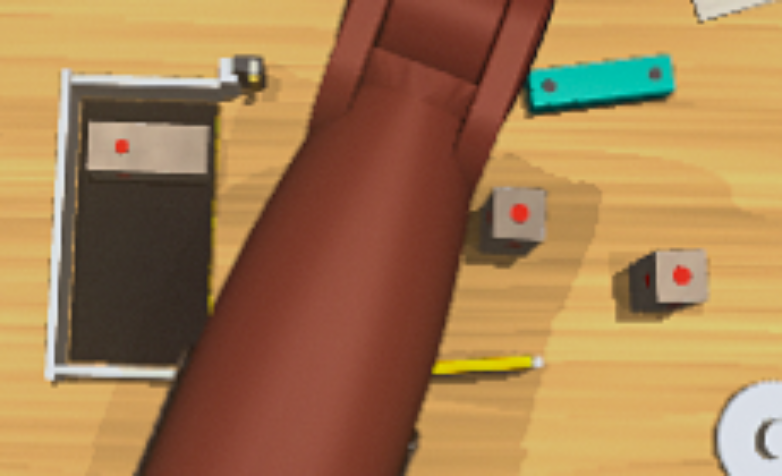

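```bash
python3 - <<'E'
from h import *
plan([(581.3,-196,185,0.0)],step=35)
E
```

```text
[[2.79, 0.19, -0.82], [2.79, 0.19, -0.83], [2.78, 0.19, -0.85], [2.79, 0.19, -0.85], [0, 0, 0], [0, 0, 0], [0, 0, 0], [0, 0, 0]] [-0.004, -0.005, -0.004, -0.005, 0, 0, 0, 0]
end [ 581.3 -196.   185. ] 0.0
```

Request:
play_rows(hand=[-1,-1,-1,-1,-1,-1,-1,-1], translation=[[2.8,0.2,-0.8],[2.8,0.2,-0.8],[2.8,0.2,-0.9],[2.8,0.2,-0.9],[0,0,0],[0,0,0],[0,0,0],[0,0,0]], turn=[-0.004,-0.005,-0.005,-0.005,0,0,0,0])

```text
clock: 18.9
position: [581.1, -196.2, 184.8]
tool_rot: [[0.002, 0.0, 1.0], [-1.0, 0.0, 0.002], [-0.0, -1.0, 0.0]]
force: [-0.4, 0.6, -0.4]
opening: 85.6
```

```bash
python3 - <<'E'
from h import *
st();s=snap('side');print(dots(s,*RED,mn=3,box=(230,130,380,300)))
cv2.imwrite('pics/s12.png',cv2.resize(s['img'][100:290,180:400],None,fx=3,fy=3)[:,:,::-1])
E
```

```text
t 18.9 p [ 581.1 -196.2  184.8] jaw 0.002 F [-0.4  0.6 -0.4] op 85.6 j6 1.03
[array([263.5, 150. ]), array([313.09090909, 220.09090909]), array([329.4137931 , 266.55172414])]
```

View pics/s12.png

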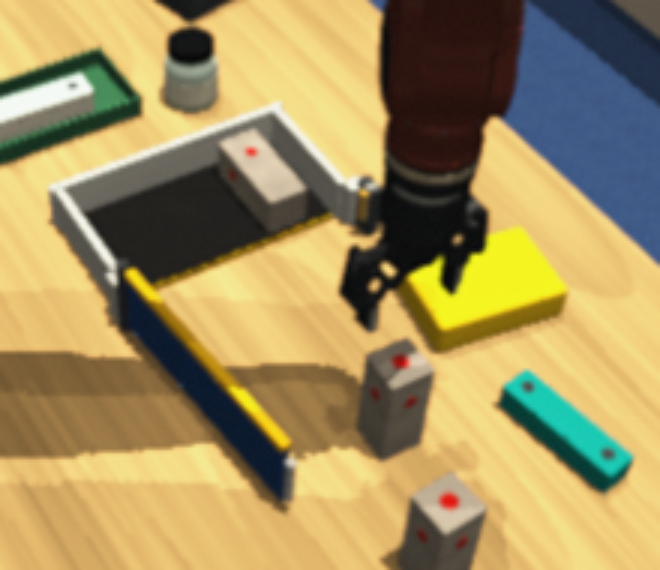

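Request:
play_rows(hand=[-1,-1,-1,-1,-1,-1,1,1], translation=[[0,3,0],[0,3,0],[0,3,0],[0,2,0],[0,0,0],[0,0,0],[0,0,0],[0,0,0]], turn=[0,0,0,0,0,0,0,0])

```text
clock: 19.62
position: [581.9, -197.9, 77.2]
tool_rot: [[0.001, 0.003, 1.0], [-1.0, -0.002, 0.001], [0.002, -1.0, 0.003]]
force: [-0.6, -0.9, 0.7]
opening: 63.8
```

Request:
play_rows(hand=[1,1,1,1,1,1,1,1], translation=[[0,0,0],[0,0,0],[0,0,0],[0,0,0],[0,-1,0],[0,-0.8,0],[0,0,0],[0,0,0]], turn=[0,0,0,0,0,0,0,0])

```text
clock: 20.28
position: [580.8, -197.8, 93.4]
tool_rot: [[-0.0, 0.001, 1.0], [-1.0, -0.001, -0.0], [0.001, -1.0, 0.001]]
force: [-0.3, -0.6, -6.0]
opening: 49.3
```

```bash
python3 - <<'E'
from h import *
st(); x,y=cw(0,-99)
plan([(x,y,92,-0.02)],step=30)
E
```

```text
t 20.28 p [ 580.8 -197.8   93.4] jaw -0.0 F [-0.3 -0.6 -6. ] op 49.3 j6 1.03
[[-2.71, 0.01, -0.08], [-2.71, 0.01, -0.09], [-2.71, 0.01, -0.09], [-2.71, 0.02, -0.1], [-2.71, 0.01, -0.11], [-2.7, 0.02, -0.11], [-2.7, 0.01, -0.12], [-2.71, 0.02, -0.12]] [0.002, 0.002, 0.002, 0.002, 0.002, 0.002, 0.002, 0.002]
[[-2.7, 0.01, -0.13], [-2.71, 0.02, -0.13], [0, 0, 0], [0, 0, 0], [0, 0, 0], [0, 0, 0], [0, 0, 0], [0, 0, 0]] [0.002, 0.002, 0, 0, 0, 0, 0, 0]
end [572.5  73.   92. ] -0.02
```

Request:
play_rows(hand=[1,1,1,1,1,1,1,1], translation=[[-1.5,0,-0.1],[-2.7,0,-0.1],[-2.7,0,-0.1],[-2.7,0,-0.1],[-2.7,0,-0.1],[-2.7,0,-0.1],[-2.7,0,-0.1],[-2.7,0,-0.1]], turn=[0,0,0.004,0.004,0.004,0.004,0.004,0])

```text
clock: 20.95
position: [573.3, 8.4, 92.1]
tool_rot: [[-0.02, -0.001, 1.0], [-1.0, 0.0, -0.02], [-0.0, -1.0, -0.001]]
force: [-0.3, -0.7, -5.8]
opening: 49.6
```

Request:
play_rows(hand=[1,1,1,1,1,1,1,1], translation=[[-2.5,0,-0.1],[-2.0,0,-0.1],[-1.3,0,0],[-0.7,0,0],[0,0,0],[0,0,0],[0,0,0],[0,0,0]], turn=[0,0,0,0,0,0,0,0])

```text
clock: 21.62
position: [573.6, 70.4, 92.7]
tool_rot: [[-0.021, -0.0, 1.0], [-1.0, -0.0, -0.021], [0.0, -1.0, -0.0]]
force: [-0.2, -0.3, -6.8]
opening: 49.5
```

```bash
python3 - <<'E'
from h import *
st(); print(wc(*bot.sense()['position'][:2]))
s=snap('side');cv2.imwrite('pics/s13.png',cv2.resize(s['img'][100:290,180:400],None,fx=3,fy=3)[:,:,::-1])
E
```

```text
t 21.62 p [573.6  70.4  92.7] jaw -0.021 F [-0.2 -0.3 -6.8] op 49.5 j6 1.49
[   1.15042386 -101.58135913]
```

View pics/s13.png

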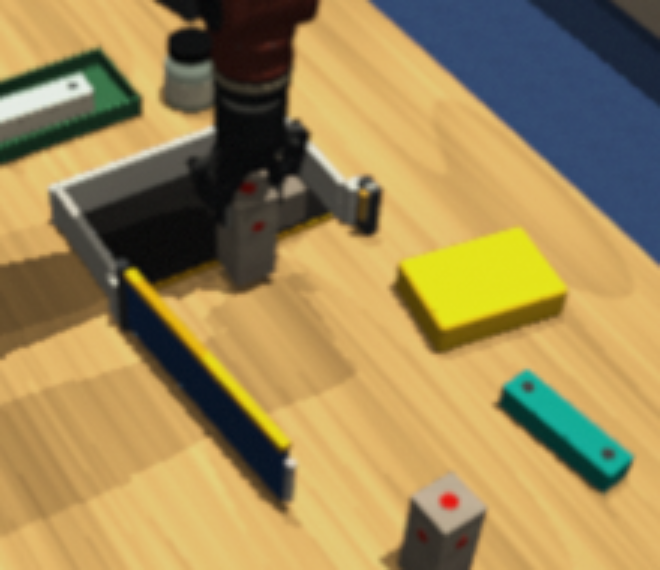

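Good. I'll lower it to the bench, release, and go round behind it.

Request:
play_rows(hand=[1,1,1,1,1,1,1,1], translation=[[0,0.8,0],[0,0.5,0],[0,0.3,0],[0,0.1,0],[0,0.1,0],[0,0.1,0],[0,0,0],[0,0,0]], turn=[0,0,0,0,0,0,0,0])

```text
clock: 22.33
position: [573.4, 71.2, 76.9]
tool_rot: [[-0.02, 0.001, 1.0], [-1.0, -0.001, -0.02], [0.001, -1.0, 0.001]]
force: [-12.9, 0.1, 25.3]
opening: 49.7
```

Request:
play_rows(hand=[-0.7,-0.7,-0.7,-0.7,-0.7,-0.7,-0.7,-0.7], translation=[[0,0,0],[0,0,0],[0,0,0],[0,0,0],[0,-1,0],[0,-2,0],[0,-3,0],[0,-2,0]], turn=[0,0,0,0,0,0,0,0])

```text
clock: 23.0
position: [573.8, 71.5, 156.5]
tool_rot: [[-0.02, 0.001, 1.0], [-1.0, -0.0, -0.02], [0.0, -1.0, 0.001]]
force: [0.5, -0.8, 0.7]
opening: 72.3
```

Request:
play_rows(hand=[1,1,1,1,1,1,1,1], translation=[[2,0,0],[2,0,0],[1.3,0,0],[0,0,0],[0,0,0],[0,0,0],[0,0,0],[0,0,0]], turn=[0,0,0,0,0,0,0,0])

```text
clock: 23.67
position: [572.3, 19.2, 153.6]
tool_rot: [[-0.019, -0.0, 1.0], [-1.0, 0.0, -0.019], [-0.0, -1.0, -0.0]]
force: [0.8, -0.6, 0.3]
opening: -0.0
```

```bash
python3 - <<'E'
from h import *
st(); print(wc(*bot.sense()['position'][:2]))
s=snap('side');cv2.imwrite('pics/s14.png',cv2.resize(s['img'][100:290,180:400],None,fx=3,fy=3)[:,:,::-1])
E
```

```text
t 23.67 p [572.3  19.2 153.6] jaw -0.019 F [ 0.8 -0.6  0.3] op -0.0 j6 1.4
[   0.87451698 -152.78175051]
```

View pics/s14.png

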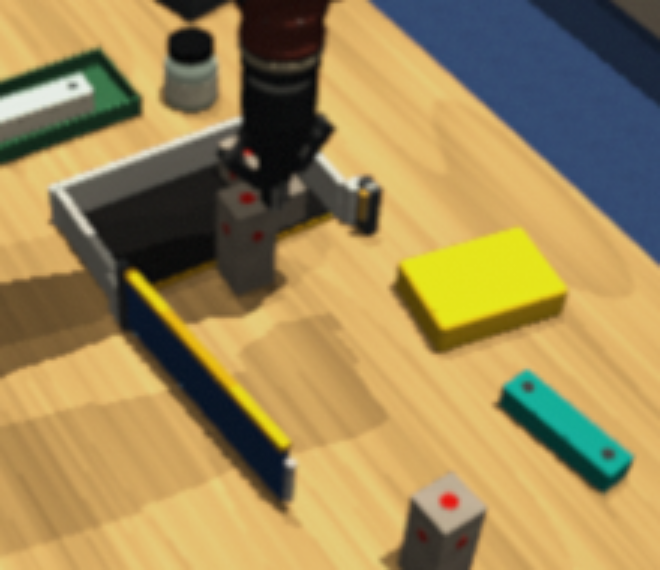

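Request:
play_rows(hand=[1,1,1,1,1,1,1,1], translation=[[0,2,0],[0,2,0],[0,1.5,0],[0,0,0],[-0.8,0,0],[-0.8,0,0],[-0.8,0,0],[-0.8,0,0]], turn=[0,0,0,0,0,0,0,0])

```text
clock: 24.38
position: [574.0, 51.4, 100.3]
tool_rot: [[-0.02, 0.002, 1.0], [-1.0, -0.001, -0.02], [0.001, -1.0, 0.002]]
force: [1.0, -1.2, 1.6]
opening: -0.1
```

Request:
play_rows(hand=[1,1,1,1,1,1,1,1], translation=[[-0.8,0,0],[-0.8,0,0],[-0.8,0,0],[-0.8,0,0],[-0.8,0,0],[-0.8,0,0],[0,0,0],[0,0,0]], turn=[0,0,0,0,0,0,0,0])

```text
clock: 25.05
position: [573.9, 99.0, 98.6]
tool_rot: [[-0.019, -0.0, 1.0], [-1.0, -0.0, -0.019], [0.0, -1.0, -0.0]]
force: [-0.4, 1.4, -0.6]
opening: 0.2
```

```bash
python3 - <<'E'
from h import *
st(); print(wc(*bot.sense()['position'][:2]))
s=snap('side');cv2.imwrite('pics/s15.png',cv2.resize(s['img'][100:290,180:400],None,fx=3,fy=3)[:,:,::-1])
E
```

```text
t 25.05 p [573.9  99.   98.6] jaw -0.019 F [-0.4  1.4 -0.6] op 0.2 j6 1.54
[  0.87715769 -73.00734493]
```

View pics/s15.png

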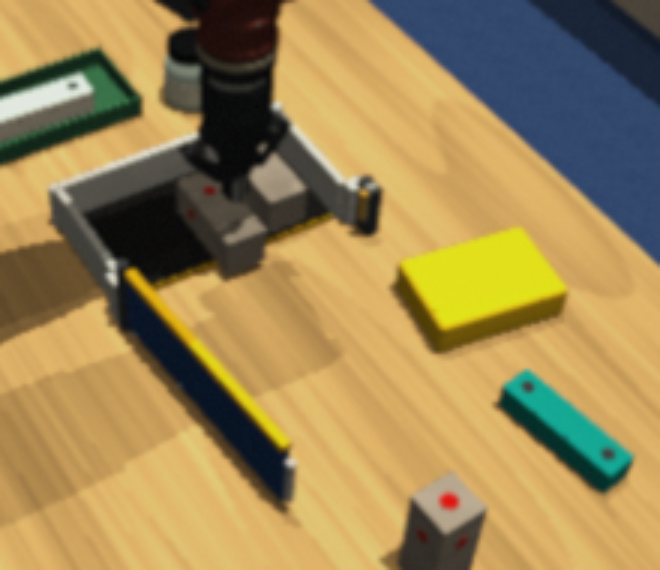

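Request:
play_rows(hand=[1,1,1,1,1,1,1,1], translation=[[3,0,0],[3,0,0],[2,0,0],[0,2,0],[0,3,0],[0,1.5,0],[0,0,0],[-1,0,0]], turn=[0,0,0,0,0,0,0,0])

```text
clock: 25.77
position: [572.1, 27.4, 33.4]
tool_rot: [[-0.022, -0.001, 1.0], [-1.0, -0.0, -0.022], [0.0, -1.0, -0.001]]
force: [-0.6, -0.7, 1.0]
opening: -0.1
```

Request:
play_rows(hand=[1,1,1,1,1,1,1,1], translation=[[-1.2,0,0],[-1.2,0,0],[-1,0,0],[-1,0,0],[-0.8,0,0],[-0.8,0,0],[-0.7,0,0],[0,0,0]], turn=[0,0,0,0,0,0,0,0])

```text
clock: 26.43
position: [574.8, 97.1, 35.0]
tool_rot: [[-0.018, 0.002, 1.0], [-1.0, -0.0, -0.018], [0.0, -1.0, 0.002]]
force: [-0.1, 0.2, -0.2]
opening: 0.5
```

Request:
play_rows(hand=[1,1,1,1,1,1,1,1], translation=[[0,0,0],[0,0,0],[2,0,0],[3,-2,0],[3,-3,0],[0,-4,0],[0,-4,0],[0,-3,0]], turn=[0,0,0,0,0,0,0,0])

```text
clock: 27.1
position: [572.7, 15.4, 196.6]
tool_rot: [[-0.021, 0.002, 1.0], [-1.0, -0.0, -0.021], [0.0, -1.0, 0.002]]
force: [1.1, -0.6, 0.1]
opening: -0.1
```

```bash
python3 - <<'E'
from h import *
st()
s=snap('side');t=snap('top')
M=matchpts(t,s,dots(t,*RED,box=(160,100,400,250)),dots(s,*RED,mn=3,box=(230,130,380,300)),(40,150))
for p,e in M:
  if p[2]>100: print(topsquare(t,proj(t,p),p[2]))
  else: print(wc(*p[:2]))
plan([(526,-330,190,0.01),(524.6,-350.2,185,0.017)],step=38)
cv2.imwrite('pics/s16.png',cv2.resize(s['img'][100:290,180:400],None,fx=3,fy=3)[:,:,::-1])
E
```

```text
t 27.1 p [572.7  15.4 196.6] jaw -0.021 F [ 1.1 -0.6  0.1] op -0.1 j6 1.39
[577.1 193.1  63. ] 2.8 [183.4 164.6] [244.3 156.6]
[ 525.6 -350.8  119.7] 2.7 [350.  180.6] [329.3 266.6]
[ 2.18279546 21.17321148]
((523.1484985351562, -349.5238952636719), (48.02363204956055, 47.87135696411133), 0.9853969216346741)
[[3.46, 0.1, -0.42], [3.46, 0.1, -0.43], [3.46, 0.1, -0.44], [3.46, 0.09, -0.45], [3.46, 0.1, -0.46], [3.46, 0.09, -0.47], [3.45, 0.1, -0.48], [3.45, 0.09, -0.49]] [-0.003, -0.003, -0.003, -0.003, -0.003, -0.003, -0.003, -0.003]
[[3.45, 0.1, -0.5], [3.46, 0.09, -0.51], [2.02, 0.5, -0.16], [0, 0, 0], [0, 0, 0], [0, 0, 0], [0, 0, 0], [0, 0, 0]] [-0.003, -0.004, -0.007, 0, 0, 0, 0, 0]
end [ 524.6 -350.2  185. ] 0.017
```

View pics/s16.png

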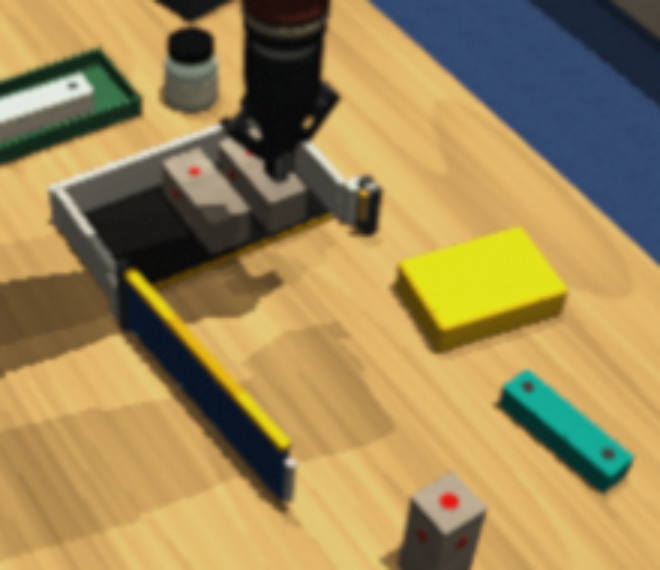

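Request:
play_rows(hand=[-1,-1,-1,-1,-1,-1,-1,-1], translation=[[3.5,0.1,-0.4],[3.5,0.1,-0.4],[3.5,0.1,-0.4],[3.5,0.1,-0.5],[3.5,0.1,-0.5],[3.5,0.1,-0.5],[3.5,0.1,-0.5],[3.5,0.1,-0.5]], turn=[-0.004,-0.004,-0.004,-0.004,-0.004,-0.004,-0.004,-0.004])

```text
clock: 27.87
position: [532.9, -265.2, 184.5]
tool_rot: [[0.012, -0.0, 1.0], [-1.0, 0.001, 0.012], [-0.001, -1.0, -0.0]]
force: [0.3, 0.3, -0.1]
opening: 85.5
```

Request:
play_rows(hand=[-1,-1,-1,-1,-1,-1,-1,-1], translation=[[3.4,0,-0.5],[3.2,0,-0.5],[2.0,0,-0.1],[0,0,0],[0,0,0],[0,0,0],[0,0,0],[0,0,0]], turn=[-0.004,0,0,0,0,0,0,0])

```text
clock: 28.53
position: [524.3, -348.7, 185.3]
tool_rot: [[0.017, 0.0, 1.0], [-1.0, 0.0, 0.017], [-0.0, -1.0, 0.0]]
force: [0.5, 0.2, -0.4]
opening: 85.4
```

```bash
python3 - <<'E'
from h import *
st();s=snap('side');t=snap('top');print(dots(s,*RED,mn=3,box=(230,130,380,300)));print(dots(t,*RED,box=(160,100,400,250)))
plan([(524.6,-350.2,74,0.017)],step=38)
cv2.imwrite('pics/s17.png',cv2.resize(s['img'][100:320,180:400],None,fx=2.7,fy=2.7)[:,:,::-1])
E
```

```text
t 28.53 p [ 524.3 -348.7  185.3] jaw 0.017 F [ 0.5  0.2 -0.4] op 85.4 j6 0.76
[array([263.16666667, 150.16666667]), array([377., 149.]), array([244.2, 156.6]), array([329.15625, 266.625  ]), array([334.33333333, 279.33333333])]
[array([185.4, 142.6]), array([183.5, 164.5])]
[[0.04, 3.71, 0.01], [0.04, 3.72, 0.01], [0.04, 3.71, 0.01], [0, 0, 0], [0, 0, 0], [0, 0, 0], [0, 0, 0], [0, 0, 0]] [0.0, 0.0, 0.0, 0, 0, 0, 0, 0]
end [ 524.6 -350.2   74. ] 0.017
```

View pics/s17.png

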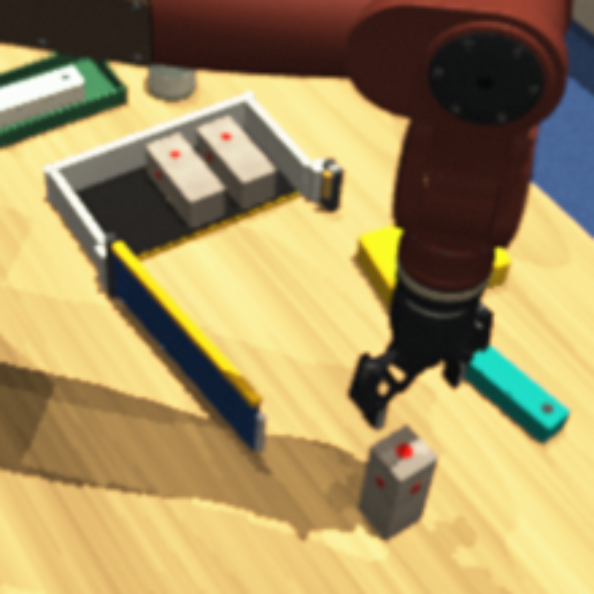

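Prism C hasn't moved, with its dot at (329,267). I'll descend and grip it.

Request:
play_rows(hand=[-1,-1,-1,-1,-1,-1,1,1], translation=[[0.1,3,0],[0,3,0],[0,3,0],[0,2,0],[0,0,0],[0,0,0],[0,0,0],[0,0,0]], turn=[0,0,0,0,0,0,0,0])

```text
clock: 29.3
position: [525.1, -351.8, 77.7]
tool_rot: [[0.016, 0.002, 1.0], [-1.0, -0.003, 0.016], [0.003, -1.0, 0.002]]
force: [-0.4, 0.9, 0.3]
opening: 64.1
```

Request:
play_rows(hand=[1,1,1,1,1,1,1,1], translation=[[0,0,0],[0,0,0],[0,0,0],[0,0,0],[0,-1,0],[0,-0.8,0],[0,0,0],[0,0,0]], turn=[0,0,0,0,0,0,0,0])

```text
clock: 29.97
position: [524.2, -351.2, 93.9]
tool_rot: [[0.016, 0.001, 1.0], [-1.0, -0.001, 0.016], [0.001, -1.0, 0.001]]
force: [-0.3, 0.4, -5.6]
opening: 49.6
```

```bash
python3 - <<'E'
from h import *
st(); x,y=cw(-75,-100)
plan([(524,-30,93,0.0),(x,y,93,-0.02)],step=30)
E
```

```text
t 29.97 p [ 524.2 -351.2   93.9] jaw 0.016 F [-0.3  0.4 -5.6] op 49.6 j6 0.76
[[-2.92, 0.01, 0.04], [-2.92, 0.01, 0.04], [-2.92, 0.01, 0.04], [-2.92, 0.01, 0.03], [-2.92, 0.01, 0.03], [-2.92, 0.01, 0.03], [-2.92, 0.01, 0.02], [-2.92, 0.01, 0.02]] [0.001, 0.001, 0.002, 0.001, 0.002, 0.001, 0.002, 0.001]
[[-2.92, 0.0, 0.01], [-2.92, 0.01, 0.01], [-2.92, 0.0, 0.0], [-2.59, 0.0, -0.66], [-2.58, 0.0, -0.68], [-2.58, 0.0, -0.69], [-2.58, 0.0, -0.7], [0, 0, 0]] [0.002, 0.001, 0.002, 0.005, 0.005, 0.005, 0.005, 0]
end [497.5  73.5  93. ] -0.02
```

Request:
play_rows(hand=[1,1,1,1,1,1,1,1], translation=[[-1.6,0,0],[-2.9,0,0],[-2.9,0,0],[-2.9,0,0],[-2.9,0,0],[-2.9,0,0],[-2.9,0,0],[-2.9,0,0]], turn=[0,0.003,0.003,0.003,0.003,0.003,0.003,0])

```text
clock: 30.63
position: [521.7, -130.4, 92.7]
tool_rot: [[-0.002, -0.001, 1.0], [-1.0, 0.0, -0.002], [-0.0, -1.0, -0.001]]
force: [0.0, 1.3, -5.3]
opening: 49.4
```

Request:
play_rows(hand=[1,1,1,1,1,1,1,1], translation=[[-2.9,0,0],[-2.9,0,0],[-2.9,0,0],[-2.9,0,-0.6],[-2.6,0,-0.7],[-2.2,0,-0.7],[-1.8,0,-0.6],[-1.5,0,0]], turn=[0.003,0.003,0.003,0.003,0.003,0.003,0,0])

```text
clock: 31.3
position: [496.8, 66.4, 92.7]
tool_rot: [[-0.019, -0.002, 1.0], [-1.0, -0.002, -0.019], [0.002, -1.0, -0.002]]
force: [-0.8, -3.3, -6.4]
opening: 49.5
```

Request:
play_rows(hand=[1,1,1,1,1,1,1,1], translation=[[0,0,0],[0,0,0],[0,0,0],[0,0,0],[0,0,0],[0,0,0],[0,0,0],[0,0,0]], turn=[0,0,0,0,0,0,0,0])

```text
clock: 31.97
position: [498.5, 65.2, 93.2]
tool_rot: [[-0.021, -0.0, 1.0], [-1.0, -0.0, -0.021], [0.0, -1.0, -0.0]]
force: [-1.3, -0.2, -4.9]
opening: 49.6
```

```bash
python3 - <<'E'
from h import *
st(); print(wc(*bot.sense()['position'][:2]))
s=snap('side');cv2.imwrite('pics/s18.png',cv2.resize(s['img'][100:290,180:400],None,fx=3,fy=3)[:,:,::-1])
E
```

```text
t 31.97 p [498.5  65.2  93.2] jaw -0.021 F [-1.3 -0.2 -4.9] op 49.6 j6 1.46
[ -73.86844683 -108.28394489]
```

View pics/s18.png

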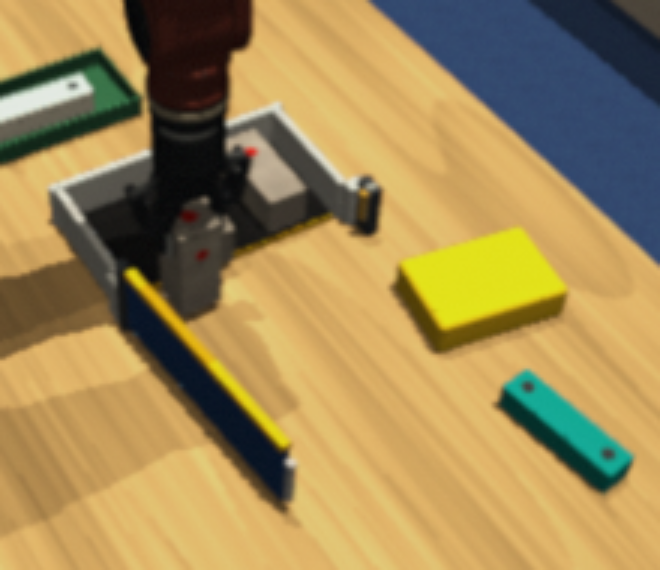

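Request:
play_rows(hand=[1,1,1,1,1,1,1,1], translation=[[-0.6,0,0],[0,0.8,0],[0,0.5,0],[0,0.3,0],[0,0.1,0],[0,0.1,0],[0,0,0],[0,0,0]], turn=[0,0,0,0,0,0,0,0])

```text
clock: 32.68
position: [498.5, 71.7, 77.4]
tool_rot: [[-0.019, 0.0, 1.0], [-1.0, -0.0, -0.019], [0.0, -1.0, 0.0]]
force: [-10.6, -0.3, 22.6]
opening: 49.7
```

Request:
play_rows(hand=[-0.7,-0.7,-0.7,-0.7,-0.7,-0.7,-0.7,-0.7], translation=[[0,0,0],[0,0,0],[0,0,0],[0,0,0],[0,-1,0],[0,-2,0],[0,-3,0],[0,-2,0]], turn=[0,0,0,0,0,0,0,0])

```text
clock: 33.35
position: [498.8, 71.5, 157.9]
tool_rot: [[-0.02, 0.001, 1.0], [-1.0, -0.0, -0.02], [0.0, -1.0, 0.001]]
force: [0.2, -0.1, 1.3]
opening: 72.6
```

Request:
play_rows(hand=[1,1,1,1,1,1,1,1], translation=[[2,0,0],[2,0,0],[1.3,0,0],[0,0,0],[0,0,0],[0,0,0],[0,0,0],[0,0,0]], turn=[0,0,0,0,0,0,0,0])

```text
clock: 34.02
position: [497.5, 19.2, 155.2]
tool_rot: [[-0.019, -0.0, 1.0], [-1.0, 0.0, -0.019], [-0.0, -1.0, -0.0]]
force: [-0.2, 0.4, -0.1]
opening: 0.1
```

```bash
python3 - <<'E'
from h import *
st(); print(wc(*bot.sense()['position'][:2]))
s=snap('side');cv2.imwrite('pics/s19.png',cv2.resize(s['img'][100:290,180:400],None,fx=3,fy=3)[:,:,::-1])
E
```

```text
t 34.02 p [497.5  19.2 155.2] jaw -0.019 F [-0.2  0.4 -0.1] op 0.1 j6 1.37
[ -73.95669236 -154.32249336]
```

View pics/s19.png

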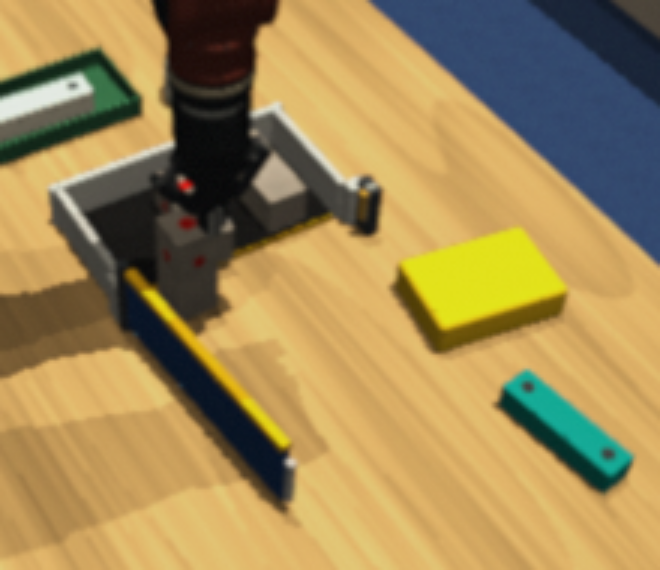

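Request:
play_rows(hand=[1,1,1,1,1,1,1,1], translation=[[0,2,0],[0,2,0],[0,1.6,0],[0,0,0],[-0.8,0,0],[-0.8,0,0],[-0.8,0,0],[-0.8,0,0]], turn=[0,0,0,0,0,0,0,0])

```text
clock: 34.73
position: [499.3, 50.5, 101.3]
tool_rot: [[-0.02, 0.003, 1.0], [-1.0, -0.003, -0.02], [0.003, -1.0, 0.003]]
force: [-1.4, -7.9, 6.9]
opening: -0.2
```

Request:
play_rows(hand=[1,1,1,1,1,1,1,1], translation=[[-0.8,0,0],[-0.8,0,0],[-0.8,0,0],[-0.8,0,0],[-0.8,0,0],[-0.8,0,0],[0,0,0],[0,0,0]], turn=[0,0,0,0,0,0,0,0])

```text
clock: 35.4
position: [499.0, 98.0, 103.6]
tool_rot: [[-0.019, 0.001, 1.0], [-1.0, -0.004, -0.019], [0.004, -1.0, 0.001]]
force: [-18.6, -11.2, 27.6]
opening: -0.0
```

```bash
python3 - <<'E'
from h import *
st(); print(wc(*bot.sense()['position'][:2]))
s=snap('side');cv2.imwrite('pics/s20.png',cv2.resize(s['img'][100:290,180:400],None,fx=3,fy=3)[:,:,::-1])
E
```

```text
t 35.4 p [499.   98.  103.6] jaw -0.019 F [-18.6 -11.2  27.6] op -0.0 j6 1.53
[-73.98942431 -75.49782141]
```

View pics/s20.png

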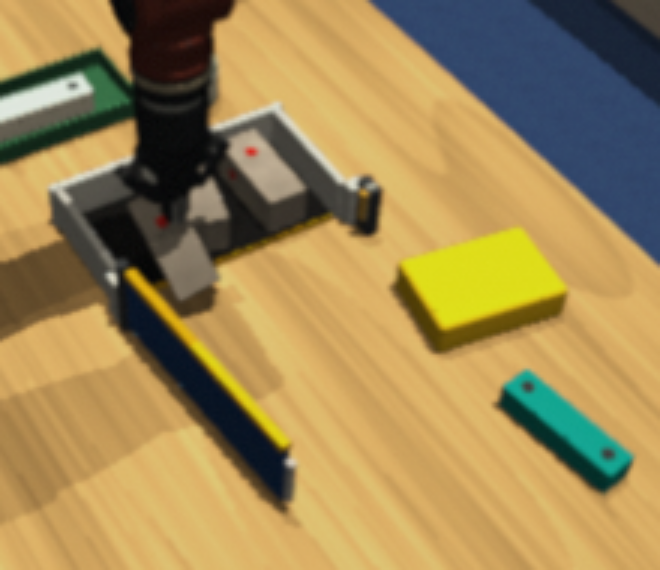

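```bash
python3 - <<'E'
from h import *
s=snap('side');cv2.imwrite('pics/s21.png',cv2.resize(s['img'][125:215,190:280],None,fx=6.5,fy=6.5,interpolation=cv2.INTER_CUBIC)[:,:,::-1])
t=snap('top');cv2.imwrite('pics/t21.png',cv2.resize(t['img'][110:225,155:260],None,fx=5,fy=5,interpolation=cv2.INTER_CUBIC)[:,:,::-1])
E
```

```text
(no output)
```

View pics/s21.png

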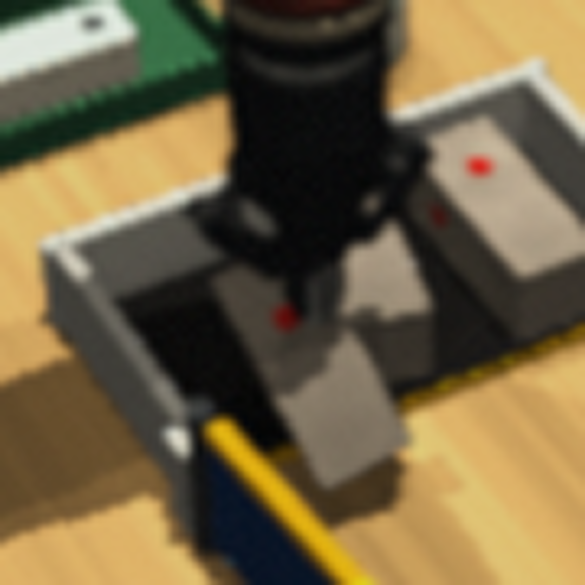

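View pics/t21.png

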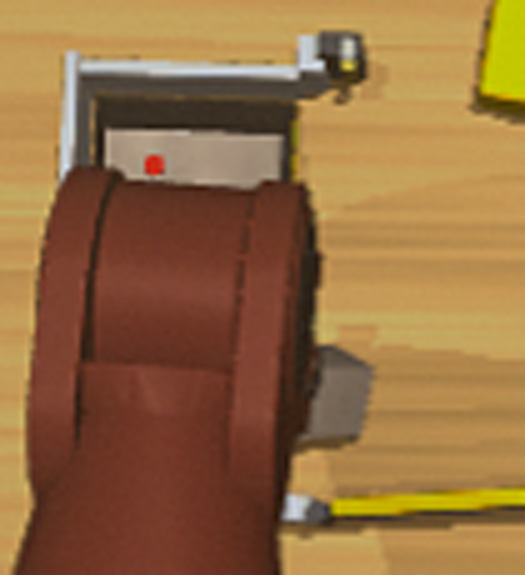

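```bash
python3 - <<'E'
from h import *
s=snap('side');t=snap('top')
for a,b in (((227,198),(240.8,199.6)),((229.6,184.4),(252.3,192.7))):
    p,e=tri(t,a,s,b);print(p.round(1),round(e,1),wc(*p[:2]).round(1))
# dot on rear face, side px; line of ray at several z
for z in (60,80,100,120): 
    p=onz(s,190+285/6.5,125+318/6.5,z);print(z,wc(*p[:2]).round(1))
for z in (60,80,100): 
    p=onz(s,190+218/6.5,125+280/6.5,z);print('tl',z,wc(*p[:2]).round(1))
st()
E
```

```text
[473.1  44.4  40.5] 11.6 [ -98.8 -129.6]
[515.   37.   57.4] 6.0 [ -56.8 -136.1]
60 [-66.6 -34.5]
80 [-75.8 -52.8]
100 [-84.9 -71. ]
120 [-94.1 -89.3]
tl 60 [-83.8   7.3]
tl 80 [-92.6 -11.7]
tl 100 [-101.5  -30.7]
t 35.65 p [498.7  97.6 103.2] jaw -0.02 F [-18.9 -10.3  27.8] op -0.2 j6 1.53
```

```bash
python3 - <<'E'
from h import *
s=snap('side')
p=bot.sense()['position'];u=proj(s,p);print((u-[190,125])*6.5)
im=s['img'][135:205,205:265].copy()
im=cv2.convertScaleAbs(im,alpha=1.8,beta=20)
cv2.imwrite('pics/s22.png',cv2.resize(im,None,fx=9,fy=8.5,interpolation=cv2.INTER_CUBIC)[:,:,::-1])
# hypothetical model corners: prism lying with lower face on edge: overlays
E
```

```text
[308.43543992 312.11916434]
```

View pics/s22.png

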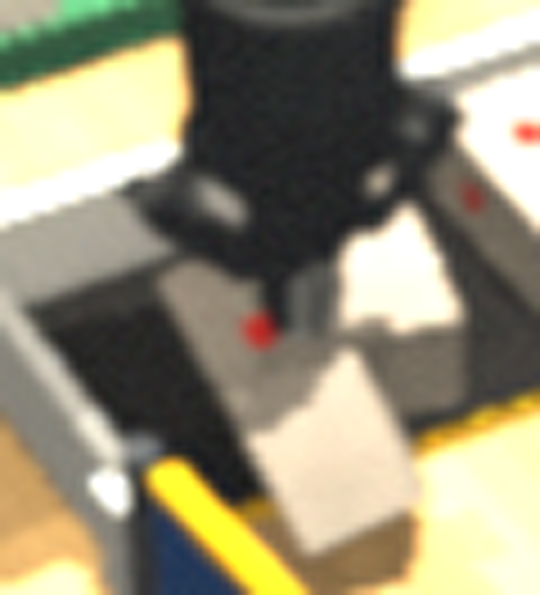

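Request:
play_rows(hand=[1,1,1,1,1,1,1,1], translation=[[0,-0.5,0],[0,-0.5,0],[0,-0.5,0],[0,-0.5,0],[0,0,0],[0,0,0],[0,0,0],[0,0,0]], turn=[0,0,0,0,0,0,0,0])

```text
clock: 36.37
position: [498.9, 98.5, 118.8]
tool_rot: [[-0.02, -0.001, 1.0], [-1.0, -0.0, -0.02], [0.0, -1.0, -0.001]]
force: [-0.1, -0.2, -0.5]
opening: 0.4
```

```bash
python3 - <<'E'
from h import *
st()
s=snap('side');cv2.imwrite('pics/s23.png',cv2.resize(s['img'][125:215,190:280],None,fx=6.5,fy=6.5,interpolation=cv2.INTER_CUBIC)[:,:,::-1])
t=snap('top');cv2.imwrite('pics/t23.png',cv2.resize(t['img'][110:225,155:260],None,fx=5,fy=5,interpolation=cv2.INTER_CUBIC)[:,:,::-1])
E
```

```text
t 36.37 p [498.9  98.5 118.8] jaw -0.02 F [-0.1 -0.2 -0.5] op 0.4 j6 1.53
```

View pics/s23.png

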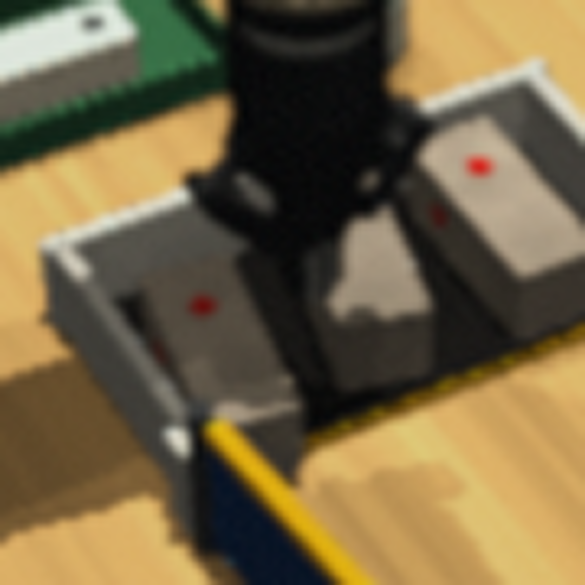

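Request:
play_rows(hand=[1,1,1,1,1,1,1,1], translation=[[0,-3,0],[2,-3,0],[4,0,0],[4,0,0],[4,0,0],[4,0,0],[0,0,0],[0,0,0]], turn=[0,0,0,0,0,0,0,0])

```text
clock: 37.13
position: [495.2, -83.4, 178.9]
tool_rot: [[-0.024, -0.0, 1.0], [-1.0, 0.0, -0.024], [-0.0, -1.0, -0.0]]
force: [-0.5, 0.6, -0.1]
opening: 0.0
```

```bash
python3 - <<'E'
from h import *
st()
s=snap('side');cv2.imwrite('pics/s24.png',cv2.resize(s['img'][125:215,190:280],None,fx=6.5,fy=6.5,interpolation=cv2.INTER_CUBIC)[:,:,::-1])
t=snap('top');cv2.imwrite('pics/t24.png',cv2.resize(t['img'][110:225,155:260],None,fx=5,fy=5,interpolation=cv2.INTER_CUBIC)[:,:,::-1])
h=cv2.cvtColor(t['img'],cv2.COLOR_RGB2HSV)
for p,e in matchpts(t,s,dots(t,*RED,box=(160,100,400,250),mn=3),dots(s,*RED,mn=3,box=(200,130,380,300)),(40,80)): print(wc(*p[:2]).round(1))
E
```

```text
t 37.13 p [495.2 -83.4 178.9] jaw -0.024 F [-0.5  0.6 -0.1] op 0.0 j6 1.17
[570.1 196.4  63.1] 2.3 [182.4 166.6] [242.  156.7]
[472.9 169.9  61.6] 2.4 [189.5 195.9] [220.7 171.6]
[-4.9 24.3]
[-101.5   -4.2]
```

View pics/s24.png

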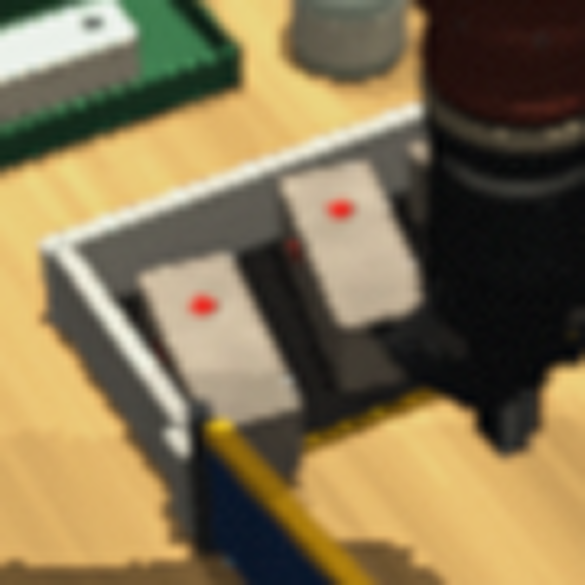

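View pics/t24.png

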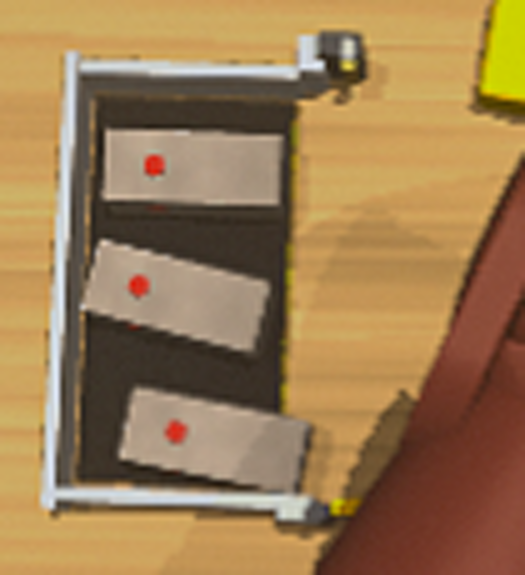

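```bash
cat >> h.py <<'E'
def lying(t,box=(165,120,232,212),z=62,show=None):
    x0,y0,x1,y1=box
    im=cv2.resize(t['img'][y0:y1,x0:x1],None,fx=6,fy=6,interpolation=cv2.INTER_CUBIC); h=cv2.cvtColor(im,cv2.COLOR_RGB2HSV)
    m=((h[...,1]<75)&(h[...,2]>105)&(h[...,0]<30)).astype(np.uint8)|(cv2.inRange(h,np.array((0,100,110)),np.array((8,255,255)))>0).astype(np.uint8)
    m=cv2.morphologyEx(m,cv2.MORPH_CLOSE,np.ones((13,13)));m=cv2.morphologyEx(m,cv2.MORPH_OPEN,np.ones((31,31)))
    if show: cv2.imwrite('pics/'+show,m*255)
    out=[]
    for cn in cv2.findContours(m,0,2)[0]:
        if cv2.contourArea(cn)<3000: continue
        P=np.array([wc(*onz(t,x0+(q[0][0]+.5)/6-.5,y0+(q[0][1]+.5)/6-.5,z)[:2]) for q in cn],np.float32)
        r=cv2.minAreaRect(P); b=cv2.boxPoints(r); e=b[1]-b[0]; f=b[2]-b[1]; l=e if np.hypot(*e)>np.hypot(*f) else f
        if l[1]<0:l=-l
        out.append(r); print('c',np.round(r[0],1),'size',np.round(r[1],1),'yaw off +y',round(float(np.arctan2(-l[0],l[1])),3),'corners',b.round(0).tolist())
    return out
E
python3 - <<'E'
from h import *
t=snap('top'); lying(t,show='m24.png')
E
```

```text
c [-113.7  -29.4] size [ 79.1 120.3] yaw off +y 0.036 corners [[-155.0, 29.0], [-151.0, -91.0], [-72.0, -88.0], [-76.0, 32.0]]
c [-12.    1.7] size [123.4  52. ] yaw off +y -0.223 corners [[-51.0, -53.0], [-0.0, -64.0], [27.0, 56.0], [-24.0, 68.0]]
c [75.4 -6.1] size [ 51.7 119.2] yaw off +y 0.026 corners [[48.0, 53.0], [51.0, -66.0], [103.0, -65.0], [100.0, 54.0]]
```

View pics/m24.png

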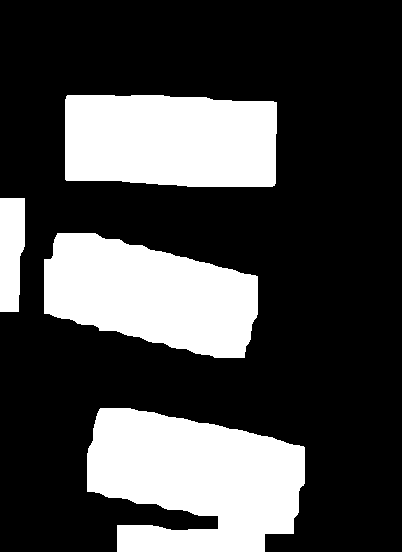

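```bash
python3 - <<'E'
from h import *
t=snap('top')
for q in ((87,490),(100,408),(304,446),(293,530),(195,469)):
    p=onz(t,165+q[0]/6,120+q[1]/6,62);print(q,p.round(0),wc(*p[:2]).round(1))
x,y=cw(-12,1.7); print(x,y)
plan([(x,y,160,-0.243)],step=36)
E
```

```text
(87, 490) [452. 203.  62.] [-123.1   28.8]
(100, 408) [498. 197.  62.] [-77.4  23.8]
(304, 446) [478.  84.  62.] [-94.5 -90.2]
(293, 530) [432.  89.  62.] [-141.1  -86.1]
(195, 469) [465. 144.  62.] [-109.4  -30.5]
562.5363976533797 173.93964401165317
[[-3.19, 0.24, 0.78], [-3.21, 0.24, 0.69], [-3.23, 0.24, 0.6], [-3.25, 0.24, 0.51], [-3.26, 0.24, 0.42], [-3.27, 0.24, 0.32], [-3.28, 0.24, 0.23], [-3.29, 0.23, 0.14]] [0.028, 0.028, 0.028, 0.028, 0.028, 0.028, 0.028, 0.029]
end [562.5 173.9 160. ] -0.243
```

Request:
play_rows(hand=[-0.46,-0.46,-0.46,-0.46,-0.46,-0.46,-0.46,-0.46], translation=[[-3.2,0.2,0.8],[-3.2,0.2,0.7],[-3.2,0.2,0.6],[-3.3,0.2,0.5],[-3.3,0.2,0.4],[-3.3,0.2,0.3],[-3.3,0.2,0.2],[-3.3,0.2,0.1]], turn=[0.028,0.028,0.028,0.028,0.028,0.028,0.028,0.028])

```text
clock: 38.0
position: [561.8, 177.4, 163.1]
tool_rot: [[-0.241, 0.0, 0.971], [-0.971, -0.0, -0.241], [-0.0, -1.0, 0.0]]
force: [0.7, -1.1, 0.2]
opening: 62.1
```

Request:
play_rows(hand=[-0.46,-0.46,-0.46,-0.46,-0.46,-0.46,-0.46,-0.46], translation=[[0,0,0],[0,0,0],[0,0,0],[0,3,0],[0,3,0],[0,0,0],[0,0,0],[0,0,0]], turn=[0,0,0,0,0,0,0,0])

```text
clock: 38.67
position: [562.7, 173.6, 104.9]
tool_rot: [[-0.242, 0.001, 0.97], [-0.97, -0.0, -0.242], [-0.0, -1.0, 0.001]]
force: [0.5, -0.4, 0.8]
opening: 62.4
```

```bash
python3 - <<'E'
from h import *
st();print(wc(*bot.sense()['position'][:2]))
x,y=cw(-12,1.7);plan([(x,y,25,-0.243)],step=36)
s=snap('side');cv2.imwrite('pics/s25.png',cv2.resize(s['img'][125:215,190:280],None,fx=6.5,fy=6.5,interpolation=cv2.INTER_CUBIC)[:,:,::-1])
E
```

```text
t 38.67 p [562.7 173.6 104.9] jaw -0.245 F [ 0.5 -0.4  0.8] op 62.4 j6 1.89
[-11.82224504   1.40049673]
[[-0.01, 2.66, -0.01], [-0.01, 2.67, -0.01], [-0.01, 2.66, -0.0], [0, 0, 0], [0, 0, 0], [0, 0, 0], [0, 0, 0], [0, 0, 0]] [-0.001, -0.0, -0.001, 0, 0, 0, 0, 0]
end [562.6 174.   25. ] -0.243
```

View pics/s25.png

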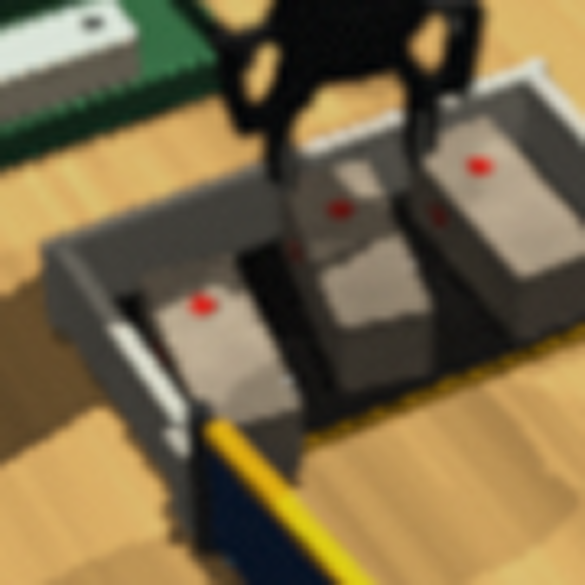

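Request:
play_rows(hand=[-0.46,-0.46,-0.46,-0.46,-0.46,-0.46,-0.46,-0.46], translation=[[0,2,0],[0,2,0],[0,0.5,0],[0,0.5,0],[0,0.3,0],[0,0,0],[0,0,0],[0,0,0]], turn=[0,0,0,0,0,0,0,0])

```text
clock: 39.38
position: [562.9, 174.1, 51.3]
tool_rot: [[-0.242, 0.001, 0.97], [-0.97, 0.0, -0.242], [-0.0, -1.0, 0.001]]
force: [0.2, -0.7, 0.6]
opening: 62.1
```

No contact so far, so I'll continue down and then close.

Request:
play_rows(hand=[-0.46,-0.46,-0.46,-0.46,1,1,1,1], translation=[[0,1,0],[0,1,0],[0,0.4,0],[0,0,0],[0,0,0],[0,0,0],[0,0,0],[0,0,0]], turn=[0,0,0,0,0,0,0,0])

```text
clock: 40.05
position: [562.4, 174.0, 26.3]
tool_rot: [[-0.242, 0.0, 0.97], [-0.97, -0.0, -0.242], [0.0, -1.0, 0.0]]
force: [2.0, -0.6, -2.3]
opening: 49.4
```

Request:
play_rows(hand=[1,1,1,1,1,1,1,1], translation=[[0,0,0],[0,0,0],[0,0,0],[0,-0.3,0],[0,-0.3,0],[0,0,0],[0,0,0],[0,0,0]], turn=[0,0,0,0,0,0,0,0])

```text
clock: 40.72
position: [561.9, 174.1, 31.9]
tool_rot: [[-0.242, -0.001, 0.97], [-0.97, -0.0, -0.242], [0.0, -1.0, -0.001]]
force: [1.1, -0.1, -6.6]
opening: 49.1
```

```bash
python3 - <<'E'
from h import *
st();print(wc(*bot.sense()['position'][:2]))
z=bot.sense()['position'][2]
x,y=cw(1,1.0);plan([(x,y,z,-0.02)],step=4)
E
```

```text
t 40.72 p [561.9 174.1  31.9] jaw -0.244 F [ 1.1 -0.1 -6.6] op 49.1 j6 1.89
[-12.63637097   1.87607988]
[[-0.05, 0.0, 0.34], [-0.04, 0.0, 0.34], [-0.02, 0.0, 0.34], [0.01, 0.0, 0.34], [0, 0, 0], [0, 0, 0], [0, 0, 0], [0, 0, 0]] [-0.056, -0.056, -0.056, -0.056, 0, 0, 0, 0]
end [575.5 172.9  31.9] -0.02
```

Request:
play_rows(hand=[1,1,1,1,1,1,1,1], translation=[[0,0,0.3],[0,0,0.3],[0,0,0.4],[0.2,0,0.4],[0,0,0],[0,0.3,0],[0,0.3,0],[0,0,0]], turn=[-0.056,-0.056,-0.056,-0.056,0,0,0,0])

```text
clock: 41.38
position: [575.8, 170.1, 26.3]
tool_rot: [[-0.021, 0.0, 1.0], [-1.0, -0.0, -0.021], [0.0, -1.0, 0.0]]
force: [-0.8, -0.4, 0.3]
opening: 49.0
```

Request:
play_rows(hand=[1,1,-0.43,-0.43,-0.43,-0.43,-0.43,-0.43], translation=[[0,0,0],[0,0,0],[0,0,0],[0,0,0],[0,0,0],[0,-2,0],[0,-4,0],[0,-4,0]], turn=[0,0,0,0,0,0,0,0])

```text
clock: 42.05
position: [574.5, 169.9, 126.1]
tool_rot: [[-0.02, -0.003, 1.0], [-1.0, -0.0, -0.02], [0.0, -1.0, -0.003]]
force: [1.7, -0.2, 0.9]
opening: 61.1
```

Request:
play_rows(hand=[-0.43,-0.43,-0.43,-0.43,-0.43,-0.43,-0.43,-0.43], translation=[[0,-4,0],[3,0,0],[4,0,0],[4,0,0],[4,0,0],[4,0,0],[4,0,0],[0,0,0]], turn=[0,0,0,0,0,0,0,0])

```text
clock: 42.72
position: [571.3, -66.4, 166.4]
tool_rot: [[-0.026, 0.001, 1.0], [-1.0, -0.002, -0.026], [0.002, -1.0, 0.001]]
force: [-0.2, 0.5, 0.1]
opening: 61.4
```

```bash
python3 - <<'E'
from h import *
st()
t=snap('top'); lying(t)
cv2.imwrite('pics/t26.png',cv2.resize(t['img'][110:225,155:260],None,fx=5,fy=5,interpolation=cv2.INTER_CUBIC)[:,:,::-1])
E
```

```text
t 42.72 p [571.3 -66.4 166.4] jaw -0.026 F [-0.2  0.5  0.1] op 61.4 j6 1.25
c [-114.1  -20.8] size [ 79.1 103.2] yaw off +y 0.035 corners [[-155.0, 29.0], [-152.0, -74.0], [-73.0, -71.0], [-76.0, 32.0]]
c [-105.2 -115.5] size [90.1 54.5] yaw off +y -1.533 corners [[-151.0, -90.0], [-149.0, -144.0], [-59.0, -141.0], [-61.0, -87.0]]
c [ 0.1 -1.5] size [ 51.2 121. ] yaw off +y 0.018 corners [[-27.0, 59.0], [-24.0, -62.0], [27.0, -62.0], [25.0, 59.0]]
c [75.4 -6.1] size [ 51.6 119.4] yaw off +y 0.021 corners [[48.0, 53.0], [51.0, -66.0], [103.0, -65.0], [100.0, 54.0]]
```

View pics/t26.png

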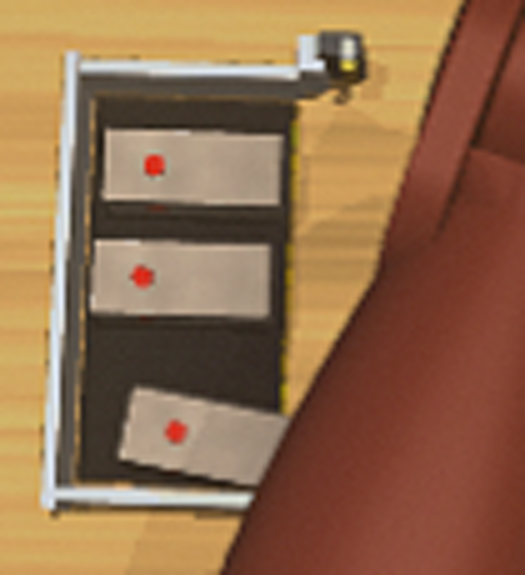

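```bash
python3 - <<'E'
from h import *
st();x,y=cw(-109,-29);print(x,y)
plan([(x,y,120,1.39)],step=36)
E
```

```text
t 42.77 p [571.3 -63.6 166.4] jaw -0.025 F [ 0.1  0.6 -0.5] op 61.1 j6 1.26
464.9418379392364 145.18565447624255
[[-1.72, 0.39, -0.93], [-1.81, 0.39, -0.72], [-1.89, 0.39, -0.5], [-1.93, 0.39, -0.28], [-1.95, 0.39, -0.05], [-1.94, 0.38, 0.18], [-1.91, 0.39, 0.41], [-1.85, 0.38, 0.63]] [-0.118, -0.118, -0.118, -0.118, -0.118, -0.118, -0.118, -0.118]
[[-1.76, 0.39, 0.85], [-1.65, 0.38, 1.05], [-1.51, 0.39, 1.23], [-1.36, 0.38, 1.41], [0, 0, 0], [0, 0, 0], [0, 0, 0], [0, 0, 0]] [-0.118, -0.118, -0.118, -0.117, 0, 0, 0, 0]
end [464.9 145.2 120. ] 1.39
```

Request:
play_rows(hand=[-0.2,-0.2,-0.2,-0.2,-0.2,-0.2,-0.2,-0.2], translation=[[-1.7,0.4,-0.9],[-1.8,0.4,-0.7],[-1.9,0.4,-0.5],[-1.9,0.4,-0.3],[-1.9,0.4,0],[-1.9,0.4,0.2],[-1.9,0.4,0.4],[-1.9,0.4,0.6]], turn=[-0.118,-0.118,-0.118,-0.118,-0.118,-0.118,-0.118,-0.118])

```text
clock: 43.43
position: [500.0, 79.4, 134.3]
tool_rot: [[0.802, 0.001, 0.597], [-0.597, 0.0, 0.802], [0.0, -1.0, 0.0]]
force: [-0.5, 0.3, 0.3]
opening: 51.2
```

Request:
play_rows(hand=[-0.2,-0.2,-0.2,-0.2,-0.2,-0.2,-0.2,-0.2], translation=[[-1.8,0.4,0.9],[-1.6,0.4,1.0],[-1.5,0.4,1.2],[-1.4,0.4,1.4],[0,0,0],[0,0,0],[0,0,0],[0,0,0]], turn=[-0.118,-0.118,-0.118,-0.118,0,0,0,0])

```text
clock: 44.1
position: [464.9, 146.7, 118.5]
tool_rot: [[0.984, 0.001, 0.176], [-0.176, -0.0, 0.984], [0.001, -1.0, 0.0]]
force: [-0.9, -0.0, -0.2]
opening: 51.2
```

```bash
python3 - <<'E'
from h import *
st();print(wc(*bot.sense()['position'][:2]))
s=snap('side');cv2.imwrite('pics/s27.png',cv2.resize(s['img'][125:215,190:280],None,fx=6.5,fy=6.5,interpolation=cv2.INTER_CUBIC)[:,:,::-1])
E
```

```text
t 44.1 p [464.9 146.7 118.5] jaw 1.394 F [-0.9 -0.  -0.2] op 51.2 j6 0.21
[-109.08138138  -27.45999668]
```

View pics/s27.png

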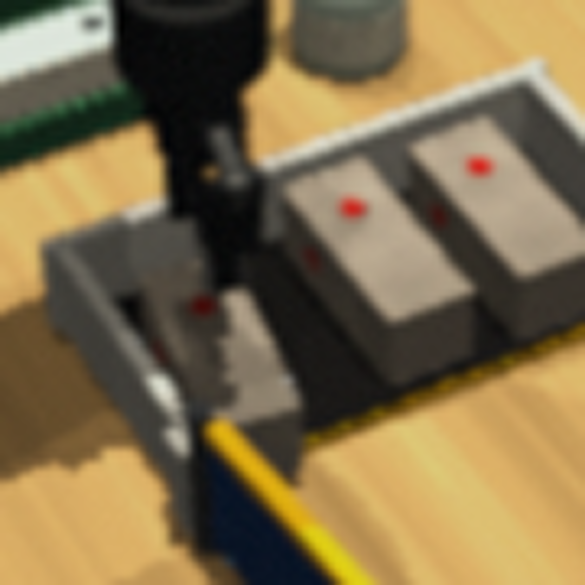

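Request:
play_rows(hand=[-0.2,-0.2,-0.2,-0.2,-0.2,-0.2,-0.2,-0.2], translation=[[0,2,0],[0,2,0],[0,1,0],[0,0.2,0],[0,0.2,0],[0,0.2,0],[0,0,0],[0,0,0]], turn=[0,0,0,0,0,0,0,0])

```text
clock: 44.82
position: [464.9, 146.9, 63.0]
tool_rot: [[0.985, 0.001, 0.174], [-0.174, -0.0, 0.985], [0.001, -1.0, 0.0]]
force: [-0.4, 0.4, -0.7]
opening: 51.3
```

Request:
play_rows(hand=[-0.2,-0.2,-0.2,-0.2,-0.2,-0.2,-0.2,-0.2], translation=[[0,0.3,0],[0,0.3,0],[0,0.2,0],[0,0.2,0],[0,0,0],[0,0,0],[0,0,0],[0,0,0]], turn=[0,0,0,0,0,0,0,0])

```text
clock: 45.48
position: [465.5, 147.0, 58.5]
tool_rot: [[0.985, 0.003, 0.173], [-0.173, -0.001, 0.985], [0.003, -1.0, -0.0]]
force: [-26.7, -1.8, 59.9]
opening: 51.4
```

Request:
play_rows(hand=[-0.2,-0.2,-0.2,-0.2,-0.2,-0.2,-0.2,-0.2], translation=[[0,-0.4,0],[0,0,0],[0.2,0,0],[0.2,0,0],[0.2,0,0],[0.2,0,0],[0.2,0,0],[0,0,0]], turn=[0,0,0,0,0,0,0,0])

```text
clock: 46.15
position: [473.4, 145.8, 61.8]
tool_rot: [[0.985, -0.001, 0.173], [-0.173, 0.0, 0.985], [-0.001, -1.0, -0.0]]
force: [-32.8, -1.3, 63.1]
opening: 51.1
```

```bash
python3 - <<'E'
from h import *
st();print(wc(*bot.sense()['position'][:2]))
s=snap('side');cv2.imwrite('pics/s28.png',cv2.resize(s['img'][125:215,190:280],None,fx=6.5,fy=6.5,interpolation=cv2.INTER_CUBIC)[:,:,::-1])
print(dots(s,*RED,mn=3,box=(200,130,380,300)))
E
```

```text
t 46.15 p [473.4 145.8  61.8] jaw 1.397 F [-32.8  -1.3  63.1] op 51.1 j6 0.21
[-100.59292409  -28.21797583]
[array([263.2, 150. ]), array([244. , 156.5])]
```

View pics/s28.png

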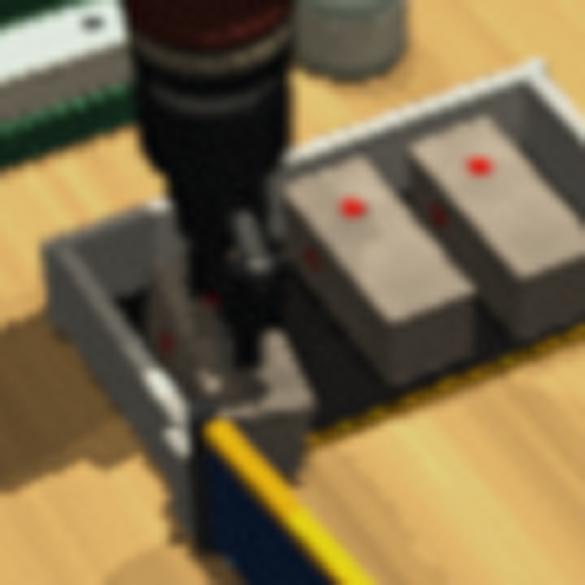

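Request:
play_rows(hand=[-0.2,-0.2,-0.2,-0.2,-0.2,-0.2,-0.2,-0.2], translation=[[0,-0.3,0],[0,-0.3,0],[0,-0.3,0],[0,-0.3,0],[0,-1,0],[0,-3,0],[0,-3,0],[0,0,0]], turn=[0,0,0,0,0,0,0,0])

```text
clock: 46.87
position: [476.9, 145.3, 144.3]
tool_rot: [[0.985, 0.007, 0.174], [-0.174, 0.0, 0.985], [0.007, -1.0, 0.001]]
force: [1.5, 0.7, 0.9]
opening: 51.3
```

Request:
play_rows(hand=[-0.2,-0.2,-0.2,-0.2,-0.2,-0.2,-0.2,-0.2], translation=[[0,-3,-2],[0,0,-4],[0,0,-4],[0,0,-4],[0,0,-4],[0,0,-4],[0,0,-3],[0,0,0]], turn=[0,0,0,0,0,0,0,0])

```text
clock: 47.53
position: [430.1, -105.6, 168.5]
tool_rot: [[0.984, 0.0, 0.179], [-0.179, -0.002, 0.984], [0.001, -1.0, -0.002]]
force: [0.7, 0.9, -0.1]
opening: 51.3
```

```bash
python3 - <<'E'
from h import *
st()
s=snap('side');cv2.imwrite('pics/s29.png',cv2.resize(s['img'][125:215,190:280],None,fx=6.5,fy=6.5,interpolation=cv2.INTER_CUBIC)[:,:,::-1])
t=snap('top'); lying(t,show='m29.png')
cv2.imwrite('pics/t29.png',cv2.resize(t['img'][110:225,155:260],None,fx=5,fy=5,interpolation=cv2.INTER_CUBIC)[:,:,::-1])
E
```

```text
t 47.53 p [ 430.1 -105.6  168.5] jaw 1.391 F [ 0.7  0.9 -0.1] op 51.3 j6 -0.36
c [-114.6  -29.5] size [ 77.4 120.3] yaw off +y 0.035 corners [[-155.0, 29.0], [-151.0, -91.0], [-74.0, -88.0], [-78.0, 32.0]]
c [ 0.2 -2. ] size [ 51.2 120. ] yaw off +y 0.018 corners [[-27.0, 58.0], [-24.0, -62.0], [27.0, -62.0], [25.0, 58.0]]
c [75.4 -6.4] size [ 51.6 118.9] yaw off +y 0.02 corners [[48.0, 53.0], [51.0, -66.0], [102.0, -65.0], [100.0, 54.0]]
```

View pics/s29.png

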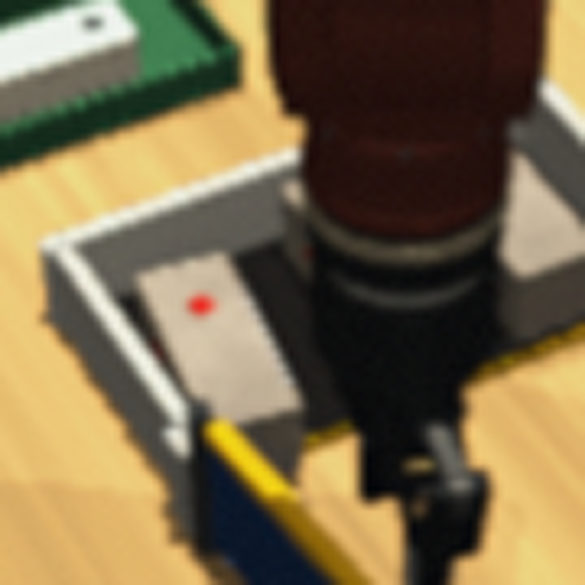

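View pics/t29.png

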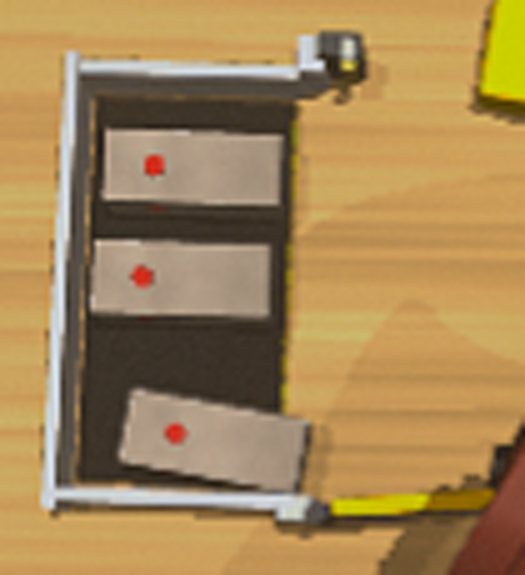

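```bash
python3 - <<'E'
from h import *
x,y=cw(-95,-135);print(x,y)
plan([(x,y,130,1.55),(x,y,36,1.55)],step=36)
E
```

```text
476.81917936307514 38.926872435878636
[[0.41, 0.77, 2.94], [0.5, 0.77, 2.92], [0.59, 0.77, 2.9], [0.69, 0.76, 2.89], [0.78, 0.77, 2.86], [-0.0, 3.13, -0.0], [-0.0, 3.13, -0.0], [-0.0, 3.14, -0.0]] [-0.031, -0.031, -0.032, -0.031, -0.032, 0.0, 0.0, 0.0]
end [476.8  38.9  36. ] 1.55
```

Request:
play_rows(hand=[1,1,1,1,1,1,1,1], translation=[[0.4,0.7,2.9],[0.5,0.7,2.9],[0.6,0.7,2.9],[0.7,0.7,2.9],[0.8,0.7,2.9],[0,0,0],[0,0,0],[0,0,0]], turn=[-0.031,-0.031,-0.032,-0.032,-0.032,0,0,0])

```text
clock: 48.3
position: [476.6, 40.7, 133.3]
tool_rot: [[1.0, -0.0, 0.015], [-0.015, -0.0, 1.0], [-0.0, -1.0, -0.0]]
force: [0.5, -0.0, 0.1]
opening: 0.2
```

Request:
play_rows(hand=[1,1,1,1,1,1,1,1], translation=[[0,3,0],[0,3,0],[0,3,0],[0,0.5,0],[0,0,0.8],[0,0,0.8],[0,0,0],[0,0,0]], turn=[0,0,0,0,0,0,0,0])

```text
clock: 48.97
position: [478.5, 56.2, 40.3]
tool_rot: [[1.0, 0.003, 0.016], [-0.016, -0.001, 1.0], [0.003, -1.0, -0.001]]
force: [0.5, 0.5, -0.5]
opening: -0.2
```

```bash
python3 - <<'E'
from h import *
st();print(wc(*bot.sense()['position'][:2]))
s=snap('side');cv2.imwrite('pics/s30.png',cv2.resize(s['img'][125:215,190:280],None,fx=6.5,fy=6.5,interpolation=cv2.INTER_CUBIC)[:,:,::-1])
E
```

```text
t 48.97 p [478.5  56.2  40.3] jaw 1.555 F [ 0.5  0.5 -0.5] op -0.2 j6 -0.14
[ -93.67701185 -117.66551719]
```

View pics/s30.png

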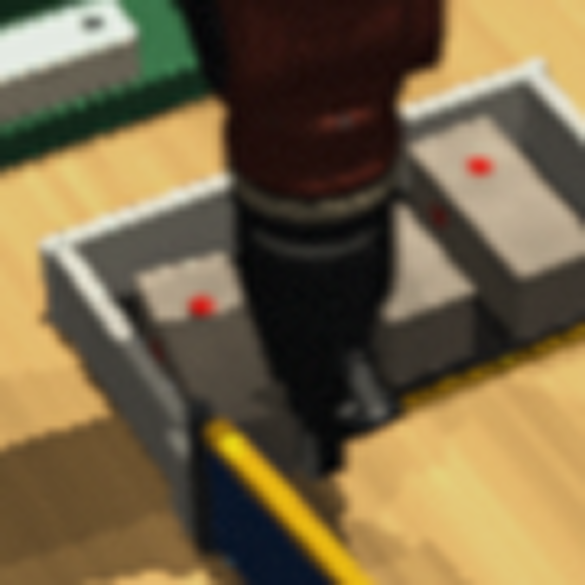

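Request:
play_rows(hand=[1,1,1,1,1,1,1,1], translation=[[0,0,0.6],[0,0,0.6],[0,0,0.5],[0,0,0.4],[0,0,0.4],[0,0,0],[0,0,0],[0,0,0]], turn=[0,0,0,0,0,0,0,0])

```text
clock: 49.68
position: [477.1, 81.3, 37.9]
tool_rot: [[1.0, -0.001, 0.016], [-0.016, 0.001, 1.0], [-0.001, -1.0, 0.001]]
force: [0.1, 0.5, -0.1]
opening: -0.1
```

```bash
python3 - <<'E'
from h import *
st();print(wc(*bot.sense()['position'][:2]))
s=snap('side');cv2.imwrite('pics/s31.png',cv2.resize(s['img'][125:215,190:280],None,fx=6.5,fy=6.5,interpolation=cv2.INTER_CUBIC)[:,:,::-1])
t=snap('top');
cv2.imwrite('pics/t31.png',cv2.resize(t['img'][110:225,155:260],None,fx=5,fy=5,interpolation=cv2.INTER_CUBIC)[:,:,::-1])
E
```

```text
t 49.68 p [477.1  81.3  37.9] jaw 1.554 F [ 0.1  0.5 -0.1] op -0.1 j6 -0.09
[-95.53677232 -92.65483593]
```

View pics/s31.png

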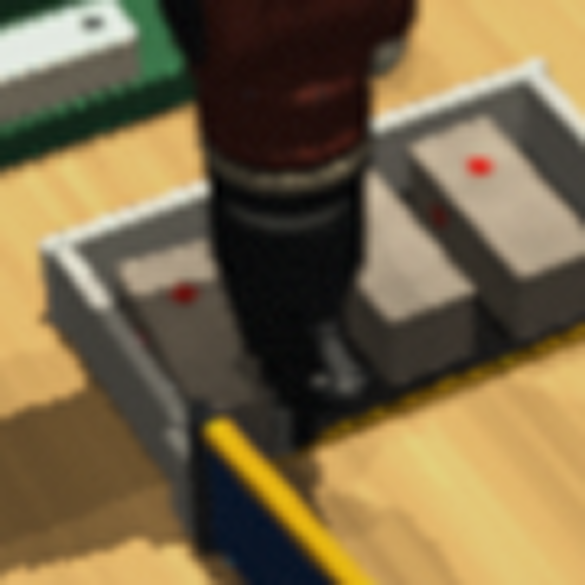

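View pics/t31.png

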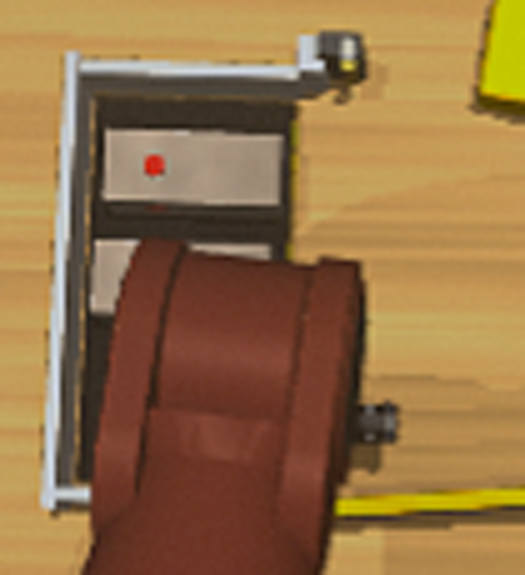

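Request:
play_rows(hand=[1,1,1,1,1,1,1,1], translation=[[0,0,0.5],[0,0,0.5],[0,0,0.4],[0,0,0.2],[0,0,0],[0,0,-1],[0,0,-2],[0,-2,-3]], turn=[0,0,0,0,0,0,0,0])

```text
clock: 50.45
position: [474.1, 37.6, 55.1]
tool_rot: [[1.0, -0.005, 0.014], [-0.014, 0.002, 1.0], [-0.005, -1.0, 0.002]]
force: [-0.3, 0.7, -0.5]
opening: -0.2
```

Request:
play_rows(hand=[1,1,1,1,1,1,1,1], translation=[[0,-4,0],[0,-4,0],[0,-2,-4],[0,0,-4],[0,0,-4],[0,0,-4],[0,0,0],[0,0,0]], turn=[0,0,0,0,0,0,0,0])

```text
clock: 51.12
position: [473.6, -122.7, 156.8]
tool_rot: [[1.0, -0.0, 0.021], [-0.021, 0.0, 1.0], [-0.0, -1.0, 0.0]]
force: [-0.7, 1.4, 0.1]
opening: 0.3
```

```bash
python3 - <<'E'
from h import *
st();print(wc(*bot.sense()['position'][:2]))
s=snap('side');cv2.imwrite('pics/s32.png',cv2.resize(s['img'][125:215,190:280],None,fx=6.5,fy=6.5,interpolation=cv2.INTER_CUBIC)[:,:,::-1])
t=snap('top');lying(t)
cv2.imwrite('pics/t32.png',cv2.resize(t['img'][110:225,155:260],None,fx=5,fy=5,interpolation=cv2.INTER_CUBIC)[:,:,::-1])
E
```

```text
t 51.12 p [ 473.6 -122.7  156.8] jaw 1.55 F [-0.7  1.4  0.1] op 0.3 j6 -0.5
[ -94.9944664  -296.67044584]
c [-121.     0.3] size [125.4  68.5] yaw off +y -0.051 corners [[-158.0, -61.0], [-90.0, -64.0], [-84.0, 61.0], [-152.0, 65.0]]
c [ 0.2 -1.8] size [ 50.8 121.8] yaw off +y 0.012 corners [[-26.0, 59.0], [-24.0, -63.0], [26.0, -62.0], [25.0, 59.0]]
c [75.4 -6.1] size [ 51.6 119.4] yaw off +y 0.021 corners [[48.0, 53.0], [51.0, -66.0], [103.0, -65.0], [100.0, 54.0]]
```

View pics/s32.png

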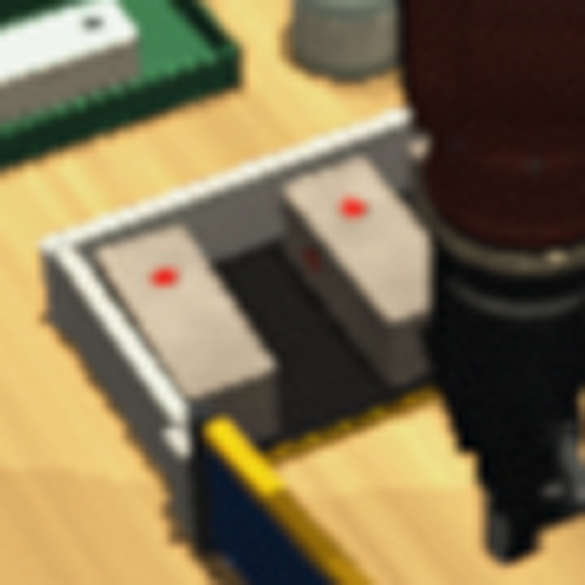

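View pics/t32.png

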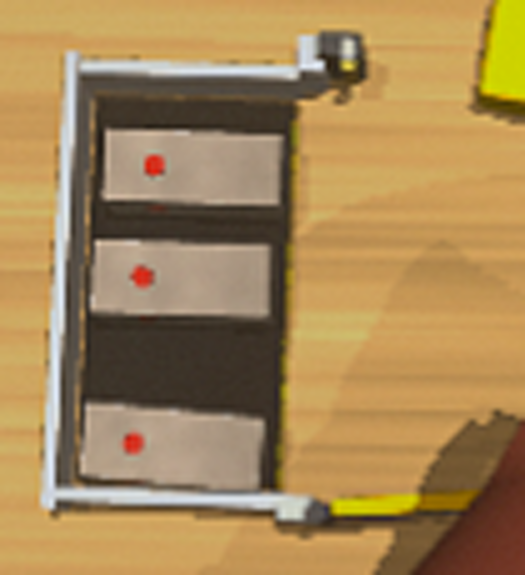

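```bash
python3 - <<'E'
from h import *
x,y=cw(-90,-115);print(x,y)
plan([(x,y,140,1.55),(x,y,38,1.55)],step=36)
E
```

```text
482.2181527302747 58.82287923574353
[[0.09, 0.28, 2.99], [0.08, 0.28, 2.99], [0.09, 0.28, 2.99], [0.08, 0.28, 2.99], [0.08, 0.28, 2.98], [0.08, 0.28, 2.99], [-0.0, 3.4, -0.0], [-0.0, 3.4, -0.0]] [0.001, 0.0, 0.001, 0.0, 0.001, 0.0, 0.0, 0.0]
[[-0.0, 3.4, -0.0], [0, 0, 0], [0, 0, 0], [0, 0, 0], [0, 0, 0], [0, 0, 0], [0, 0, 0], [0, 0, 0]] [0.0, 0, 0, 0, 0, 0, 0, 0]
end [482.2  58.9  38. ] 1.55
```

Request:
play_rows(hand=[1,1,1,1,1,1,1,1], translation=[[0.1,0.3,3],[0.1,0.3,3],[0.1,0.3,3],[0.1,0.3,3],[0.1,0.3,3],[0.1,0.3,2.5],[0,0,0],[0,0,0]], turn=[0,0,0,0,0,0,0,0])

```text
clock: 51.88
position: [482.5, 56.7, 138.7]
tool_rot: [[1.0, -0.0, 0.012], [-0.012, 0.0, 1.0], [-0.0, -1.0, 0.0]]
force: [0.1, 0.8, 0.7]
opening: -0.1
```

Request:
play_rows(hand=[1,1,1,1,1,1,1,1], translation=[[0,3,0],[0,3,0],[0,3,0],[0,1,0],[0,0,1],[0,0,1],[0,0,0],[0,0,0]], turn=[0,0,0,0,0,0,0,0])

```text
clock: 52.55
position: [484.8, 75.1, 40.9]
tool_rot: [[1.0, 0.003, 0.015], [-0.015, -0.0, 1.0], [0.003, -1.0, -0.0]]
force: [-0.1, -0.1, -0.5]
opening: 0.2
```

```bash
python3 - <<'E'
from h import *
st();print(wc(*bot.sense()['position'][:2]))
s=snap('side');cv2.imwrite('pics/s33.png',cv2.resize(s['img'][125:215,190:280],None,fx=6.5,fy=6.5,interpolation=cv2.INTER_CUBIC)[:,:,::-1])
E
```

```text
t 52.55 p [484.8  75.1  40.9] jaw 1.555 F [-0.1 -0.1 -0.5] op 0.2 j6 -0.1
[-87.76740609 -98.65224265]
```

View pics/s33.png

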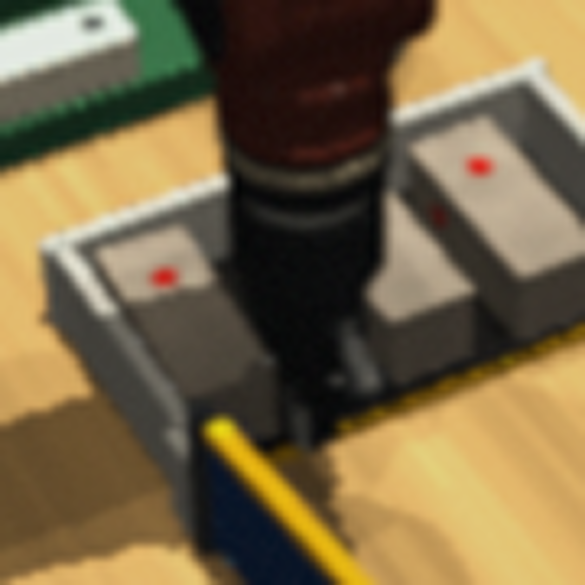

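Request:
play_rows(hand=[1,1,1,1,1,1,1,1], translation=[[-0.4,0,0],[0,0,0.8],[0,0,0.8],[0,0,0.5],[0,0,0.4],[0,0,0.4],[0,0,0],[0,0,0]], turn=[0,0,0,0,0,0,0,0])

```text
clock: 53.27
position: [479.8, 104.0, 38.7]
tool_rot: [[1.0, -0.0, 0.016], [-0.016, 0.0, 1.0], [-0.0, -1.0, 0.0]]
force: [-0.4, -0.3, -0.0]
opening: 0.2
```

```bash
python3 - <<'E'
from h import *
st();print(wc(*bot.sense()['position'][:2]))
s=snap('side');cv2.imwrite('pics/s34.png',cv2.resize(s['img'][125:215,190:280],None,fx=6.5,fy=6.5,interpolation=cv2.INTER_CUBIC)[:,:,::-1])
E
```

```text
t 53.27 p [479.8 104.   38.7] jaw 1.555 F [-0.4 -0.3 -0. ] op 0.2 j6 -0.04
[-93.33215796 -69.89202189]
```

View pics/s34.png

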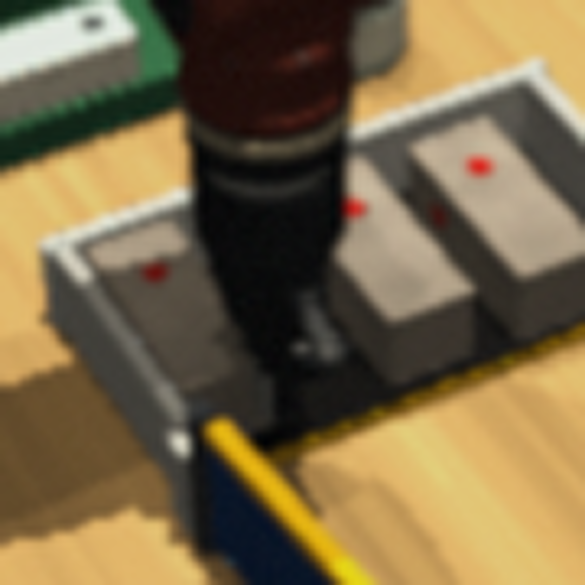

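Request:
play_rows(hand=[1,1,1,1,1,1,1,1], translation=[[0,0,0.3],[0,0,0.3],[0,0,0.3],[0,0,0.2],[0,0,0],[0,0,0],[0,0,0],[0,0,0]], turn=[0,0,0,0,0,0,0,0])

```text
clock: 53.98
position: [479.9, 114.6, 38.7]
tool_rot: [[1.0, -0.0, 0.017], [-0.017, -0.0, 1.0], [-0.0, -1.0, -0.0]]
force: [0.5, -3.5, -0.5]
opening: 0.4
```

```bash
python3 - <<'E'
from h import *
st();print(wc(*bot.sense()['position'][:2]))
s=snap('side');cv2.imwrite('pics/s35.png',cv2.resize(s['img'][125:215,190:280],None,fx=6.5,fy=6.5,interpolation=cv2.INTER_CUBIC)[:,:,::-1])
E
```

```text
t 53.98 p [479.9 114.6  38.7] jaw 1.554 F [ 0.5 -3.5 -0.5] op 0.4 j6 -0.01
[-93.38400815 -59.27233987]
```

View pics/s35.png

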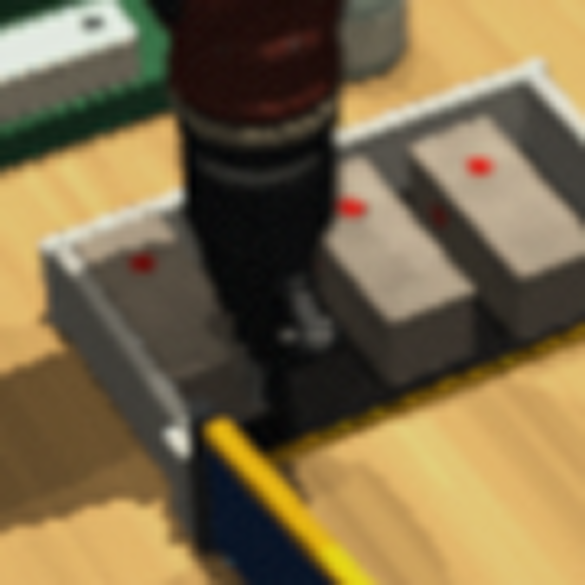

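Request:
play_rows(hand=[1,1,1,1,1,1,1,1], translation=[[0,0,0.2],[0,0,0.2],[0,0,0.2],[0,0,0.2],[0,0,0],[0,0,0],[0,0,0],[0,0,0]], turn=[0,0,0,0,0,0,0,0])

```text
clock: 54.7
position: [481.0, 115.2, 39.3]
tool_rot: [[1.0, 0.0, 0.022], [-0.022, -0.016, 1.0], [0.001, -1.0, -0.016]]
force: [-0.6, -46.1, 1.5]
opening: -0.3
```

```bash
python3 - <<'E'
from h import *
st();print(wc(*bot.sense()['position'][:2]))
s=snap('side');cv2.imwrite('pics/s36.png',cv2.resize(s['img'][125:215,190:280],None,fx=6.5,fy=6.5,interpolation=cv2.INTER_CUBIC)[:,:,::-1])
E
```

```text
t 54.7 p [481.  115.2  39.3] jaw 1.549 F [ -0.6 -46.1   1.5] op -0.3 j6 0.0
[-92.33261879 -58.62523262]
```

View pics/s36.png

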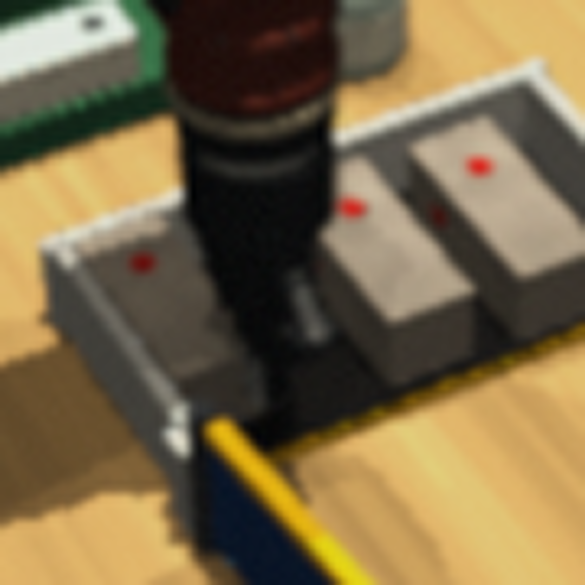

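Request:
play_rows(hand=[1,1,1,1,1,1,1,1], translation=[[0,0,-1],[0,0,-2],[0,0,-3],[0,-2,-4],[0,-4,-4],[0,-3,-4],[0,-2,-4],[0,0,-2]], turn=[0,0,0,0,0,0,0,0])

```text
clock: 55.42
position: [478.6, -98.4, 135.3]
tool_rot: [[1.0, 0.006, 0.018], [-0.018, -0.003, 1.0], [0.007, -1.0, -0.003]]
force: [1.2, 0.3, -0.0]
opening: 0.1
```

```bash
python3 - <<'E'
from h import *
st();print(wc(*bot.sense()['position'][:2]))
t=snap('top');lying(t)
cv2.imwrite('pics/t37.png',cv2.resize(t['img'][110:225,155:260],None,fx=5,fy=5,interpolation=cv2.INTER_CUBIC)[:,:,::-1])
E
```

```text
t 55.42 p [478.6 -98.4 135.3] jaw 1.553 F [ 1.2  0.3 -0. ] op 0.1 j6 -0.45
[ -90.52014084 -272.26435522]
c [-122.8   15.8] size [ 64.1 126.4] yaw off +y 0.035 corners [[-157.0, 78.0], [-153.0, -48.0], [-89.0, -46.0], [-93.0, 80.0]]
c [ 0.2 -2.1] size [ 51.2 119.9] yaw off +y 0.018 corners [[-27.0, 57.0], [-24.0, -62.0], [27.0, -62.0], [25.0, 58.0]]
c [75.4 -6.4] size [ 51.6 118.9] yaw off +y 0.02 corners [[48.0, 53.0], [51.0, -66.0], [102.0, -65.0], [100.0, 54.0]]
```

View pics/t37.png

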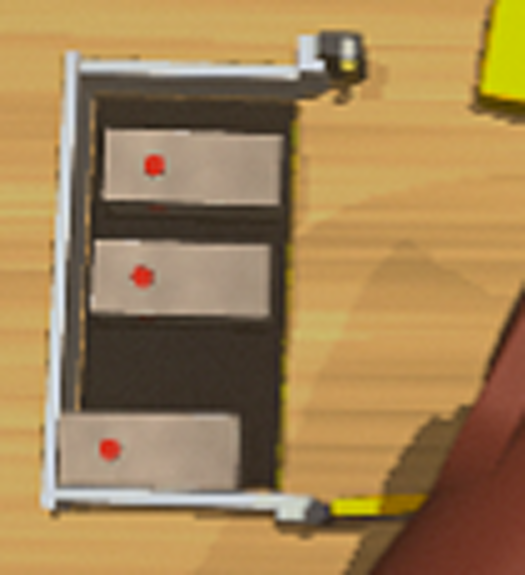

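```bash
python3 - <<'E'
from h import *
x,y=cw(-127,12);print(x,y)
plan([(x,y,110,1.55)],step=36)
E
```

```text
447.76538315366463 186.53743075005224
[[-0.4, 0.26, 3.18], [-0.4, 0.26, 3.18], [-0.4, 0.26, 3.18], [-0.4, 0.26, 3.18], [-0.4, 0.26, 3.18], [-0.4, 0.26, 3.17], [-0.4, 0.26, 3.18], [-0.4, 0.26, 3.17]] [0.0, 0.0, 0.0, 0.0, 0.0, 0.0, 0.0, 0.0]
[[-0.4, 0.25, 3.18], [0, 0, 0], [0, 0, 0], [0, 0, 0], [0, 0, 0], [0, 0, 0], [0, 0, 0], [0, 0, 0]] [0.001, 0, 0, 0, 0, 0, 0, 0]
end [447.8 186.6 110. ] 1.55
```

Request:
play_rows(hand=[-0.2,-0.2,-0.2,-0.2,-0.2,-0.2,-0.2,-0.2], translation=[[-0.4,0,3.2],[-0.4,0,3.2],[-0.4,0,3.2],[-0.4,0,3.2],[-0.4,0,3.2],[-0.4,0,3.2],[-0.4,0,3.2],[-0.4,0,3.2]], turn=[0,0,0,0,0,0,0,0])

```text
clock: 56.13
position: [448.3, 164.0, 130.7]
tool_rot: [[1.0, 0.0, 0.017], [-0.017, 0.001, 1.0], [0.0, -1.0, 0.001]]
force: [1.2, -0.6, 0.1]
opening: 51.1
```

Request:
play_rows(hand=[-0.2,-0.2,-0.2,-0.2,-0.2,-0.2,-0.2,-0.2], translation=[[-0.2,2,3.2],[0,2,0],[0,0,0],[0,0,0],[0,0,0],[0,0,0],[0,0,0],[0,0,0]], turn=[0,0,0,0,0,0,0,0])

```text
clock: 56.8
position: [448.2, 193.4, 91.5]
tool_rot: [[1.0, 0.001, 0.018], [-0.018, 0.0, 1.0], [0.001, -1.0, 0.0]]
force: [0.2, -1.4, 0.2]
opening: 51.2
```

```bash
python3 - <<'E'
from h import *
st();print(wc(*bot.sense()['position'][:2]))
x,y=cw(-127,12);plan([(x,y,64,1.55)],step=36)
E
```

```text
t 56.8 p [448.2 193.4  91.5] jaw 1.553 F [ 0.2 -1.4  0.2] op 51.2 j6 0.16
[-126.74644093   18.82332994]
[[-0.03, 2.75, -0.68], [0, 0, 0], [0, 0, 0], [0, 0, 0], [0, 0, 0], [0, 0, 0], [0, 0, 0], [0, 0, 0]] [0.003, 0, 0, 0, 0, 0, 0, 0]
end [447.7 186.6  64. ] 1.55
```

Request:
play_rows(hand=[-0.2,-0.2,-0.2,-0.2,-0.2,-0.2,-0.2,-0.2], translation=[[0,1.5,-0.6],[0,1.2,0],[0,0.2,0],[0,0.2,0],[0,0.1,0],[0,0,0],[0,0,0],[0,0,0]], turn=[0,0,0,0,0,0,0,0])

```text
clock: 57.47
position: [447.6, 188.0, 58.9]
tool_rot: [[1.0, 0.001, 0.017], [-0.017, 0.0, 1.0], [0.001, -1.0, 0.0]]
force: [-0.3, 0.6, 0.1]
opening: 51.4
```

Request:
play_rows(hand=[-0.2,-0.2,-0.2,-0.2,-0.2,-0.2,-0.2,-0.2], translation=[[0,0.2,0],[0,0,0],[0,0,0],[0,0,0],[0,0.2,0],[0,0,0],[0,0,0],[0,0,0]], turn=[0,0,0,0,0,0,0,0])

```text
clock: 58.13
position: [447.9, 188.0, 58.6]
tool_rot: [[1.0, 0.002, 0.016], [-0.016, -0.0, 1.0], [0.002, -1.0, -0.0]]
force: [-17.5, -3.9, 37.9]
opening: 51.2
```

Request:
play_rows(hand=[-0.2,-0.2,-0.2,-0.2,-0.2,-0.2,-0.2,-0.2], translation=[[0.2,0,0],[0.2,0,0],[0.2,0,0],[0.2,0,0],[0.2,0,0],[0,0,0],[0,0,0],[0,0,0]], turn=[0,0,0,0,0,0,0,0])

```text
clock: 58.8
position: [451.8, 188.2, 59.7]
tool_rot: [[1.0, -0.01, 0.015], [-0.015, -0.001, 1.0], [-0.01, -1.0, -0.001]]
force: [-55.6, -5.8, 76.7]
opening: 51.3
```

```bash
python3 - <<'E'
from h import *
st();print(wc(*bot.sense()['position'][:2]))
s=snap('side');cv2.imwrite('pics/s38.png',cv2.resize(s['img'][125:215,190:280],None,fx=6.5,fy=6.5,interpolation=cv2.INTER_CUBIC)[:,:,::-1])
E
```

```text
t 58.8 p [451.8 188.2  59.7] jaw 1.556 F [-55.6  -5.8  76.7] op 51.3 j6 0.14
[-122.95395551   13.73861842]
```

View pics/s38.png

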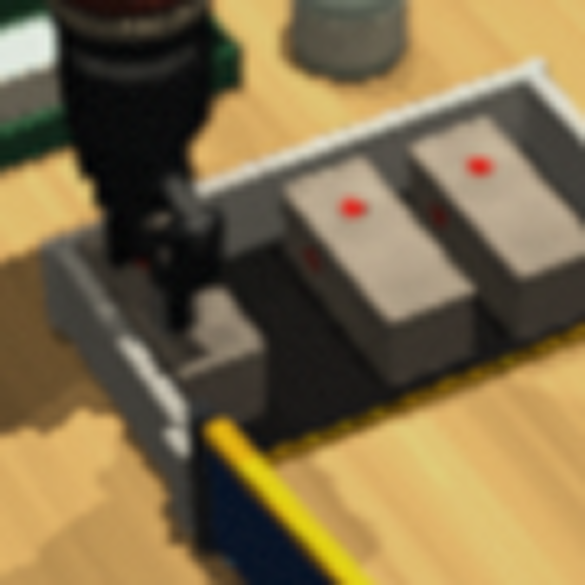

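Request:
play_rows(hand=[-0.2,-0.2,-0.2,-0.2,-0.2,-0.2,1,1], translation=[[-0.4,-0.2,0],[-0.4,-0.3,0],[0,-0.5,0],[0,-1,0],[0,-3,0],[0,-3,0],[0,0,-2],[0,0,-2]], turn=[0,0,0,0,0,0,0,0])

```text
clock: 59.52
position: [450.2, 147.9, 137.3]
tool_rot: [[1.0, 0.004, 0.015], [-0.015, 0.0, 1.0], [0.004, -1.0, 0.0]]
force: [-0.5, 0.4, -1.4]
opening: 28.0
```

Request:
play_rows(hand=[1,1,1,1,1,1,1,1], translation=[[0.2,0,-2],[0.2,0,-2],[0.2,0,-2],[0.2,0,0],[0,0,0],[0,0,0],[0,0,0],[0,0,0]], turn=[0,0,0,0,0,0,0,0])

```text
clock: 60.18
position: [455.5, 88.3, 134.6]
tool_rot: [[1.0, -0.0, 0.016], [-0.016, 0.0, 1.0], [-0.0, -1.0, 0.0]]
force: [-0.7, -0.2, 0.4]
opening: 0.2
```

```bash
python3 - <<'E'
from h import *
st();print(wc(*bot.sense()['position'][:2]))
s=snap('side');cv2.imwrite('pics/s39.png',cv2.resize(s['img'][125:215,190:280],None,fx=6.5,fy=6.5,interpolation=cv2.INTER_CUBIC)[:,:,::-1])
x,y=cw(-114,-74);plan([(x,y,120,1.55),(x,y,40)])
E
```

```text
t 60.18 p [455.5  88.3 134.6] jaw 1.555 F [-0.7 -0.2  0.4] op 0.2 j6 -0.08
[-117.26217827  -86.02468652]
[[0.33, 1.46, 1.2], [0.0, 4.0, 0.0], [0.0, 4.0, 0.0], [0, 0, 0], [0, 0, 0], [0, 0, 0], [0, 0, 0], [0, 0, 0]] [0.005, -0.0, -0.0, 0, 0, 0, 0, 0]
end [459.  100.3  40. ] 1.55
```

View pics/s39.png

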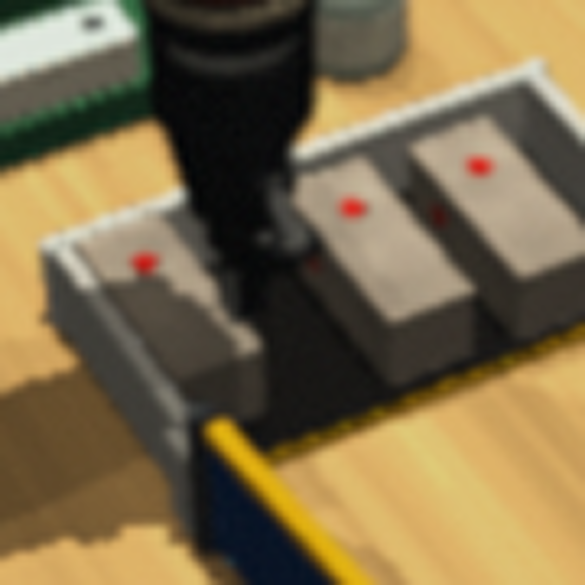

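Request:
play_rows(hand=[1,1,1,1,1,1,1,1], translation=[[0.5,3,0],[0,3,0],[0,3,0],[0,0.5,0],[0,0,1],[0,0,1],[0,0,0],[0,0,0]], turn=[0,0,0,0,0,0,0,0])

```text
clock: 60.9
position: [462.3, 108.4, 41.6]
tool_rot: [[1.0, 0.003, 0.015], [-0.015, -0.0, 1.0], [0.003, -1.0, -0.0]]
force: [0.9, -0.7, -0.1]
opening: -0.0
```

Request:
play_rows(hand=[1,1,1,1,1,1,1,1], translation=[[0,0,0.3],[0,0,0.2],[0,0,0.2],[0,0,0.1],[0,0,0],[0,0,0],[0,0,0],[0,0,0]], turn=[0,0,0,0,0,0,0,0])

```text
clock: 61.57
position: [461.5, 114.8, 40.1]
tool_rot: [[1.0, 0.001, 0.017], [-0.017, -0.002, 1.0], [0.001, -1.0, -0.002]]
force: [-0.4, -5.0, 3.9]
opening: -0.2
```

```bash
python3 - <<'E'
from h import *
st();print(wc(*bot.sense()['position'][:2]))
E
```

```text
t 61.57 p [461.5 114.8  40.1] jaw 1.553 F [-0.4 -5.   3.9] op -0.2 j6 -0.01
[-111.86816874  -59.43388027]
```

Request:
play_rows(hand=[1,1,1,1,1,1,1,1], translation=[[0,0,0.2],[0.3,0,0],[0.3,0,0],[0.3,0,0],[0.3,0,0],[0.3,0,0],[0,0,0],[0,0,0]], turn=[0,0,0,0,0,0,0,0])

```text
clock: 62.23
position: [476.2, 112.9, 40.0]
tool_rot: [[1.0, -0.001, 0.02], [-0.02, -0.01, 1.0], [-0.001, -1.0, -0.01]]
force: [-5.6, -26.5, 5.8]
opening: -0.1
```

```bash
python3 - <<'E'
from h import *
st();print(wc(*bot.sense()['position'][:2]))
s=snap('side');cv2.imwrite('pics/s40.png',cv2.resize(s['img'][125:215,190:280],None,fx=6.5,fy=6.5,interpolation=cv2.INTER_CUBIC)[:,:,::-1])
E
```

```text
t 62.23 p [476.2 112.9  40. ] jaw 1.551 F [ -5.6 -26.5   5.8] op -0.1 j6 -0.01
[-97.08986767 -61.0338169 ]
```

View pics/s40.png

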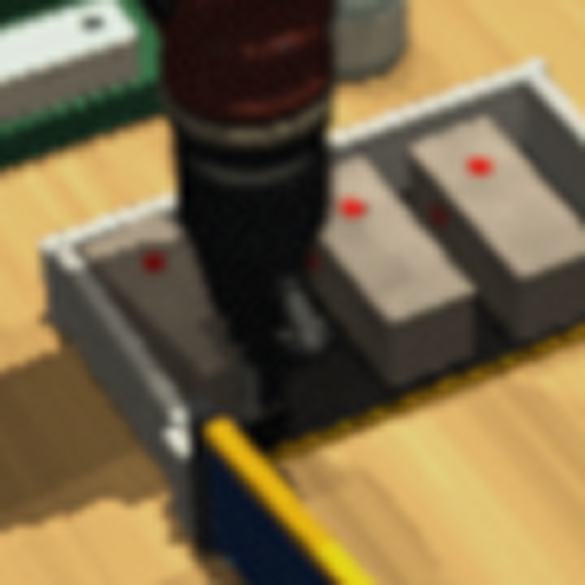

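Request:
play_rows(hand=[1,1,1,1,1,1,1,1], translation=[[0.3,0,0],[0.3,0,0],[0.3,0,0],[0.3,0,0],[0.3,0,0],[0,0,0],[0,0,0],[0,0,0]], turn=[0,0,0,0,0,0,0,0])

```text
clock: 62.95
position: [492.3, 112.2, 40.2]
tool_rot: [[1.0, 0.001, 0.02], [-0.02, -0.01, 1.0], [0.002, -1.0, -0.01]]
force: [0.5, -28.6, 2.4]
opening: -0.4
```

```bash
python3 - <<'E'
from h import *
st();print(wc(*bot.sense()['position'][:2]))
s=snap('side');cv2.imwrite('pics/s41.png',cv2.resize(s['img'][125:215,190:280],None,fx=6.5,fy=6.5,interpolation=cv2.INTER_CUBIC)[:,:,::-1])
E
```

```text
t 62.95 p [492.3 112.2  40.2] jaw 1.55 F [  0.5 -28.6   2.4] op -0.4 j6 -0.01
[-81.00830676 -61.46624322]
```

View pics/s41.png

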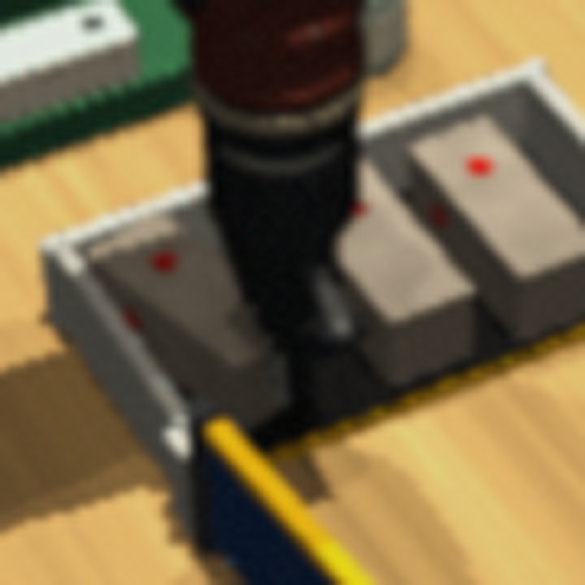

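Working: the foot swings away from the wall. I'll drag a bit further.

Request:
play_rows(hand=[1,1,1,1,1,1,1,1], translation=[[0.3,0,0],[0.3,0,0],[0.3,0,0],[0.3,0,0],[0.3,0,0],[0.2,0,0],[0,0,0],[0,0,-1]], turn=[0,0,0,0,0,0,0,0])

```text
clock: 63.67
position: [508.6, 106.3, 39.9]
tool_rot: [[1.0, 0.001, 0.017], [-0.017, -0.001, 1.0], [0.001, -1.0, -0.001]]
force: [-0.7, -0.3, -1.1]
opening: -0.1
```

Request:
play_rows(hand=[1,1,1,1,1,1,1,1], translation=[[0,0,-2],[0,-1,-3],[0,-3,-4],[0,-4,-4],[0,-4,-4],[0,0,-4],[0,0,-4],[0,0,0]], turn=[0,0,0,0,0,0,0,0])

```text
clock: 64.33
position: [504.4, -121.6, 134.2]
tool_rot: [[1.0, 0.002, 0.022], [-0.022, -0.002, 1.0], [0.002, -1.0, -0.002]]
force: [-1.1, -0.2, -0.7]
opening: -0.2
```

```bash
python3 - <<'E'
from h import *
st();print(wc(*bot.sense()['position'][:2]))
t=snap('top');lying(t,show='m42.png')
cv2.imwrite('pics/t42.png',cv2.resize(t['img'][110:225,155:260],None,fx=5,fy=5,interpolation=cv2.INTER_CUBIC)[:,:,::-1])
E
```

```text
t 64.33 p [ 504.4 -121.6  134.2] jaw 1.549 F [-1.1 -0.2 -0.7] op -0.2 j6 -0.47
[ -64.24189382 -294.92333133]
c [-146.1  -29.6] size [14.3 84.1] yaw off +y 0.036 corners [[-155.0, 12.0], [-152.0, -72.0], [-137.0, -71.0], [-140.0, 13.0]]
c [-92.   12.8] size [ 54.4 129.7] yaw off +y 0.363 corners [[-140.0, 64.0], [-94.0, -57.0], [-44.0, -38.0], [-90.0, 83.0]]
c [ 0.1 -1.8] size [ 51.2 121.5] yaw off +y 0.018 corners [[-27.0, 59.0], [-24.0, -63.0], [27.0, -62.0], [25.0, 59.0]]
c [75.4 -6.3] size [ 51.6 119.1] yaw off +y 0.022 corners [[48.0, 53.0], [51.0, -66.0], [103.0, -65.0], [100.0, 54.0]]
```

View pics/t42.png

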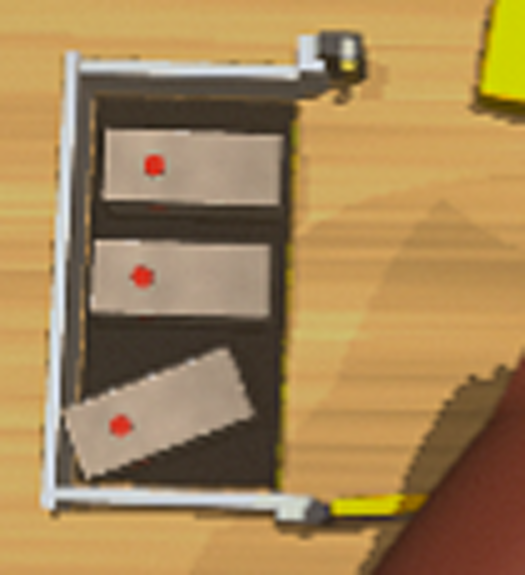

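```bash
python3 - <<'E'
from h import *
t=snap('top')
Q=[wc(*onz(t,155+a/5-.4,110+b/5-.4,62)[:2]) for a,b in ((63,412),(87,480),(252,412),(228,348))]
Q=np.array(Q);print(Q.round(1),Q.mean(0).round(1)); d=(Q[0]+Q[1]-Q[2]-Q[3])/2; yaw=np.arctan2(-d[0],d[1]); print(np.hypot(*d),yaw)
d/=np.hypot(*d); g=Q.mean(0)-12*d; x,y=cw(*g); print(g,x,y,yaw+A)
j=yaw+A
plan([(x,y,150,j)],step=36)
E
```

```text
[[ -92.4   71.5]
 [-137.    53.1]
 [ -88.   -54.5]
 [ -46.   -36.6]] [-90.9   8.4]
117.9645696020495 0.41664306711680554
[-86.00712243  -2.61765869] 488.45772873403274 171.10289260376322 0.3966430671168055
[[-0.21, -0.17, 2.88], [-0.54, -0.17, 2.83], [-0.86, -0.17, 2.75], [-1.17, -0.16, 2.63], [-1.47, -0.17, 2.48], [-1.75, -0.16, 2.29], [-2.0, -0.17, 2.08], [-2.22, -0.16, 1.84]] [0.115, 0.115, 0.116, 0.115, 0.116, 0.115, 0.116, 0.115]
[[-2.42, -0.17, 1.57], [-2.59, -0.16, 1.27], [0, 0, 0], [0, 0, 0], [0, 0, 0], [0, 0, 0], [0, 0, 0], [0, 0, 0]] [0.116, 0.115, 0, 0, 0, 0, 0, 0]
end [488.5 171.1 150. ] 0.397
```

Request:
play_rows(hand=[-0.45,-0.45,-0.45,-0.45,-0.45,-0.45,-0.45,-0.45], translation=[[-0.2,-0.2,2.9],[-0.5,-0.2,2.8],[-0.9,-0.2,2.8],[-1.2,-0.2,2.6],[-1.5,-0.2,2.5],[-1.8,-0.2,2.3],[-2.0,-0.2,2.1],[-2.2,-0.2,1.8]], turn=[0.115,0.115,0.115,0.115,0.115,0.115,0.115,0.115])

```text
clock: 65.1
position: [489.1, 118.3, 149.4]
tool_rot: [[0.589, -0.0, 0.808], [-0.808, 0.001, 0.589], [-0.001, -1.0, -0.0]]
force: [0.2, -0.3, 0.4]
opening: 61.9
```

Request:
play_rows(hand=[-0.45,-0.45,-0.45,-0.45,-0.45,-0.45,-0.45,-0.45], translation=[[-2.4,0,1.6],[-2.6,0,1.3],[0,2,0],[0,2,0],[0,0,0],[0,0,0],[0,0,0],[0,0,0]], turn=[0.12,0.12,0,0,0,0,0,0])

```text
clock: 65.77
position: [488.0, 173.5, 110.9]
tool_rot: [[0.384, 0.002, 0.923], [-0.923, 0.0, 0.384], [0.0, -1.0, 0.002]]
force: [0.7, -0.7, 0.2]
opening: 61.9
```

```bash
python3 - <<'E'
from h import *
st();print(wc(*bot.sense()['position'][:2]))
x,y=cw(-86,-2.6);plan([(x,y,75,.37)],step=36)
s=snap('side');cv2.imwrite('pics/s43.png',cv2.resize(s['img'][125:215,190:280],None,fx=6.5,fy=6.5,interpolation=cv2.INTER_CUBIC)[:,:,::-1])
E
```

```text
t 65.77 p [488.  173.5 110.9] jaw 0.394 F [ 0.7 -0.7  0.2] op 61.9 j6 1.27
[-86.52005971  -0.27883053]
[[0.23, 3.59, -0.05], [0, 0, 0], [0, 0, 0], [0, 0, 0], [0, 0, 0], [0, 0, 0], [0, 0, 0], [0, 0, 0]] [0.024, 0, 0, 0, 0, 0, 0, 0]
end [488.4 171.1  75. ] 0.37
```

View pics/s43.png

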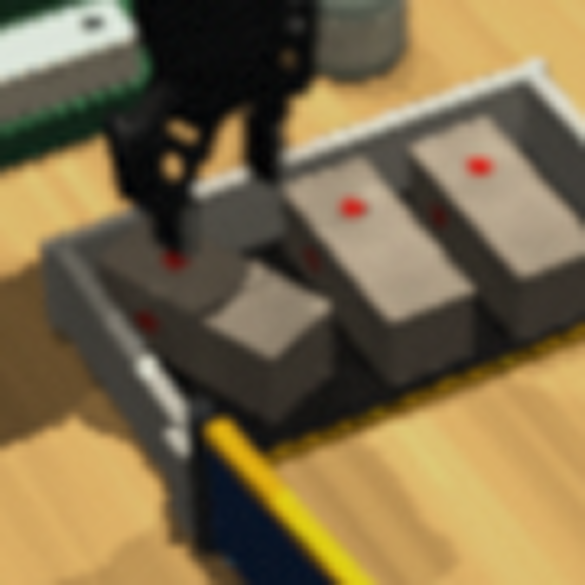

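Request:
play_rows(hand=[-0.45,-0.45,-0.45,-0.45,-0.45,-0.45,-0.45,-0.45], translation=[[0.3,2,0],[0,2,0],[0,1,0],[0,0.4,0],[0,0.4,0],[0,0,0],[0,0,0],[0,0,0]], turn=[0.015,0,0,0,0,0,0,0])

```text
clock: 66.48
position: [489.2, 170.6, 52.5]
tool_rot: [[0.37, 0.001, 0.929], [-0.929, 0.0, 0.37], [0.001, -1.0, 0.001]]
force: [-0.2, 0.3, 0.0]
opening: 62.0
```

Request:
play_rows(hand=[-0.45,-0.45,-0.45,-0.45,-0.45,1,1,1], translation=[[0,0.6,0],[0,0.6,0],[0,0.6,0],[0,0.6,0],[0,0,0],[0,0,0],[0,0,0],[0,0,0]], turn=[0,0,0,0,0,0,0,0])

```text
clock: 67.15
position: [488.6, 170.5, 27.5]
tool_rot: [[0.37, -0.0, 0.929], [-0.929, -0.0, 0.37], [0.0, -1.0, -0.0]]
force: [-0.1, -0.3, -2.8]
opening: 49.5
```

Request:
play_rows(hand=[1,1,1,1,1,1,1,1], translation=[[0,0,0],[0,0,0],[0,0,0],[0,-0.3,0],[0,-0.3,0],[0,0,0],[0,0,0],[0,0,0]], turn=[0,0,0,0,0,0,0,0])

```text
clock: 67.82
position: [488.4, 170.5, 33.4]
tool_rot: [[0.37, -0.0, 0.929], [-0.929, -0.0, 0.37], [0.0, -1.0, -0.0]]
force: [0.6, 0.1, -6.0]
opening: 49.2
```

```bash
python3 - <<'E'
from h import *
st();print(wc(*bot.sense()['position'][:2]))
p=bot.sense()['position']
# grip is ~11 mm towards foot from the centre; target centre (-76,-2) -> grip (-76,-13)
x,y=cw(-76,-14);plan([(x,y,p[2],-0.02)],step=4,dt=.06)
s=snap('side');cv2.imwrite('pics/s44.png',cv2.resize(s['img'][125:215,190:280],None,fx=6.5,fy=6.5,interpolation=cv2.INTER_CUBIC)[:,:,::-1])
E
```

```text
t 67.82 p [488.4 170.5  33.4] jaw 0.379 F [ 0.6  0.1 -6. ] op 49.2 j6 1.27
[-86.06064627  -3.17581409]
[[0.2, 0.0, 0.07], [0.19, 0.0, 0.08], [0.19, 0.0, 0.1], [0.18, 0.0, 0.11], [0.18, 0.0, 0.11], [0.17, 0.0, 0.13], [0.16, 0.0, 0.13], [0, 0, 0]] [0.057, 0.057, 0.057, 0.057, 0.057, 0.057, 0.057, 0]
end [498.2 159.6  33.4] -0.02
```

View pics/s44.png

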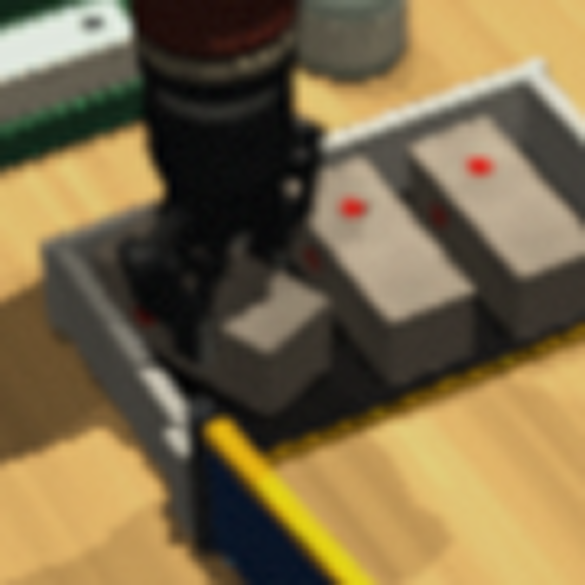

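Request:
play_rows(hand=[1,1,1,1,1,1,1,1], translation=[[0.5,0,0],[0.5,0,0],[0,0,0.1],[0,0,0.1],[0,0,0.1],[0,0,0.1],[0,0,0.1],[0,0,0.1]], turn=[0,0,0.067,0.067,0.067,0.067,0.067,0.062])

```text
clock: 68.53
position: [498.3, 162.0, 33.4]
tool_rot: [[-0.022, -0.0, 1.0], [-1.0, -0.0, -0.022], [0.0, -1.0, -0.0]]
force: [-0.4, -0.3, -5.0]
opening: 49.2
```

Request:
play_rows(hand=[1,1,1,1,1,1,1,1], translation=[[0,0,0],[0,0.2,0],[0,0.2,0],[0,0.2,0],[0,0,0],[0,0,0],[0,0,0],[0,0,0]], turn=[0,0,0,0,0,0,0,0])

```text
clock: 69.2
position: [498.1, 162.4, 27.5]
tool_rot: [[-0.018, 0.0, 1.0], [-1.0, -0.0, -0.018], [0.0, -1.0, 0.0]]
force: [-1.3, -0.7, -2.6]
opening: 49.0
```

```bash
python3 - <<'E'
from h import *
st();print(wc(*bot.sense()['position'][:2]))
s=snap('side');cv2.imwrite('pics/s45.png',cv2.resize(s['img'][125:215,190:280],None,fx=6.5,fy=6.5,interpolation=cv2.INTER_CUBIC)[:,:,::-1])
E
```

```text
t 69.2 p [498.1 162.4  27.5] jaw -0.018 F [-1.3 -0.7 -2.6] op 49.0 j6 1.65
[-76.20895258 -11.08750569]
```

View pics/s45.png

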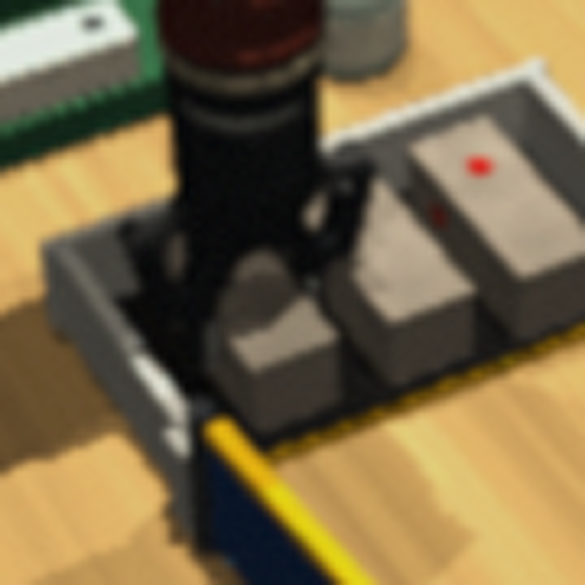

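Request:
play_rows(hand=[1,1,-0.43,-0.43,-0.43,-0.43,-0.43,-0.43], translation=[[0,0.1,0],[0,0,0],[0,0,0],[0,0,0],[0,0,0],[0,-2,0],[0,-4,0],[0,-4,0]], turn=[0,0,0,0,0,0,0,0])

```text
clock: 69.92
position: [496.7, 162.5, 126.3]
tool_rot: [[-0.018, -0.003, 1.0], [-1.0, -0.0, -0.018], [0.0, -1.0, -0.003]]
force: [1.7, 0.9, -0.9]
opening: 60.7
```

Request:
play_rows(hand=[-0.43,-0.43,-0.43,-0.43,-0.43,-0.43,-0.43,-0.43], translation=[[0,-4,0],[3,0,0],[4,0,0],[4,0,0],[4,0,0],[4,0,0],[4,0,0],[4,0,0]], turn=[0,0,0,0,0,0,0,0])

```text
clock: 70.58
position: [493.1, -109.4, 166.8]
tool_rot: [[-0.018, 0.001, 1.0], [-1.0, -0.0, -0.018], [0.0, -1.0, 0.001]]
force: [0.5, 0.6, -0.8]
opening: 61.3
```

```bash
python3 - <<'E'
from h import *
st()
t=snap('top');lying(t);s=snap('side')
cv2.imwrite('pics/t46.png',cv2.resize(t['img'][110:225,155:310],None,fx=4.8,fy=4.8,interpolation=cv2.INTER_CUBIC)[:,:,::-1])
cv2.imwrite('pics/s46.png',cv2.resize(s['img'][125:275,190:320],None,fx=4,fy=4,interpolation=cv2.INTER_CUBIC)[:,:,::-1])
E
```

```text
t 70.58 p [ 493.1 -109.4  166.8] jaw -0.018 F [ 0.5  0.6 -0.8] op 61.3 j6 1.11
c [-146.1  -29.9] size [14.3 84.6] yaw off +y 0.036 corners [[-155.0, 12.0], [-152.0, -72.0], [-137.0, -72.0], [-140.0, 13.0]]
c [-77.3   0.8] size [ 51.4 120.2] yaw off +y 0.001 corners [[-103.0, 61.0], [-103.0, -59.0], [-52.0, -59.0], [-52.0, 61.0]]
c [ 0.1 -1.5] size [ 51.2 121.1] yaw off +y 0.018 corners [[-27.0, 59.0], [-24.0, -62.0], [27.0, -62.0], [25.0, 59.0]]
c [75.4 -6.1] size [ 51.6 119.3] yaw off +y 0.023 corners [[48.0, 53.0], [51.0, -66.0], [103.0, -65.0], [100.0, 54.0]]
```

View pics/t46.png

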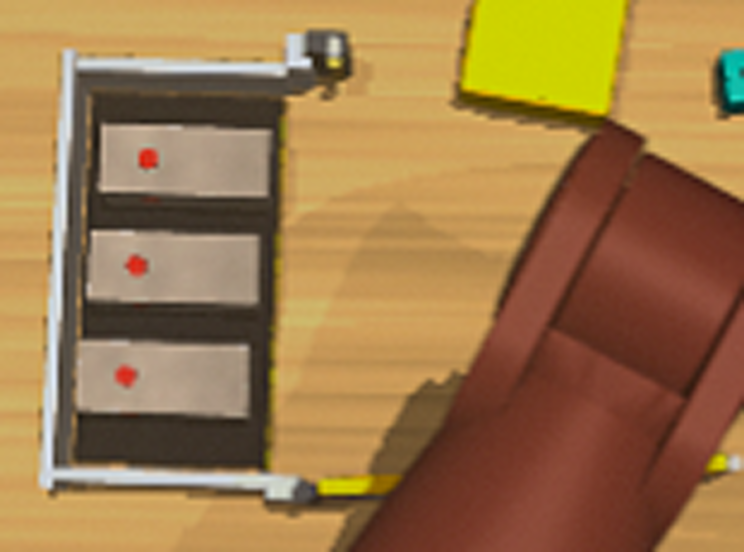

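View pics/s46.png

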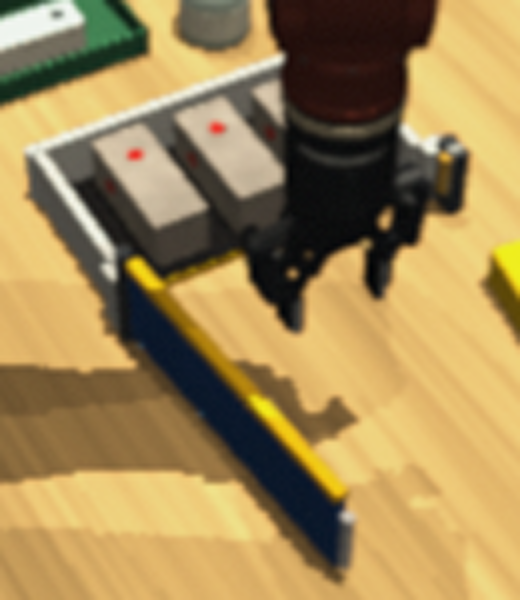

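```bash
cat > door.py <<'E'
from h import *
H=cw(-150,-103)
def pt(phi,L=225,off=18):
    a=A-phi; d=np.array([np.cos(a),np.sin(a)]); n=np.array([-d[1],d[0]])
    return H+L*d-off*n, a
E
python3 - <<'E'
from door import *
t=snap('top')
# door angle from its yellow top edge z=100
h=cv2.cvtColor(t['img'],cv2.COLOR_RGB2HSV); m=cv2.inRange(h,np.array((24,170,120)),np.array((34,255,255))); m[:195]=0;m[:,:218]=0;m[216:]=0
ys,xs=np.nonzero(m);P=np.array([onz(t,x,y,100)[:2] for x,y in zip(xs,ys)],np.float32)
l=cv2.fitLine(P,cv2.DIST_HUBER,0,.01,.01).ravel();
if l[1]>0:l[:2]*=-1
phi=A-np.arctan2(l[1],l[0]); print('phi',phi,'H',H,'line x at H y',l[2]+(H[1]-l[3])*l[0]/l[1])
p,a=pt(phi,225,45);print(p,a)
plan([(p[0],p[1],160,a)],step=36)
E
```

```text
phi 1.4835633 H [422.47013633  72.02039932] line x at H y 420.9943855469795
[ 392.68784587 -155.49446203] -1.5035633
[[0.37, 0.05, -0.76], [0.45, 0.05, -0.72], [0.53, 0.05, -0.66], [0.6, 0.05, -0.6], [0.67, 0.05, -0.52], [0.72, 0.05, -0.45], [0.77, 0.05, -0.36], [0.8, 0.05, -0.27]] [0.114, 0.114, 0.114, 0.114, 0.114, 0.114, 0.114, 0.114]
[[0.83, 0.05, -0.18], [0.84, 0.05, -0.08], [0.85, 0.05, 0.01], [0.84, 0.05, 0.11], [0.82, 0.04, 0.2], [0, 0, 0], [0, 0, 0], [0, 0, 0]] [0.114, 0.114, 0.114, 0.113, 0.114, 0, 0, 0]
end [ 392.7 -155.5  160. ] -1.504
```

Request:
play_rows(hand=[1,1,1,1,1,1,1,1], translation=[[0.4,0,-0.8],[0.4,0,-0.7],[0.5,0,-0.7],[0.6,0,-0.6],[0.7,0,-0.5],[0.7,0,-0.4],[0.8,0,-0.4],[0.8,0,-0.3]], turn=[0.114,0.114,0.114,0.114,0.114,0.114,0.114,0.114])

```text
clock: 71.4
position: [430.9, -134.4, 166.6]
tool_rot: [[-0.804, 0.0, 0.595], [-0.595, 0.0, -0.804], [-0.0, -1.0, 0.0]]
force: [-0.1, 0.1, -0.1]
opening: -0.2
```

Request:
play_rows(hand=[1,1,1,1,1,1,1,1], translation=[[0.8,0,-0.2],[0.8,0,-0.1],[0.8,0,0],[0.8,0,0.1],[0.8,0,0.2],[0,0,0],[0,0,0],[0,0,0]], turn=[0.114,0.114,0.114,0.114,0.114,0,0,0])

```text
clock: 72.07
position: [394.3, -151.1, 166.6]
tool_rot: [[-0.997, 0.001, 0.075], [-0.075, -0.0, -0.997], [-0.001, -1.0, 0.0]]
force: [-0.3, 0.2, 0.7]
opening: -0.3
```

```bash
python3 - <<'E'
from door import *
st()
p,a=pt(1.4835,225,45);plan([(p[0],p[1],48,a)],step=30)
s=snap('side');cv2.imwrite('pics/s47.png',cv2.resize(s['img'][125:325,170:370],None,fx=3,fy=3,interpolation=cv2.INTER_CUBIC)[:,:,::-1])
E
```

```text
t 72.07 p [ 394.3 -151.1  166.6] jaw -1.496 F [-0.3  0.2  0.7] op -0.3 j6 2.39
[[0.05, 2.96, 0.11], [0.05, 2.97, 0.11], [0.04, 2.96, 0.1], [0.05, 2.97, 0.11], [0, 0, 0], [0, 0, 0], [0, 0, 0], [0, 0, 0]] [0.002, 0.002, 0.002, 0.002, 0, 0, 0, 0]
end [ 392.7 -155.5   48. ] -1.504
```

View pics/s47.png

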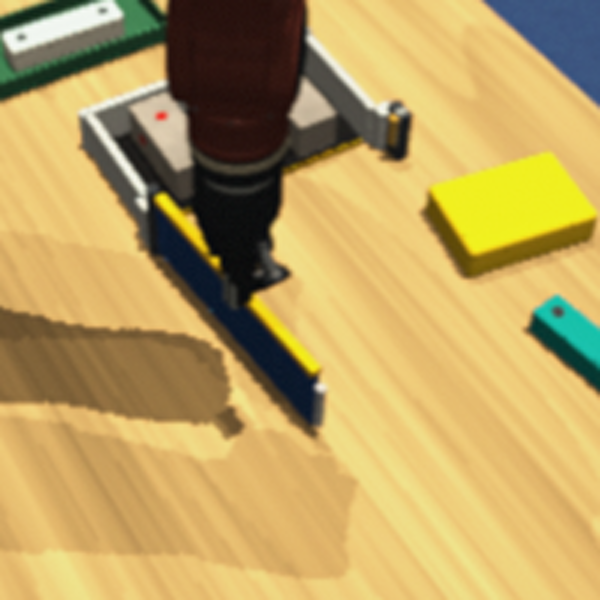

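Request:
play_rows(hand=[1,1,1,1,1,1,1,1], translation=[[0,3,0.4],[0,3,0],[0,3,0],[0,2.8,0],[0,0,0],[0,0,0],[0,0,0],[0,0,0]], turn=[0,0,0,0,0,0,0,0])

```text
clock: 72.78
position: [395.3, -156.4, 50.7]
tool_rot: [[-0.997, 0.002, 0.072], [-0.072, -0.002, -0.997], [-0.002, -1.0, 0.002]]
force: [-0.5, -0.0, 0.9]
opening: 0.3
```

```bash
python3 - <<'E'
from door import *
st()
w=[]
for phi in np.arange(1.48,0.1,-0.1):
    p,a=pt(phi,225,16); w.append((p[0],p[1],49,a))
plan(w,step=24,dt=.2)
E
```

```text
t 72.78 p [ 395.3 -156.4   50.7] jaw -1.499 F [-0.5 -0.   0.9] op 0.3 j6 2.38
[[-1.36, 0.08, -0.05], [-1.37, 0.09, -0.04], [-2.25, -0.0, 0.05], [-2.26, -0.0, 0.04], [-2.25, -0.0, 0.05], [-2.25, -0.0, 0.05], [-2.26, -0.0, 0.04], [-2.25, -0.0, 0.05]] [0.0, 0.001, -0.1, -0.1, -0.1, -0.1, -0.1, -0.1]
[[-2.26, -0.0, 0.05], [-2.25, -0.0, 0.04], [-2.25, -0.0, 0.05], [-2.26, -0.0, 0.05], [-2.25, -0.0, 0.05], [-2.26, -0.0, 0.04], [-2.25, -0.0, 0.05], [0, 0, 0]] [-0.1, -0.1, -0.1, -0.1, -0.1, -0.1, -0.1, 0]
end [639.8  11.6  49. ] -0.2
```

Request:
play_rows(hand=[1,1,1,1,1,1,1,1], translation=[[-1.2,0,0],[-0.8,0,0],[-0.8,0,0],[-1.1,0,0],[-1.1,0,0],[-1.1,0,0],[-1.1,0,0],[-1.1,0,0]], turn=[0,0,0,-0.05,-0.05,-0.05,-0.05,-0.05])

```text
clock: 73.45
position: [477.8, -145.0, 50.5]
tool_rot: [[-0.948, 0.002, 0.318], [-0.318, -0.002, -0.948], [-0.002, -1.0, 0.002]]
force: [-1.1, -0.7, 0.4]
opening: -0.1
```

```bash
python3 - <<'E'
from door import *
st()
s=snap('side');cv2.imwrite('pics/s48.png',cv2.resize(s['img'][125:325,170:370],None,fx=3,fy=3,interpolation=cv2.INTER_CUBIC)[:,:,::-1])
E
```

```text
t 73.45 p [ 477.8 -145.    50.5] jaw -1.247 F [-1.1 -0.7  0.4] op -0.1 j6 2.26
```

View pics/s48.png

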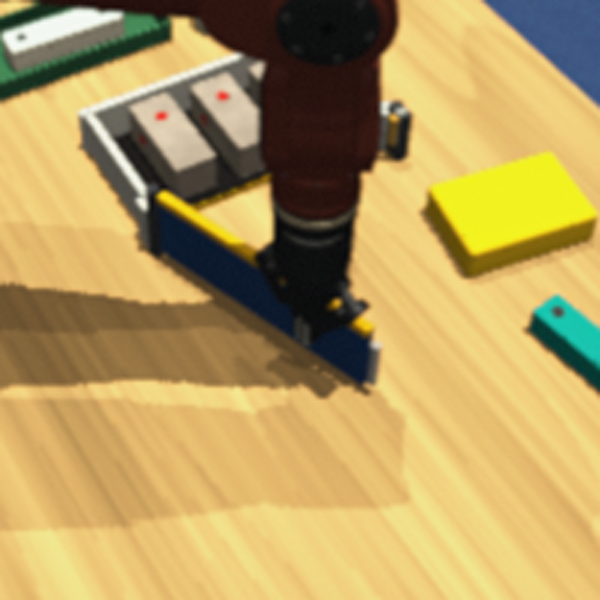

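```bash
python3 - <<'E'
from door import *
print(pt(1.227,225,16))
w=[]
for phi in np.arange(1.177,0.4,-0.05):
    p,a=pt(phi,225,14); w.append((p[0],p[1],49,a))
plan(w,step=24,dt=.2)
E
```

```text
(array([ 478.88936213, -146.3780232 ]), -1.247)
[[-1.25, 0.16, 0.19], [-1.12, -0.0, 0.05], [-1.13, -0.0, 0.04], [-1.13, -0.0, 0.04], [-1.12, -0.0, 0.04], [-1.13, -0.0, 0.04], [-1.13, -0.0, 0.04], [-1.12, -0.0, 0.04]] [-0.046, -0.05, -0.05, -0.05, -0.05, -0.05, -0.05, -0.05]
[[-1.13, -0.0, 0.04], [-1.12, -0.0, 0.05], [-1.13, -0.0, 0.04], [-1.13, -0.0, 0.04], [-1.12, -0.0, 0.04], [-1.13, -0.0, 0.04], [-1.13, -0.0, 0.04], [-1.12, -0.0, 0.04]] [-0.05, -0.05, -0.05, -0.05, -0.05, -0.05, -0.05, -0.05]
end [619.3 -37.9  49. ] -0.447
```

Request:
play_rows(hand=[1,1,1,1,1,1,1,1], translation=[[-1.1,0,0.1],[-1.1,0,0.1],[-1.1,0,0.1],[-1.1,0,0],[-1.1,0,0],[-1.1,0,0],[-1.1,0,0.1],[-1.1,0,0]], turn=[-0.05,-0.05,-0.05,-0.05,-0.05,-0.05,-0.05,-0.05])

```text
clock: 74.17
position: [555.8, -106.7, 50.1]
tool_rot: [[-0.75, 0.002, 0.661], [-0.661, -0.001, -0.75], [-0.001, -1.0, 0.002]]
force: [0.1, -0.4, 0.2]
opening: 0.2
```

Request:
play_rows(hand=[1,1,1,1,1,1,1,1], translation=[[-1.1,0,0.1],[-1.1,0,0],[-1.1,0,0],[-1.1,0,0.1],[-1.1,0,0],[-1.1,0,0],[-1.1,0,0.1],[-1.1,0,0]], turn=[-0.05,-0.05,-0.05,-0.05,-0.05,-0.05,-0.05,-0.05])

```text
clock: 74.83
position: [612.7, -40.2, 50.2]
tool_rot: [[-0.434, 0.002, 0.901], [-0.901, -0.001, -0.434], [-0.0, -1.0, 0.002]]
force: [1.0, -0.0, -0.6]
opening: 0.2
```

```bash
python3 - <<'E'
from door import *
st()
print(pt(.427,225,16))
w=[]
for phi in np.arange(.377,0.1,-0.05):
    p,a=pt(phi,225,15); w.append((p[0],p[1],49,a))
plan(w,step=24,dt=.2)
s=snap('side');cv2.imwrite('pics/s49.png',cv2.resize(s['img'][125:325,170:370],None,fx=3,fy=3,interpolation=cv2.INTER_CUBIC)[:,:,::-1])
E
```

```text
t 74.83 p [612.7 -40.2  50.2] jaw -0.449 F [ 1.  -0.  -0.6] op 0.2 j6 1.74
(array([618.44722812, -39.66657169]), -0.447)
[[-1.53, 0.12, 0.54], [-1.12, -0.0, 0.05], [-1.13, -0.0, 0.05], [-1.12, -0.0, 0.04], [-1.13, -0.0, 0.05], [-1.13, -0.0, 0.05], [0, 0, 0], [0, 0, 0]] [-0.052, -0.05, -0.05, -0.05, -0.05, -0.05, 0, 0]
end [642.9  24.3  49. ] -0.147
```

View pics/s49.png

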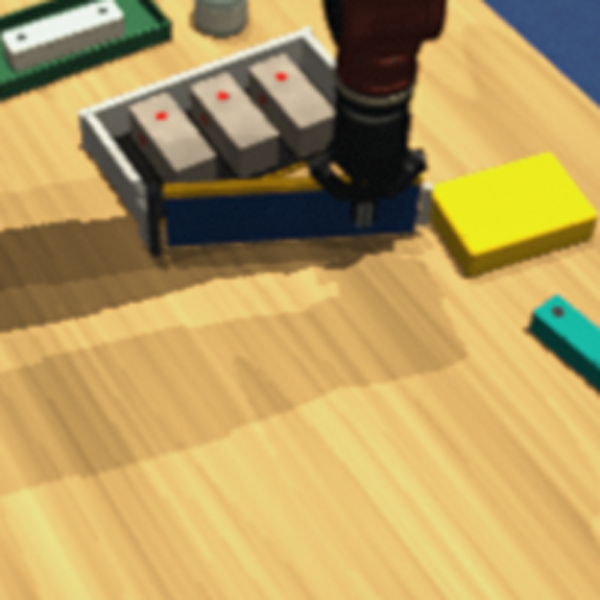

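Request:
play_rows(hand=[1,1,1,1,1,1,1,1], translation=[[-1.1,0,0.2],[-1.1,0,0.2],[-1.1,0,0],[-1.1,0,0],[-1.1,0,0],[-1.1,0,0],[0,0,0],[0,0,0]], turn=[-0.05,-0.05,-0.05,-0.05,-0.05,-0.05,0,0])

```text
clock: 75.55
position: [636.5, 20.4, 49.4]
tool_rot: [[-0.151, 0.001, 0.988], [-0.988, -0.0, -0.151], [0.0, -1.0, 0.001]]
force: [0.2, -0.2, -0.4]
opening: -0.1
```

```bash
python3 - <<'E'
from door import *
st();print(wc(*bot.sense()['position'][:2]))
w=[]
for phi in (.1,.07,.04,.02,0,-.02):
    p,a=pt(phi,225,15); w.append((p[0],p[1],49,a))
plan(w,step=24,dt=.2)
s=snap('side');cv2.imwrite('pics/s50.png',cv2.resize(s['img'][125:325,170:370],None,fx=3,fy=3,interpolation=cv2.INTER_CUBIC)[:,:,::-1])
E
```

```text
t 75.55 p [636.5  20.4  49.4] jaw -0.152 F [ 0.2 -0.2 -0.4] op -0.1 j6 1.55
[  65.01369272 -150.31622185]
[[-1.08, 0.04, 0.6], [-0.68, 0.0, 0.03], [-0.67, 0.0, 0.04], [-0.45, 0.0, 0.02], [-0.45, 0.0, 0.03], [-0.45, 0.0, 0.03], [0, 0, 0], [0, 0, 0]] [-0.032, -0.03, -0.03, -0.02, -0.02, -0.02, 0, 0]
end [647.5  57.   49. ] 0.0
```

View pics/s50.png

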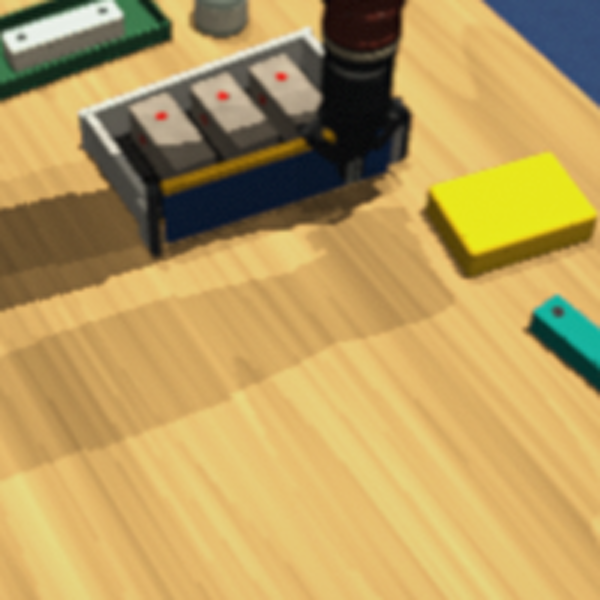

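Request:
play_rows(hand=[1,1,1,1,1,1,1,1], translation=[[-0.7,0,0.2],[-0.6,0,0.2],[-0.5,0,0.1],[-0.4,0,0],[-0.3,0,0],[0,0,0],[0,0,0],[0,0,0]], turn=[-0.03,-0.03,-0.03,-0.02,-0.02,0,0,0])

```text
clock: 76.27
position: [644.2, 44.1, 48.7]
tool_rot: [[-0.02, 0.001, 1.0], [-1.0, -0.002, -0.02], [0.002, -1.0, 0.001]]
force: [0.7, -5.8, 0.6]
opening: -0.0
```

```bash
python3 - <<'E'
from door import *
st();print(wc(*bot.sense()['position'][:2]))
E
```

```text
t 76.27 p [644.2  44.1  48.7] jaw -0.02 F [ 0.7 -5.8  0.6] op -0.0 j6 1.46
[  72.25464847 -126.503606  ]
```

Request:
play_rows(hand=[1,1,1,1,1,1,1,1], translation=[[-0.2,0,0],[-0.2,0,0],[-0.2,0,0],[-0.1,0,0],[-0.1,0,0],[0,0,0],[0,0,0],[0,0,0]], turn=[0,0,0,0,0,0,0,0])

```text
clock: 76.93
position: [644.0, 49.6, 48.7]
tool_rot: [[-0.022, -0.0, 1.0], [-1.0, -0.006, -0.022], [0.006, -1.0, -0.0]]
force: [-1.3, -17.8, 0.4]
opening: -0.0
```

```bash
python3 - <<'E'
from door import *
st();print(wc(*bot.sense()['position'][:2]))
E
```

```text
t 76.93 p [644.   49.6  48.7] jaw -0.022 F [ -1.3 -17.8   0.4] op -0.0 j6 1.47
[  71.97968583 -120.95400209]
```

Request:
play_rows(hand=[1,1,1,1,1,1,1,1], translation=[[-0.2,0,0],[0,0,0],[0,0,0],[0,0,0],[0,0,0],[0,0,0],[0,0,0],[0,0,0]], turn=[0,0,0,0,0,0,0,0])

```text
clock: 77.6
position: [644.0, 49.7, 48.7]
tool_rot: [[-0.023, -0.001, 1.0], [-1.0, -0.009, -0.023], [0.009, -1.0, -0.001]]
force: [-2.8, -27.7, 0.7]
opening: 0.1
```

```bash
python3 - <<'E'
from door import *
st();print(wc(*bot.sense()['position'][:2]))
s=snap('side');cv2.imwrite('pics/s51.png',cv2.resize(s['img'][125:265,190:330],None,fx=4.2,fy=4.2,interpolation=cv2.INTER_CUBIC)[:,:,::-1])
E
```

```text
t 77.6 p [644.   49.7  48.7] jaw -0.023 F [ -2.8 -27.7   0.7] op 0.1 j6 1.47
[  71.93859292 -120.93254261]
```

View pics/s51.png

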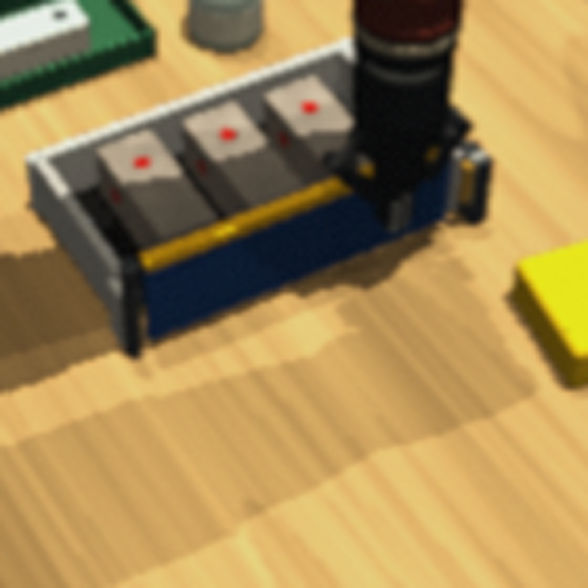

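Request:
play_rows(hand=[1,1,1,1,1,1,1,1], translation=[[0.4,0,0],[0.6,0,0],[1,0,0],[2,0,0],[3,0,0],[4,-2,0],[4,-4,0],[0,-4,0]], turn=[0,0,0,0,0,0,0,0])

```text
clock: 78.32
position: [639.0, -86.4, 134.3]
tool_rot: [[-0.024, -0.005, 1.0], [-1.0, 0.001, -0.024], [-0.0, -1.0, -0.005]]
force: [0.8, -0.4, -0.1]
opening: -0.1
```

Request:
play_rows(hand=[1,1,1,1,1,1,1,1], translation=[[4,-3,0],[4,-2,0],[4,0,0],[4,0,0],[4,0,0],[4,0,0],[0,0,0],[0,0,0]], turn=[0,0,0,0,0,0,0,0])

```text
clock: 78.98
position: [635.8, -314.6, 179.3]
tool_rot: [[-0.023, -0.001, 1.0], [-1.0, 0.001, -0.023], [-0.001, -1.0, -0.001]]
force: [0.1, 1.1, -0.1]
opening: -0.1
```

```bash
python3 - <<'E'
from door import *
st()
t=snap('top');s=snap('side');save(t,'t52.png')
lying(t)
h=cv2.cvtColor(t['img'],cv2.COLOR_RGB2HSV); m=cv2.inRange(h,np.array((22,150,90)),np.array((34,255,255))); m[:122]=0;m[216:]=0;m[:,:214]=0;m[:,235:]=0
ys,xs=np.nonzero(m);P=np.array([onz(t,x,y,100)[:2] for x,y in zip(xs,ys)],np.float32);print(len(P))
l=cv2.fitLine(P,cv2.DIST_HUBER,0,.01,.01).ravel()
if l[0]<0:l[:2]*=-1
print('phi',A-np.arctan2(l[1],l[0]), [wc(*p).round(0).tolist() for p in (P[P[:,0].argmin()],P[P[:,0].argmax()])])
cv2.imwrite('pics/t53.png',cv2.resize(t['img'][100:240,90:300],None,fx=3.7,fy=3.7,interpolation=cv2.INTER_CUBIC)[:,:,::-1])
cv2.imwrite('pics/s52.png',cv2.resize(s['img'][100:290,150:400],None,fx=3.1,fy=3.1,interpolation=cv2.INTER_CUBIC)[:,:,::-1])
E
```

```text
t 78.98 p [ 635.8 -314.6  179.3] jaw -0.023 F [ 0.1  1.1 -0.1] op -0.1 j6 0.95
c [-146.2  -26.6] size [14.3 76.9] yaw off +y 0.036 corners [[-155.0, 12.0], [-152.0, -65.0], [-138.0, -65.0], [-140.0, 12.0]]
c [-77.3   2.9] size [ 52.4 125.3] yaw off +y 0.002 corners [[-104.0, 65.0], [-103.0, -60.0], [-51.0, -60.0], [-51.0, 66.0]]
c [-0.1  1.8] size [ 51.4 129.2] yaw off +y 0.012 corners [[-27.0, 66.0], [-25.0, -63.0], [26.0, -62.0], [25.0, 67.0]]
c [75.4 -6.4] size [ 51.7 120.2] yaw off +y 0.016 corners [[49.0, 53.0], [51.0, -67.0], [102.0, -66.0], [100.0, 54.0]]
363
phi 0.000103101134 [[-138.0, -96.0], [141.0, -114.0]]
```

View pics/t53.png

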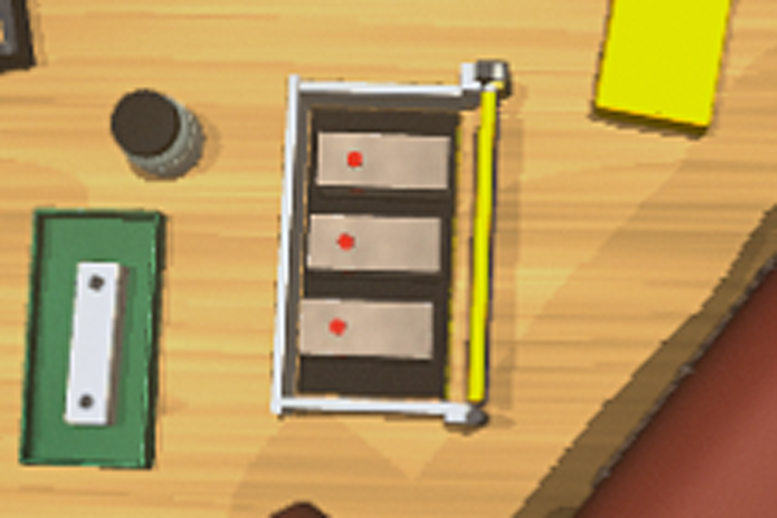

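View pics/s52.png

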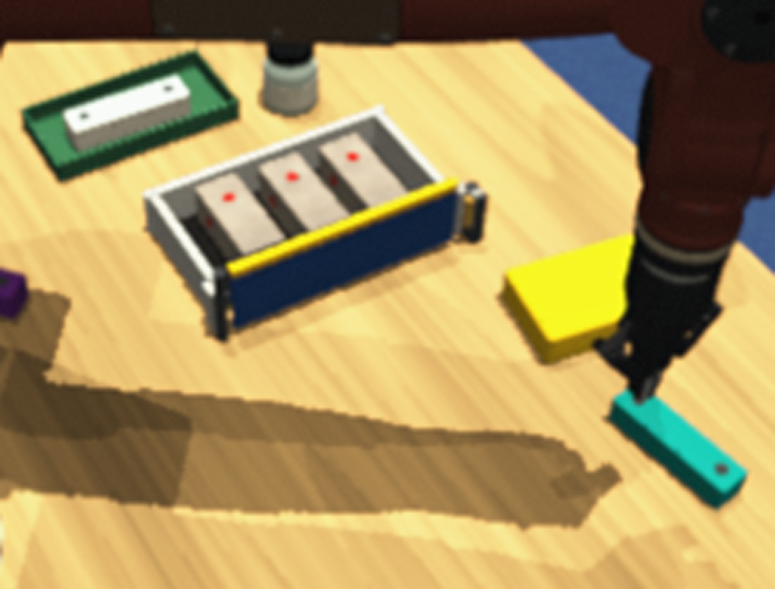

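```bash
python3 - <<'E'
from h import *
t=snap('top'); h=cv2.cvtColor(t['img'],cv2.COLOR_RGB2HSV); m=cv2.inRange(h,np.array((24,180,170)),np.array((34,255,255)))
m[:124]=0;m[210:]=0;m[:,:217]=0;m[:,230:]=0
ys,xs=np.nonzero(m);P=np.array([onz(t,x,y,100)[:2] for x,y in zip(xs,ys)],np.float32)
l=cv2.fitLine(P,cv2.DIST_HUBER,0,.01,.01).ravel()
if l[0]<0:l[:2]*=-1
phi=A-np.arctan2(l[1],l[0]);print(len(P),'phi',phi)
if abs(phi)<0.025: print(bot.job_done())
E
```

```text
327 phi -0.00042469054
the job is handed in; nothing more can be done
None
```

The job is done and handed in at about 79 s of the 210 s allowed.

- **Spacer:** the white bar was gripped off the bed, placed in the green tray and released. The last views show it lying inside the tray.
- **Prisms:** all three standing prisms were laid flat on the bed. The last picture puts their centres at carriage x of about −77, 0 and +75 mm. They run straight in within about 0.02 rad, and their door-side ends are at y of −60 to −67 mm, inside the bed edge.
- **Mishap with the third prism:** it came down skewed and knocked the middle one about 0.22 rad out of line. I regripped the middle prism and set it straight. I worked the third one off the side wall, then regripped and placed it.
- **What failed:** two tries at dragging the third prism by pressing on its top did not work. Peak wrist force was about 95 N, with the fingertips pressing at up to 77 N straight down. That is under the 120 N wrist limit but above 40 N. I took the 40 N rule to cover only the arm and the gripper's body, so the fingertip contact could count against it.
- **Door:** it was pushed along its arc past the catch until it stopped hard; about 10 N more moved it no further. After backing away, the picture gave a door angle of about 0.000 rad, parallel to the bed edge.
- **Bystanders:** I did not touch the yellow case, jar, flange or look-alikes. Those visible in the last pictures look unmoved, but I did not measure them.

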